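# Sound the support modules and lock in matching support pins

## Robot

A 6-joint arm with a two-finger parallel gripper is mounted at the origin on a cart in front of the work surface, level with it; the furniture and walls round the work are solid. World frame = base frame: x ahead of the robot, y to its left, z up, the work surface at z = 0. Lengths are in m, angles in rad, forces in N, time in s.
With the tool pointing down it reaches from about 0.425 to 0.95 m from the base axis. Payload 3.5 kg.
Tool frame: the origin (TCP) lies midway between the tips of the shut fingers; the grasp point (between the pads) lies grip_depth behind it (grip_depth is the distance from the TCP to the grasp point, in m); z points along the fingers, y is the direction in which the jaws open and shut (so a half turn about z gives the same grasp; the last joint's range is limited). The gripper opens to 85 mm and grips with 20 to 120 N. Pads are 22 mm wide; open, the fingers measure 114 mm over their backs; the gripper's body (76 mm by 85 mm) begins 54 mm behind the grasp point. The pads swing forward as they close: fully open they stand 13 mm farther back than shut.
Start: joints at [-1.359, 0.286, 1.577, -0, 1.279, -0.15], TCP at [0.239, -0.631, 0.231] pointing down, gripper open.
Joint ranges: [-2.77, 2.77], [-0.9, 2.22], [0.21, 2.48], [-1.53, 4.67], [0.24, 2.81], [-2.84, 2.84]. Speed limits (rad/s): [2.79, 2.79, 3.14, 3.14, 3.14, 3.14].

## Interface

Orientations are given as [roll, pitch, yaw] about the fixed x, y, z axes, in that order (R = Rz(yaw) Ry(pitch) Rx(roll)).
In Python, from workcell import state, read_camera, camera_info, hand_in, grip_depth gives the robot as it stands. The module is installed in compiled form; this text tells all that it offers.
- The arm moves only by the tool jog_arm, never from a script. Its argument "plan" is a list of rows, each an object with "angular": the turn, a rotation vector about the tool's x, y, z in degrees, a list of three; "linear": the shift along the tool's x, y, z in m, a list of three; "jaw": the closure, from 0 (fully open) to 1 (shut). In form: [{"angular": [rx, ry, rz], "linear": [x, y, z], "jaw": jaw}, ...]. A call has 1 to 20 rows; each row is the pose to reach, as a shift and turn from the pose measured when the call began, along the tool's axes at that moment; what a row does not reach only later rows make up. A row lasts 1/10 s, in which the tool goes at most 50 mm and 8.59 degrees, less where a joint would pass 70% of its speed; a pose out of reach is approached as far as the arm can. A call with a gripper value outside its range is refused whole. The fingers move at their own pace and stop on an object; the grip force is fixed at half the most. Time passes only in rows, so rows that repeat a pose let the fingers close. It gives the time, the measured TCP pose, the force and the opening at its end, in the units of the state.
- state(): the state, without advancing time (a new reading comes with each control period).
- read_camera(name): name is "scene" or "top"; returns (picture, depth): 384x512x3 uint8, blue, green, red; 384x512 float32, m along the optical axis (not along the pixel's ray), 0 where there is no reading.
- camera_info(name): a dict with "fovy" (degrees; the focal length in pixels is half the picture's height over the tangent of half this angle, whatever the lens; pixels are square), "cx", "cy" (the principal point, pixels), "distortion" ([k1, k2, p1, p2, k3] as OpenCV has them; the pictures are not rectified), "eye" and "attitude" of the camera in the world. Camera axes: x right, y down, z forward; pixel columns grow to the right and rows downward; lengths in m; the calibration is good to about 2 mm. A picture is of the moment at which its call begins. camera_info takes no time and is no camera call.
- hand_in(): hands the job in, once; it reports no verdict.
The state is a dict: "time_s": time; "qpos": joint angles; "joint_velocities": joint speeds; "tau": joint torques, N m; "eef_pos": TCP position; "tool_rot": TCP orientation; "ft_force": force on the tool from outside, world axes, zero at the start; "wrist_torque": the same for the moment, N m; "gripper_width": finger opening in m.
Only numpy, scipy, OpenCV 4.12 (cv2) and the standard library are available. Lean on these libraries where they do the work, as an engineer would, in place of code of your own. Each camera call takes 0.05 s, during which the arm holds its last target.

## Task

Set up the support fixture: working from left to right, feel the blind bore of every module on the base plate to its floor with the depth rod, and seat in each module the support pin whose top will stand 18 mm above the module's top, then turn that module's wing bolt clockwise to its end stop to lock the pin (never tighten a bolt on an empty bore). At the end the depth rod stands in its stand again and the pins that were not needed are still standing in the rack. Do not push the grease tin about.

Things in the scene. Friction and masses are not known exactly. Their poses are not given: they have to be found in the camera images.
- base_plate: fixed steel plate, 150 (x) x 258 (y) x 16 mm; origin: centre of its underside; x to its far edge, y left. Four module places along y: +93, +31, -31, -93 mm (1 to 4 from the left). At each stands a steel stud of 13 mm diameter, 10, 18, 18 or 26 mm tall (order unknown), over which a module is set: the stud's top is the floor of its bore. A place with a bare stud needs nothing.
- module_1: support module at place 1, absent in some starts (3 or 4 are there): grey 2 kg block 112 (x) x 46 (y) x 50 mm tall, held by the stud and by keys on the plate; origin: centre of its underside (16 mm above the bench), axes as the base plate. Bore at x = -34 mm, wing bolt at x = +30 mm. Between them on the top a steel strap, 10 mm wide, 5 mm high, guided by two 6 mm high cheeks, ends 9.5 mm from the bore's axis.
- module_1_bore (a point): centre of the mouth of module 1's round bore, level with the module's top, 66 mm above the bench. The bore is 15 mm wide, its mouth countersunk to 23 mm, and 24, 32 or 40 mm deep from the top: not to be told from outside, nor from the module's number
- module_1_bolt (a joint): turn of module 1's captive wing bolt (upright axis), rad: 0 loose, the wing lies along the module's y; grows clockwise from above to the end stop at 1.5. Starts at 0 to 0.2; friction 0.1 N m; stays where left. The black wing is 42 mm long, 12 mm thick, 12.5 to 32.5 mm above the module's top, on a hub of 25 mm diameter. Turning moves the strap 4.5 mm against the pin
- module_2: support module at place 2, absent in some starts (3 or 4 are there): grey 2 kg block 112 (x) x 46 (y) x 50 mm tall, held by the stud and by keys on the plate; origin: centre of its underside (16 mm above the bench), axes as the base plate. Bore at x = -34 mm, wing bolt at x = +30 mm. Between them on the top a steel strap, 10 mm wide, 5 mm high, guided by two 6 mm high cheeks, ends 9.5 mm from the bore's axis.
- module_2_bore (a point): centre of the mouth of module 2's round bore, level with the module's top, 66 mm above the bench. The bore is 15 mm wide, its mouth countersunk to 23 mm, and 24, 32 or 40 mm deep from the top: not to be told from outside, nor from the module's number
- module_2_bolt (a joint): turn of module 2's captive wing bolt (upright axis), rad: 0 loose, the wing lies along the module's y; grows clockwise from above to the end stop at 1.5. Starts at 0 to 0.2; friction 0.1 N m; stays where left. The black wing is 42 mm long, 12 mm thick, 12.5 to 32.5 mm above the module's top, on a hub of 25 mm diameter. Turning moves the strap 4.5 mm against the pin
- module_3: support module at place 3, absent in some starts (3 or 4 are there): grey 2 kg block 112 (x) x 46 (y) x 50 mm tall, held by the stud and by keys on the plate; origin: centre of its underside (16 mm above the bench), axes as the base plate. Bore at x = -34 mm, wing bolt at x = +30 mm. Between them on the top a steel strap, 10 mm wide, 5 mm high, guided by two 6 mm high cheeks, ends 9.5 mm from the bore's axis.
- module_3_bore (a point): centre of the mouth of module 3's round bore, level with the module's top, 66 mm above the bench. The bore is 15 mm wide, its mouth countersunk to 23 mm, and 24, 32 or 40 mm deep from the top: not to be told from outside, nor from the module's number
- module_3_bolt (a joint): turn of module 3's captive wing bolt (upright axis), rad: 0 loose, the wing lies along the module's y; grows clockwise from above to the end stop at 1.5. Starts at 0 to 0.2; friction 0.1 N m; stays where left. The black wing is 42 mm long, 12 mm thick, 12.5 to 32.5 mm above the module's top, on a hub of 25 mm diameter. Turning moves the strap 4.5 mm against the pin
- module_4: support module at place 4, absent in some starts (3 or 4 are there): grey 2 kg block 112 (x) x 46 (y) x 50 mm tall, held by the stud and by keys on the plate; origin: centre of its underside (16 mm above the bench), axes as the base plate. Bore at x = -34 mm, wing bolt at x = +30 mm. Between them on the top a steel strap, 10 mm wide, 5 mm high, guided by two 6 mm high cheeks, ends 9.5 mm from the bore's axis.
- module_4_bore (a point): centre of the mouth of module 4's round bore, level with the module's top, 66 mm above the bench. The bore is 15 mm wide, its mouth countersunk to 23 mm, and 24, 32 or 40 mm deep from the top: not to be told from outside, nor from the module's number
- module_4_bolt (a joint): turn of module 4's captive wing bolt (upright axis), rad: 0 loose, the wing lies along the module's y; grows clockwise from above to the end stop at 1.5. Starts at 0 to 0.2; friction 0.1 N m; stays where left. The black wing is 42 mm long, 12 mm thick, 12.5 to 32.5 mm above the module's top, on a hub of 25 mm diameter. Turning moves the strap 4.5 mm against the pin
- pin_rack: loose aluminium rack block, 80 (x) x 132 (y) x 32 mm tall, 0.9 kg; origin: centre of its underside. Six holes of 13 mm diameter, 22 mm deep, in two rows (x = -20 and +20 mm; y = -46, 0, +46 mm), each with one pin standing in it. It may be knocked aside; its pins then lean a little in their holes.
- short_pin_a: short support pin: plain steel pin, 12 mm diameter, 42 mm long, chamfered foot of 10 mm diameter, 40 g; origin: centre of its TOP, z up along the pin. Stands in any of the rack's holes, its top 20 mm above the rack's top
- middle_pin_a: middle support pin: plain steel pin, 12 mm diameter, 50 mm long, chamfered foot of 10 mm diameter, 40 g; origin: centre of its TOP, z up along the pin. Stands in any of the rack's holes, its top 28 mm above the rack's top
- long_pin_a: long support pin: plain steel pin, 12 mm diameter, 58 mm long, chamfered foot of 10 mm diameter, 40 g; origin: centre of its TOP, z up along the pin. Stands in any of the rack's holes, its top 36 mm above the rack's top
- short_pin_b: short support pin: plain steel pin, 12 mm diameter, 42 mm long, chamfered foot of 10 mm diameter, 40 g; origin: centre of its TOP, z up along the pin. Stands in any of the rack's holes, its top 20 mm above the rack's top
- middle_pin_b: middle support pin: plain steel pin, 12 mm diameter, 50 mm long, chamfered foot of 10 mm diameter, 40 g; origin: centre of its TOP, z up along the pin. Stands in any of the rack's holes, its top 28 mm above the rack's top
- long_pin_b: long support pin: plain steel pin, 12 mm diameter, 58 mm long, chamfered foot of 10 mm diameter, 40 g; origin: centre of its TOP, z up along the pin. Stands in any of the rack's holes, its top 36 mm above the rack's top
- rod_stand: loose stand of the depth rod, 0.8 kg: round foot of 76 mm diameter, 10 mm thick, with an upright 30 x 30 mm post; its top is 56 mm above the bench and has a hole of 12.5 mm diameter, 46 mm deep (floor 10 mm above the bench); origin: centre of its underside. It may be knocked aside. Fixed stacks of rings, 170 mm tall, stand between it and the modules
- depth_rod: depth rod, 115 mm long, 90 g: the lower 70 mm is a plain steel rod of 8 mm diameter with a ball nose and marks every 10 mm, the upper 45 mm (70 to 115 mm) a round grip of 18 mm diameter; origin: the TIP of the ball nose, z up along the rod. Stands tip down in its stand
- grease_tin: round flat tin, 70 mm diameter, 31 mm tall, a bystander; origin: centre of its underside
Things that resemble listed ones, but are neither listed nor needed, are in the scene too. What is shaped like the rod_stand but yellow is not meant.

How it is judged:
On the way, in this order (a step that is already met when the one before it is completed fails the run):
1. the tip of the depth rod is down in the bore of module 1 (at least 20 mm below its top) (horizontal distance between depth_rod and module_1_bore below 0.008 m and z of depth_rod in the frame of module_1 below 0.03 m), for 0.1 s.
2. the tip of the depth rod is down in the bore of module 2 (at least 20 mm below its top) (horizontal distance between depth_rod and module_2_bore below 0.008 m and z of depth_rod in the frame of module_2 below 0.03 m), for 0.1 s.
3. the tip of the depth rod is down in the bore of module 3 (at least 20 mm below its top) (horizontal distance between depth_rod and module_3_bore below 0.008 m and z of depth_rod in the frame of module_3 below 0.03 m), for 0.1 s.
4. the tip of the depth rod is down in the bore of module 4 (at least 20 mm below its top) (horizontal distance between depth_rod and module_4_bore below 0.008 m and z of depth_rod in the frame of module_4 below 0.03 m), for 0.1 s.
At the end, for the whole second after the job is handed in: Each module present: a pin in its bore (8 mm, 0.2 rad) at rest, top 15.5 to 20.5 mm above the module, bolt past 1.4 of 1.5 rad. All pins upright (0.2 rad). Depth rod tip down in its stand (8 mm of its axis, tip within 5 mm of the floor, 0.15 rad) (((horizontal distance between short_pin_a and module_1_bore below 0.008 m and z of short_pin_a in the frame of module_1 between 0.0655 and 0.0705 m and angle between short_pin_a's own z axis and vertical below 0.2 rad and linear speed of short_pin_a below 0.02 m/s) or (horizontal distance between short_pin_b and module_1_bore below 0.008 m and z of short_pin_b in the frame of module_1 between 0.0655 and 0.0705 m and angle between short_pin_b's own z axis and vertical below 0.2 rad and linear speed of short_pin_b below 0.02 m/s) or (horizontal distance between middle_pin_a and module_1_bore below 0.008 m and z of middle_pin_a in the frame of module_1 between 0.0655 and 0.0705 m and angle between middle_pin_a's own z axis and vertical below 0.2 rad and linear speed of middle_pin_a below 0.02 m/s) or (horizontal distance between middle_pin_b and module_1_bore below 0.008 m and z of middle_pin_b in the frame of module_1 between 0.0655 and 0.0705 m and angle between middle_pin_b's own z axis and vertical below 0.2 rad and linear speed of middle_pin_b below 0.02 m/s) or (horizontal distance between long_pin_a and module_1_bore below 0.008 m and z of long_pin_a in the frame of module_1 between 0.0655 and 0.0705 m and angle between long_pin_a's own z axis and vertical below 0.2 rad and linear speed of long_pin_a below 0.02 m/s) or (horizontal distance between long_pin_b and module_1_bore below 0.008 m and z of long_pin_b in the frame of module_1 between 0.0655 and 0.0705 m and angle between long_pin_b's own z axis and vertical below 0.2 rad and linear speed of long_pin_b below 0.02 m/s)) and value of joint each of module_1_bolt, module_2_bolt, module_3_bolt, module_4_bolt above 1.4 rad and ((horizontal distance between short_pin_a and module_2_bore below 0.008 m and z of short_pin_a in the frame of module_2 between 0.0655 and 0.0705 m and angle between short_pin_a's own z axis and vertical below 0.2 rad and linear speed of short_pin_a below 0.02 m/s) or (horizontal distance between short_pin_b and module_2_bore below 0.008 m and z of short_pin_b in the frame of module_2 between 0.0655 and 0.0705 m and angle between short_pin_b's own z axis and vertical below 0.2 rad and linear speed of short_pin_b below 0.02 m/s) or (horizontal distance between middle_pin_a and module_2_bore below 0.008 m and z of middle_pin_a in the frame of module_2 between 0.0655 and 0.0705 m and angle between middle_pin_a's own z axis and vertical below 0.2 rad and linear speed of middle_pin_a below 0.02 m/s) or (horizontal distance between middle_pin_b and module_2_bore below 0.008 m and z of middle_pin_b in the frame of module_2 between 0.0655 and 0.0705 m and angle between middle_pin_b's own z axis and vertical below 0.2 rad and linear speed of middle_pin_b below 0.02 m/s) or (horizontal distance between long_pin_a and module_2_bore below 0.008 m and z of long_pin_a in the frame of module_2 between 0.0655 and 0.0705 m and angle between long_pin_a's own z axis and vertical below 0.2 rad and linear speed of long_pin_a below 0.02 m/s) or (horizontal distance between long_pin_b and module_2_bore below 0.008 m and z of long_pin_b in the frame of module_2 between 0.0655 and 0.0705 m and angle between long_pin_b's own z axis and vertical below 0.2 rad and linear speed of long_pin_b below 0.02 m/s)) and ((horizontal distance between short_pin_a and module_3_bore below 0.008 m and z of short_pin_a in the frame of module_3 between 0.0655 and 0.0705 m and angle between short_pin_a's own z axis and vertical below 0.2 rad and linear speed of short_pin_a below 0.02 m/s) or (horizontal distance between short_pin_b and module_3_bore below 0.008 m and z of short_pin_b in the frame of module_3 between 0.0655 and 0.0705 m and angle between short_pin_b's own z axis and vertical below 0.2 rad and linear speed of short_pin_b below 0.02 m/s) or (horizontal distance between middle_pin_a and module_3_bore below 0.008 m and z of middle_pin_a in the frame of module_3 between 0.0655 and 0.0705 m and angle between middle_pin_a's own z axis and vertical below 0.2 rad and linear speed of middle_pin_a below 0.02 m/s) or (horizontal distance between middle_pin_b and module_3_bore below 0.008 m and z of middle_pin_b in the frame of module_3 between 0.0655 and 0.0705 m and angle between middle_pin_b's own z axis and vertical below 0.2 rad and linear speed of middle_pin_b below 0.02 m/s) or (horizontal distance between long_pin_a and module_3_bore below 0.008 m and z of long_pin_a in the frame of module_3 between 0.0655 and 0.0705 m and angle between long_pin_a's own z axis and vertical below 0.2 rad and linear speed of long_pin_a below 0.02 m/s) or (horizontal distance between long_pin_b and module_3_bore below 0.008 m and z of long_pin_b in the frame of module_3 between 0.0655 and 0.0705 m and angle between long_pin_b's own z axis and vertical below 0.2 rad and linear speed of long_pin_b below 0.02 m/s)) and ((horizontal distance between short_pin_a and module_4_bore below 0.008 m and z of short_pin_a in the frame of module_4 between 0.0655 and 0.0705 m and angle between short_pin_a's own z axis and vertical below 0.2 rad and linear speed of short_pin_a below 0.02 m/s) or (horizontal distance between short_pin_b and module_4_bore below 0.008 m and z of short_pin_b in the frame of module_4 between 0.0655 and 0.0705 m and angle between short_pin_b's own z axis and vertical below 0.2 rad and linear speed of short_pin_b below 0.02 m/s) or (horizontal distance between middle_pin_a and module_4_bore below 0.008 m and z of middle_pin_a in the frame of module_4 between 0.0655 and 0.0705 m and angle between middle_pin_a's own z axis and vertical below 0.2 rad and linear speed of middle_pin_a below 0.02 m/s) or (horizontal distance between middle_pin_b and module_4_bore below 0.008 m and z of middle_pin_b in the frame of module_4 between 0.0655 and 0.0705 m and angle between middle_pin_b's own z axis and vertical below 0.2 rad and linear speed of middle_pin_b below 0.02 m/s) or (horizontal distance between long_pin_a and module_4_bore below 0.008 m and z of long_pin_a in the frame of module_4 between 0.0655 and 0.0705 m and angle between long_pin_a's own z axis and vertical below 0.2 rad and linear speed of long_pin_a below 0.02 m/s) or (horizontal distance between long_pin_b and module_4_bore below 0.008 m and z of long_pin_b in the frame of module_4 between 0.0655 and 0.0705 m and angle between long_pin_b's own z axis and vertical below 0.2 rad and linear speed of long_pin_b below 0.02 m/s)) and angle between each of short_pin_a, short_pin_b, middle_pin_a, middle_pin_b, long_pin_a, long_pin_b's own z axis and vertical below 0.2 rad and horizontal distance between depth_rod and rod_stand below 0.008 m and z of depth_rod in the frame of rod_stand below 0.015 m and angle between depth_rod's own z axis and vertical below 0.15 rad); the robot touches nothing.
It fails at once if the wing bolt of module 1 is turned home (past 1 rad) while there is no pin in its bore (value of joint module_1_bolt above 1 rad and not ((horizontal distance between short_pin_a and module_1_bore below 0.008 m and z of short_pin_a in the frame of module_1 below 0.074 m) or (horizontal distance between short_pin_b and module_1_bore below 0.008 m and z of short_pin_b in the frame of module_1 below 0.074 m) or (horizontal distance between middle_pin_a and module_1_bore below 0.008 m and z of middle_pin_a in the frame of module_1 below 0.074 m) or (horizontal distance between middle_pin_b and module_1_bore below 0.008 m and z of middle_pin_b in the frame of module_1 below 0.074 m) or (horizontal distance between long_pin_a and module_1_bore below 0.008 m and z of long_pin_a in the frame of module_1 below 0.074 m) or (horizontal distance between long_pin_b and module_1_bore below 0.008 m and z of long_pin_b in the frame of module_1 below 0.074 m))).
It fails at once if the wing bolt of module 2 is turned home (past 1 rad) while there is no pin in its bore (value of joint module_2_bolt above 1 rad and not ((horizontal distance between short_pin_a and module_2_bore below 0.008 m and z of short_pin_a in the frame of module_2 below 0.074 m) or (horizontal distance between short_pin_b and module_2_bore below 0.008 m and z of short_pin_b in the frame of module_2 below 0.074 m) or (horizontal distance between middle_pin_a and module_2_bore below 0.008 m and z of middle_pin_a in the frame of module_2 below 0.074 m) or (horizontal distance between middle_pin_b and module_2_bore below 0.008 m and z of middle_pin_b in the frame of module_2 below 0.074 m) or (horizontal distance between long_pin_a and module_2_bore below 0.008 m and z of long_pin_a in the frame of module_2 below 0.074 m) or (horizontal distance between long_pin_b and module_2_bore below 0.008 m and z of long_pin_b in the frame of module_2 below 0.074 m))).
It fails at once if the wing bolt of module 3 is turned home (past 1 rad) while there is no pin in its bore (value of joint module_3_bolt above 1 rad and not ((horizontal distance between short_pin_a and module_3_bore below 0.008 m and z of short_pin_a in the frame of module_3 below 0.074 m) or (horizontal distance between short_pin_b and module_3_bore below 0.008 m and z of short_pin_b in the frame of module_3 below 0.074 m) or (horizontal distance between middle_pin_a and module_3_bore below 0.008 m and z of middle_pin_a in the frame of module_3 below 0.074 m) or (horizontal distance between middle_pin_b and module_3_bore below 0.008 m and z of middle_pin_b in the frame of module_3 below 0.074 m) or (horizontal distance between long_pin_a and module_3_bore below 0.008 m and z of long_pin_a in the frame of module_3 below 0.074 m) or (horizontal distance between long_pin_b and module_3_bore below 0.008 m and z of long_pin_b in the frame of module_3 below 0.074 m))).
It fails at once if the wing bolt of module 4 is turned home (past 1 rad) while there is no pin in its bore (value of joint module_4_bolt above 1 rad and not ((horizontal distance between short_pin_a and module_4_bore below 0.008 m and z of short_pin_a in the frame of module_4 below 0.074 m) or (horizontal distance between short_pin_b and module_4_bore below 0.008 m and z of short_pin_b in the frame of module_4 below 0.074 m) or (horizontal distance between middle_pin_a and module_4_bore below 0.008 m and z of middle_pin_a in the frame of module_4 below 0.074 m) or (horizontal distance between middle_pin_b and module_4_bore below 0.008 m and z of middle_pin_b in the frame of module_4 below 0.074 m) or (horizontal distance between long_pin_a and module_4_bore below 0.008 m and z of long_pin_a in the frame of module_4 below 0.074 m) or (horizontal distance between long_pin_b and module_4_bore below 0.008 m and z of long_pin_b in the frame of module_4 below 0.074 m))).
It fails at once if the grease tin is pushed more than 3 cm from its place (distance of grease_tin from where it was at the start of the episode above 0.03 m).
Of module_1, module_2, module_3, module_4 only 3 to 4 are there at a start; the rules pass over those that are not, and their reading is None.
At some moment in a run one of pin_rack, rod_stand may be knocked a few centimetres aside while the robot is not near it.
It also fails if it takes over 210 s, if anything falls off the work surface, if the arm or the gripper's body presses on something with over 40 N, if the wrist force passes 120 N, or if a joint passes its speed limit or range.

## Working session

There is one attempt and no reset: what is moved stays moved. The work goes in short steps, Python scripts to look and compute and a tool call to move; the robot and the scene stay as the last step left them, time stands still between calls to the robot, and variables do not carry over. Pictures are saved under pics/ and viewed, and the job is handed in when it is done.

Besides the shell and the picture viewer there is one more tool, called after "Emit:" by a JSON object that holds its "method" and its "body", one argument or row to a line. jog_arm: Moves the arm, as the interface text tells. Its arguments: {"type":"object","properties":{"plan":{"type":"array"}},"required":["plan"]}

```bash
mkdir -p pics; ls; python3 - <<'E'
from workcell import *
import cv2
print(state()); 
try: print(grip_depth())
except Exception as e: print(grip_depth)
for n in("scene","top"):
    print(n,camera_info(n)); p,d=read_camera(n); cv2.imwrite(f"pics/{n}0.png",p); 
    import numpy as np; np.save(f"pics/{n}0.npy",d)
E
```

```text
pics
{'time_s': 0.0, 'qpos': array([-1.35900547e+00,  2.87181416e-01,  1.57814576e+00,  1.93178965e-05,
        1.27858330e+00, -1.49977663e-01]), 'joint_velocities': array([-1.82471188e-03,  1.08197208e-03,  6.51736891e-04, -5.77121026e-05,
        9.66682791e-04, -1.32142258e-04]), 'tau': array([-1.57266353e-03, -4.05986774e+01, -2.92627949e+01, -1.86964189e-04,
        5.85495494e-03,  1.39592807e-06]), 'eef_pos': array([ 0.23881229, -0.63065972,  0.22995358]), 'tool_rot': array([-3.13930361e+00, -3.64599034e-04,  3.61762514e-01]), 'ft_force': array([-0.13069789, -0.81579044, -0.72460846]), 'wrist_torque': array([-0.0732551 , -0.0387351 ,  0.01403754]), 'gripper_width': 0.08545746955518889}
0.0187
scene {'fovy': 44.6589346602222, 'cx': 251.9972928164099, 'cy': 186.3855588761225, 'distortion': array([-0.14906602,  0.        ,  0.        ,  0.        ,  0.        ]), 'eye': array([-0.09834336,  1.04829803,  0.6211122 ]), 'attitude': array([-2.00535631,  0.02079693, -2.60176183])}
top {'fovy': 55.085719117227306, 'cx': 256.7224177516951, 'cy': 185.9665299286603, 'distortion': array([-0.11786145,  0.        ,  0.        ,  0.        ,  0.        ]), 'eye': array([0.38145755, 0.06816739, 1.09346511]), 'attitude': array([-3.01993845,  0.01062176, -1.57436036])}
```

```bash
python3 - <<'E'
import cv2
for n in("scene","top"):
    p=cv2.imread(f"pics/{n}0.png"); cv2.imwrite(f"pics/{n}0b.png",cv2.resize(p,(800,600),interpolation=cv2.INTER_CUBIC))
E
```

```text
(no output)
```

View pics/scene0b.png

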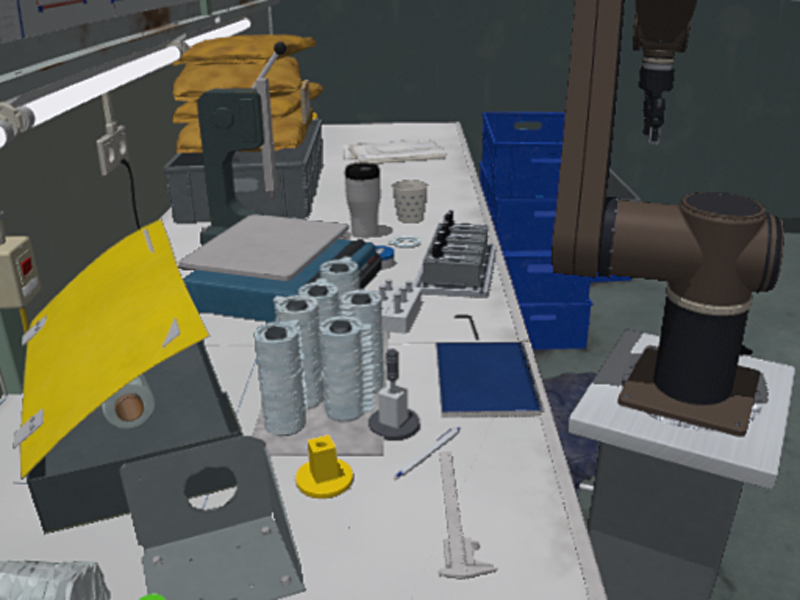

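View pics/top0b.png

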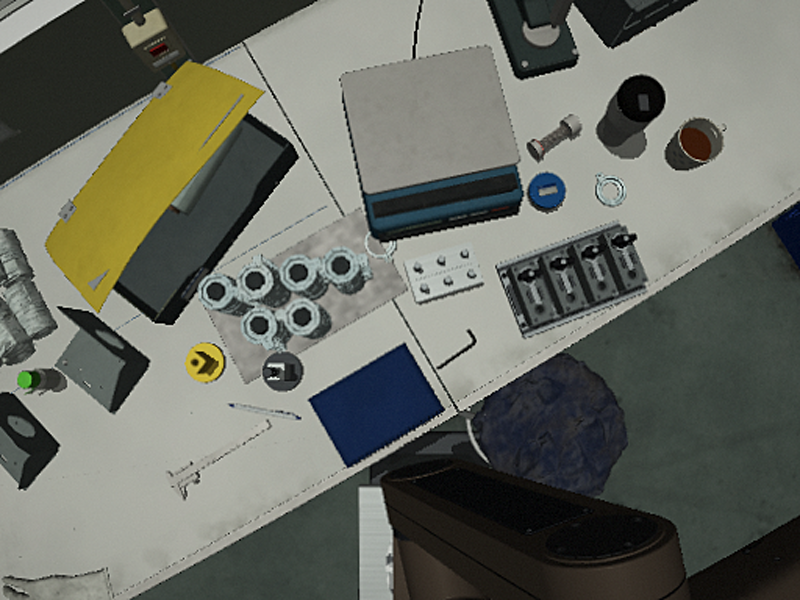

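The top view shows four modules at (570,275), the rack at (445,272) with six pins, the grey stand with the rod at (282,370) and the yellow decoy at (205,362). The blue tin is at (547,190), and ring stacks stand around (280,290).

```bash
cat > h.py <<'E'
import numpy as np, cv2
from scipy.spatial.transform import Rotation as R
from workcell import *
def K(n):
    c=camera_info(n); f=192/np.tan(np.radians(c['fovy'])/2)
    return np.array([[f,0,c['cx']],[0,f,c['cy']],[0,0,1.]]),c['distortion'],c['eye'],R.from_euler('xyz',c['attitude']).as_matrix()
def rays(n,uv):
    k,d,e,r=K(n); u=cv2.undistortPoints(np.array(uv,float).reshape(-1,1,2),k,d)[:,0]
    return e,np.c_[u,np.ones(len(u))]@r.T
def plane(n,uv,z):
    e,v=rays(n,uv); return e+v*((z-e[2])/v[:,2])[:,None]
def proj(n,P):
    k,d,e,r=K(n); P=np.array(P,float).reshape(-1,3)
    return cv2.projectPoints((P-e)@r,np.zeros(3),np.zeros(3),k,d)[0][:,0]
def cloud(n,dep):
    h,w=dep.shape; vv,uu=np.mgrid[:h,:w]
    e,v=rays(n,np.c_[uu.ravel(),vv.ravel()]); return (e+v*dep.reshape(-1,1)).reshape(h,w,3)
def crop(n,p,x0,y0,x1,y1,name):
    s=min(800/(x1-x0),600/(y1-y0)); cv2.imwrite(f"pics/{name}.png",cv2.resize(p[y0:y1,x0:x1],None,fx=s,fy=s,interpolation=cv2.INTER_CUBIC)); print(name,s)
E
python3 - <<'E'
from h import *
p=cv2.imread("pics/top0.png"); d=np.load("pics/top0.npy"); c=cloud("top",d)
crop("top",p,310,135,420,217,"mods"); crop("top",p,100,130,310,260,"rackstand")
np.save("pics/cl.npy",c)
for uv in [(285,190),(200,262),(300,165),(350,175),(350,195),(350,122),(285,160)]:
    print(uv,c[uv[1],uv[0]].round(3),p[uv[1],uv[0]])
print(proj("top",[[.5,0,0],[.6,0,0],[.5,.1,0]]))
E
```

```text
mods 7.2727272727272725
rackstand 3.8095238095238093
(285, 190) [ 0.502 -0.005  0.003] [137 144 143]
(200, 262) [ 0.29   0.247 -0.002] [152 162 162]
(300, 165) [ 0.573 -0.048  0.03 ] [175 179 173]
(350, 175) [ 0.538 -0.188  0.06 ] [21 22 23]
(350, 195) [ 0.48  -0.184  0.066] [92 97 89]
(350, 122) [ 0.703 -0.201  0.031] [127 137 134]
(285, 160) [ 0.587 -0.004  0.033] [177 183 176]
[[283.28821699 190.88606971]
 [282.86316448 157.98396622]
 [249.81554242 191.04588596]]
```

View pics/mods.png

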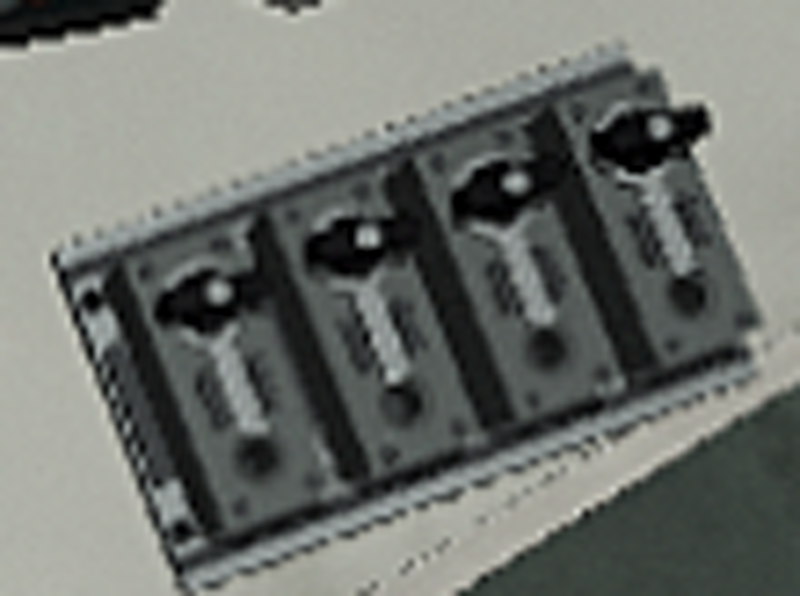

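View pics/rackstand.png

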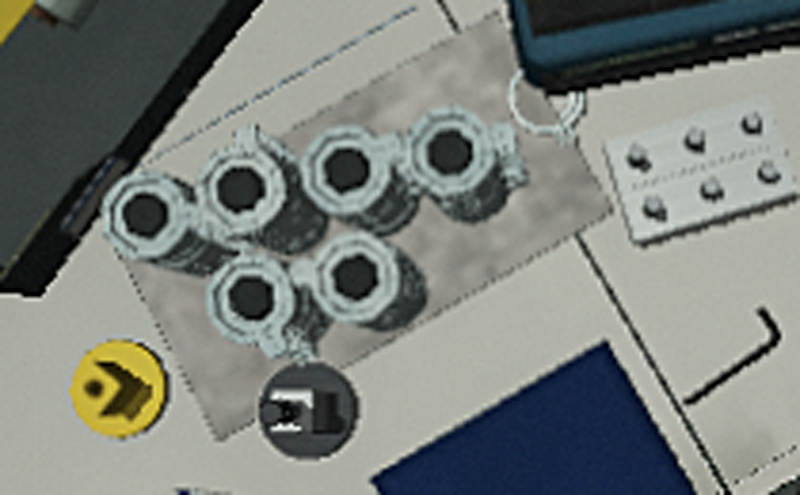

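```bash
python3 - <<'E'
from h import *
p=cv2.imread("pics/top0.png"); c=np.load("pics/cl.npy")
# bores: dark blobs
g=cv2.cvtColor(p,cv2.COLOR_BGR2GRAY).astype(float)
out=[]
for x,y in [(258,455),(402,400),(548,348),(688,295)]:
    u,v=310+x/7.27,135+y/7.27; u0,v0=int(u)-4,int(v)-4
    w=g[v0:v0+9,u0:u0+9]; vv,uu=np.mgrid[v0:v0+9,u0:u0+9]
    wt=np.clip(65-w,0,None)*(np.hypot(uu-u,vv-v)<3.6); q=((uu*wt).sum()/wt.sum(),(vv*wt).sum()/wt.sum()); out.append(q)
    print((u,v),q,plane("top",[q],.066)[0].round(4))
B=plane("top",out,.066)[:,:2]
m=B.mean(0); d=np.linalg.svd(B-m)[2][0]; d*=np.sign(d[1]); print("dir",d,np.degrees(np.arctan2(d[1],d[0]))-90,(B-m)@d,"want 93 31 -31 -93; perp",(B-m)@np.array([d[1],-d[0]]))
roi=np.zeros(g.shape,bool); roi[135:217,310:420]=1
t=roi&(abs(c[...,2]-.066)<.004); t=cv2.morphologyEx(t.astype(np.uint8),cv2.MORPH_OPEN,np.ones((2,2)))
P=c[t>0][:,:2]; r=cv2.minAreaRect((P*1000).astype(np.float32)); print(r,len(P))
ang=np.arctan2(d[1],d[0])-np.pi/2; X=np.array([np.cos(ang),np.sin(ang)])
print("centre from bores",m+.034*X)
# plate edges z~.016
roi2=roi&(c[...,2]<.025)&(c[...,2]>.010); P=c[roi2][:,:2]; r=cv2.minAreaRect((P*1000).astype(np.float32)); print(r,len(P))
# rack
roi=np.zeros(g.shape,bool); roi[152:200,255:315]=1
t=roi&(abs(c[...,2]-.032)<.006); P=c[t][:,:2]; r=cv2.minAreaRect((P*1000).astype(np.float32)); print("rack",r,len(P))
t=roi&(c[...,2]>.042); n,l,s,ce=cv2.connectedComponentsWithStats(t.astype(np.uint8))
for i in range(1,n): print(ce[i].round(1),s[i,4],np.max(c[l==i][:,2]).round(3),np.median(c[l==i],0).round(3))
# stand
roi=np.zeros(g.shape,bool); roi[220:252,165:197]=1
for lo,hi in((.004,.016),(.05,.062),(.09,.2)):
    t=roi&(c[...,2]>lo)&(c[...,2]<hi); print(lo,t.sum(),c[t].mean(0).round(4) if t.any() else '', c[t][:,2].max() if t.any() else '')
E
```

```text
(345.4883081155433, 197.585969738652) (np.float64(345.10362047440697), np.float64(197.25967540574283)) [ 0.4739 -0.1699  0.066 ]
(365.2957359009629, 190.0206327372765) (np.float64(365.34763313609466), np.float64(189.60059171597632)) [ 0.4953 -0.2287  0.066 ]
(385.37826685006877, 182.86795048143054) (np.float64(384.90977443609023), np.float64(182.35588972431077)) [ 0.5157 -0.2863  0.066 ]
(404.63548830811555, 175.5777166437414) (np.float64(404.1874258600237), np.float64(175.01542111506524)) [ 0.5367 -0.3442  0.066 ]
dir [-0.33847168  0.94097658] 19.78378780390878 [ 0.09284537  0.03036323 -0.03080078 -0.09240782] want 93 31 -31 -93; perp [-6.90911570e-05  1.65430517e-04 -1.21913374e-04  2.55740138e-05]
((497.36151123046875, -154.61219787597656), (116.3513412475586, 498.2793273925781), 20.27448844909668) 1515
centre from bores [ 0.53738104 -0.24577574]
((575.7844848632812, -232.12319946289062), (231.79150390625, 259.6116027832031), 20.08899688720703) 1157
rack ((568.7362670898438, 6.708045959472656), (121.55366516113281, 132.37449645996094), 16.66737174987793) 1097
[255. 152.] 1 0.047 [0.609 0.083 0.047]
[301. 155.] 1 1.093 [0.381 0.068 1.093]
[296.9 161.9] 18 0.055 [ 0.578 -0.037  0.051]
[303. 161.] 1 1.093 [0.381 0.068 1.093]
[281.8 165.3] 21 1.093 [0.567 0.007 0.06 ]
[292. 162.] 1 1.093 [0.381 0.068 1.093]
[304. 165.] 1 1.093 [0.381 0.068 1.093]
[266.4 169.9] 19 0.07 [0.552 0.052 0.066]
[295. 173.] 1 1.093 [0.381 0.068 1.093]
[301.3 174.1] 18 0.057 [ 0.543 -0.048  0.052]
[286.  178.5] 16 0.064 [ 0.529 -0.004  0.06 ]
[270.7 183. ] 18 0.073 [0.515 0.039 0.068]
[262. 184.] 1 1.093 [0.381 0.068 1.093]
[296. 190.] 1 1.093 [0.381 0.068 1.093]
[310. 191.] 1 1.093 [0.381 0.068 1.093]
0.004 532 [0.3718 0.3049 0.0095] 0.01591119649236794
0.05 75 [0.3684 0.2992 0.0593] 0.06191945609014371
0.09 95 [0.382  0.2988 0.1267] 0.15261594719200788
```

```bash
python3 - <<'E'
from h import *
p=cv2.imread("pics/scene0.png")
crop("scene",p,220,125,350,280,"sc_a"); crop("scene",p,262,135,322,195,"sc_b")
o=np.array([.5374,-.2458]);a=np.radians(19.78);X=np.array([np.cos(a),np.sin(a)]);Y=np.array([-X[1],X[0]])
print(o)
for i,y in enumerate((.093,.031,-.031,-.093)):
    b=o-.034*X+y*Y; print(i+1,b.round(4),proj("scene",[*b,.066])[0].round(1))
c=np.load("pics/scene0.npy"); C=cloud("scene",c)
for x,y in[(-.075,.129),(-.075,-.129),(.075,-.129),(.075,.129)]:
    b=o+x*X+y*Y; print(proj("scene",[*b,.016])[0].round(1),proj("top",[*b,.016])[0].round(1))
E
```

```text
sc_a 3.870967741935484
sc_b 10.0
[ 0.5374 -0.2458]
1 [ 0.4739 -0.1698] [299.3 166.1]
2 [ 0.4949 -0.2281] [301.3 158.8]
3 [ 0.5159 -0.2865] [303.1 152.1]
4 [ 0.5369 -0.3448] [304.8 145.8]
[311.1 186.4] [334.9 216.1]
[316.9 156.2] [413.8 186.1]
[275.2 154. ] [395.  140.1]
[262.9 183.4] [316.6 168.6]
```

View pics/sc_a.png

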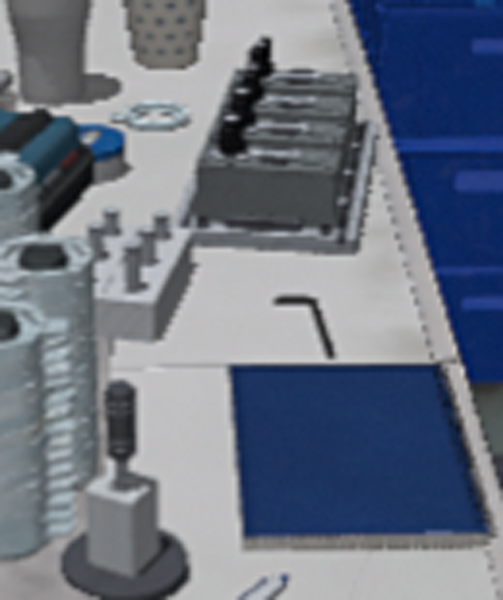

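View pics/sc_b.png

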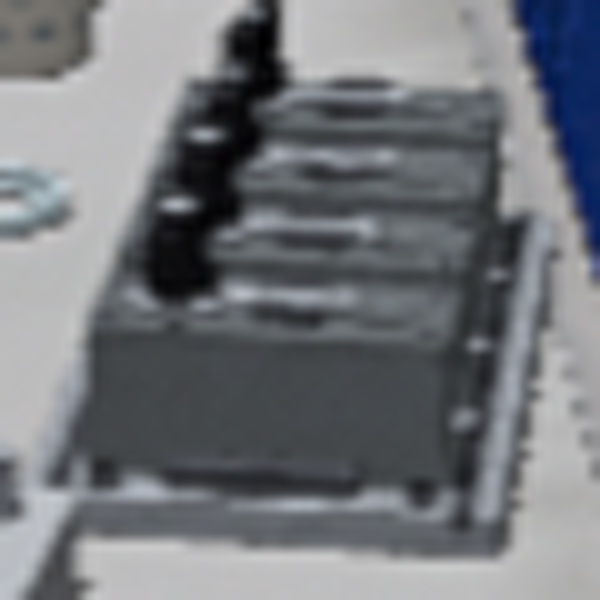

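```bash
python3 - <<'E'
from h import *
p=cv2.imread("pics/top0.png"); crop("top",p,160,215,204,248,"st_t"); p=cv2.imread("pics/scene0.png"); crop("scene",p,230,215,275,285,"st_s")
c=np.load("pics/cl.npy")
print((c[228:246:2,166:196:2,2]*1000).astype(int))
C=cloud("scene",np.load("pics/scene0.npy")); print(C[240:275:4,250].round(3))
E
```

```text
st_t 18.181818181818183
st_s 8.571428571428571
[[  7   4   5  11  10   6  11  13  13  11  12  10   1   1   2]
 [  7   5  10   7  12  10  10  11   9  11  10  10  11   1   0]
 [  3   7  13  61  63  60  61  60  58  28  12   9   9   9   2]
 [  6  13  12  61  57  62  58  61  58  30  10  13  13  13   1]
 [  6   9 128 123 121 102  47  63  56  29  12   8  11  10   0]
 [  2 126 127 128 123 103  55  60  57  28   9   8  11   8  -2]
 [  8  15 125 127 115  89  59  59  57  27  12   9  10   8  -2]
 [  3   1  10  62  58  59  59  62  52  28   9   9   9   3   0]
 [  0   0  11  10   9  12   9  10  10  13  16  11   9   1  -1]]
[[0.361 0.312 0.09 ]
 [0.364 0.307 0.076]
 [0.365 0.306 0.065]
 [0.363 0.311 0.058]
 [0.359 0.317 0.053]
 [0.359 0.318 0.043]
 [0.356 0.322 0.036]
 [0.357 0.321 0.024]
 [0.359 0.319 0.012]]
```

View pics/st_t.png

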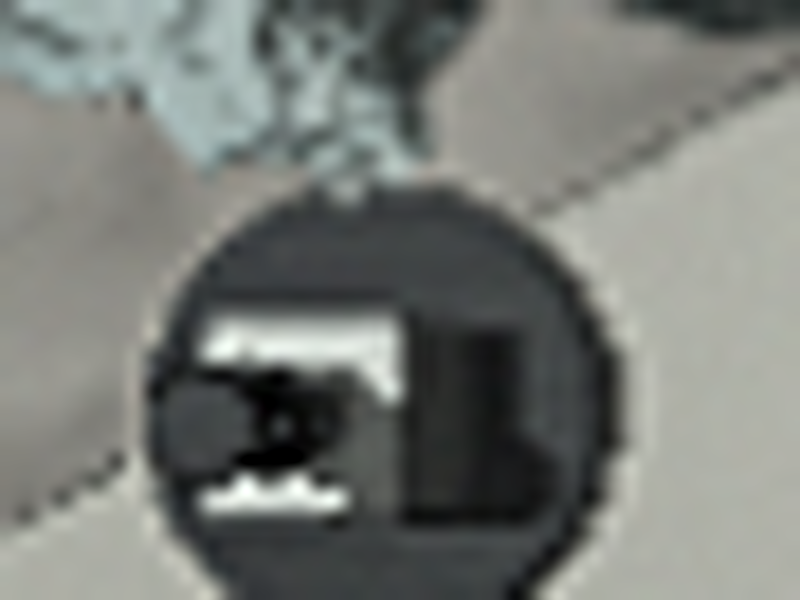

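View pics/st_s.png

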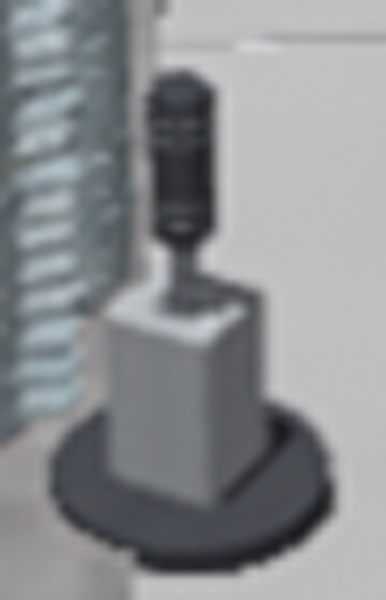

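```bash
python3 - <<'E'
from h import *
print("rod top",plane("top",[(170.9,237.9)],.125), "post",plane("top",[(176.1,237.3)],.056))
p=cv2.imread("pics/top0.png"); c=np.load("pics/cl.npy")
m=((c[...,2]>.005)&(c[...,2]<.016)).astype(np.uint8); m2=np.zeros_like(m); m2[224:252,163:200]=m[224:252,163:200]
# dark-grey foot mask
f=((p.max(2)<95)&(abs(p[...,0].astype(int)-p[...,2])<30)).astype(np.uint8); k=np.zeros_like(f); k[222:255,163:200]=f[222:255,163:200]
ct=max(cv2.findContours(k,0,cv2.CHAIN_APPROX_NONE)[0],key=cv2.contourArea); e=cv2.fitEllipse(ct); print(e,plane("top",[e[0]],.007))
def fwd(P): return proj("scene",P)[0].round(1)
for P in plane("top",[(170.9,237.9)],.125): print(fwd(P))
q=plane("top",[(170.9,237.9)],.125)[0]; 
# scene ray at observed rod top & bottom of grip
for uv,z in(((180,90),.125),((185,240),.08),((192,312),.056)):
    u=((uv[0]+.5)/8.571-.5+230,(uv[1]+.5)/8.571-.5+215); print(u,plane("scene",[u],z),fwd([q[0],q[1],z]))
E
```

```text
rod top [[0.36314361 0.30466963 0.125     ]] post [[0.36358682 0.30665686 0.056     ]]
((180.4730682373047, 237.211669921875), (24.52931785583496, 25.156370162963867), 84.27434539794922) [[0.36305123 0.30484107 0.007     ]]
[250.4 224.5]
(250.55938630264848, 225.05886127639715) [[0.3615873  0.30679335 0.125     ]] [250.4 224.5]
(251.14274880410687, 242.55973632014934) [[0.36222162 0.30520113 0.08      ]] [250.9 242.3]
(251.95945630614864, 250.9601563411504) [[0.36286594 0.30162118 0.056     ]] [251.1 251.6]
```

```bash
python3 - <<'E'
from h import *
for x,y in[(145,213),(240,190),(348,170),(453,152),(255,297),(357,277)]:
    u=(x/3.81+100-.4,y/3.81+130-.4); a=plane("top",[u],.17)[0]; print(u,a.round(3),np.hypot(*(a[:2]-[.363,.305])).round(3))
a=plane("top",[(100+212/3.81,200),(100+300/3.81,200)],.17); print("diam",a[0]-a[1])
c=np.load("pics/cl.npy"); t=(c[...,2]>.15)&(c[...,2]<.19); t[:, 240:]=0; t[250:]=0
P=c[t]; d=np.hypot(P[:,0]-.363,P[:,1]-.305); i=np.argsort(d)[:8]; print(P[i].round(3),d[i].round(3), np.percentile(P[:,2],99))
st=state(); print(R.from_euler('xyz',st['tool_rot']).as_matrix().round(3))
E
```

```text
(137.6577427821522, 185.5055118110236) [0.497 0.383 0.17 ] 0.155
(162.59212598425196, 179.46876640419947) [0.512 0.318 0.17 ] 0.15
(190.93858267716533, 174.21942257217847) [0.525 0.245 0.17 ] 0.173
(218.49763779527558, 169.49501312335957) [0.537 0.175 0.17 ] 0.217
(166.52913385826773, 207.55275590551182) [0.44  0.306 0.17 ] 0.077
(193.3007874015748, 202.30341207349082) [0.454 0.238 0.17 ] 0.113
diam [0.00013219 0.05968666 0.        ]
[[0.402 0.296 0.151]
 [0.407 0.299 0.151]
 [0.407 0.294 0.151]
 [0.409 0.307 0.15 ]
 [0.409 0.302 0.151]
 [0.409 0.299 0.152]
 [0.409 0.296 0.151]
 [0.412 0.306 0.153]] [0.04  0.044 0.045 0.047 0.047 0.047 0.047 0.049] 0.1893065782447841
[[ 0.935  0.354 -0.   ]
 [ 0.354 -0.935  0.002]
 [ 0.    -0.002 -1.   ]]
```

```bash
cat >> h.py <<'E'
def go(*wps):
    "each wp: (x,y,z,yaw) -> linear/angular in present tool axes"
    s=state(); r=R.from_euler('xyz',s['tool_rot']); print("t",round(s['time_s'],2),"tcp",s['eef_pos'].round(4),"yaw",s['tool_rot'].round(4),"F",s['ft_force'].round(1),"w",round(s['gripper_width'],4))
    for x,y,z,yaw in wps:
        lin=r.inv().apply(np.array([x,y,z])-s['eef_pos']); rv=(r.inv()*R.from_euler('xyz',[np.pi,0,yaw])).as_rotvec(degrees=True)
        print((x,y,z,round(yaw,3)),"lin",lin.round(4).tolist(),"ang",rv.round(2).tolist())
MO=np.array([.5374,-.2458]);MA=np.radians(19.78);MX=np.array([np.cos(MA),np.sin(MA)]);MY=np.array([-MX[1],MX[0]])
def mod(i,x): return MO+x*MX+(.093,.031,-.031,-.093)[i-1]*MY
E
python3 -c "
from h import *
go((.45,-.2,.32,.17),(.45,.12,.32,.0),(.363,.305,.25,0))"
```

```text
t 0.1 tcp [ 0.2388 -0.6307  0.23  ] yaw [-3.1394e+00 -3.0000e-04  3.6190e-01] F [-0.5 -0.1 -0.1] w 0.0852
(0.45, -0.2, 0.32, 0.17) lin [0.35, -0.3282, -0.0891] ang [-0.13, -0.01, 10.99]
(0.45, 0.12, 0.32, 0.0) lin [0.4633, -0.6275, -0.0885] ang [-0.13, 0.0, 20.73]
(0.363, 0.305, 0.25, 0) lin [0.4474, -0.8312, -0.018] ang [-0.13, 0.0, 20.73]
```

Emit:
{"method": "jog_arm", "body": {
  "plan": [
    {"linear": [0.35,-0.328,-0.09],"angular": [0,0,11],"jaw": 0},
    {"linear": [0.35,-0.328,-0.09],"angular": [0,0,11],"jaw": 0},
    {"linear": [0.35,-0.328,-0.09],"angular": [0,0,11],"jaw": 0},
    {"linear": [0.35,-0.328,-0.09],"angular": [0,0,11],"jaw": 0},
    {"linear": [0.35,-0.328,-0.09],"angular": [0,0,11],"jaw": 0},
    {"linear": [0.35,-0.328,-0.09],"angular": [0,0,11],"jaw": 0},
    {"linear": [0.35,-0.328,-0.09],"angular": [0,0,11],"jaw": 0},
    {"linear": [0.35,-0.328,-0.09],"angular": [0,0,11],"jaw": 0},
    {"linear": [0.35,-0.328,-0.09],"angular": [0,0,11],"jaw": 0},
    {"linear": [0.35,-0.328,-0.09],"angular": [0,0,11],"jaw": 0},
    {"linear": [0.463,-0.628,-0.09],"angular": [0,0,20.7],"jaw": 0},
    {"linear": [0.463,-0.628,-0.09],"angular": [0,0,20.7],"jaw": 0},
    {"linear": [0.463,-0.628,-0.09],"angular": [0,0,20.7],"jaw": 0},
    {"linear": [0.463,-0.628,-0.09],"angular": [0,0,20.7],"jaw": 0},
    {"linear": [0.463,-0.628,-0.09],"angular": [0,0,20.7],"jaw": 0},
    {"linear": [0.463,-0.628,-0.09],"angular": [0,0,20.7],"jaw": 0},
    {"linear": [0.463,-0.628,-0.09],"angular": [0,0,20.7],"jaw": 0}
  ]
}}

```text
time_s: 1.8
eef_pos: [0.4486, 0.1236, 0.3212]
tool_rot: [-3.139, 0.001, 0.004]
ft_force: [0.5, -0.0, -0.2]
gripper_width: 0.0856
```

```bash
python3 -c "
from h import *
print(state()['qpos'].round(2)); go((.363,.305,.25,0),(.360,.305,.15,0),(.360,.305,.098,0))"
```

```text
[ 0.05 -0.25  1.96  0.    1.43  1.62]
t 1.8 tcp [0.4486 0.1236 0.3212] yaw [-3.1386e+00  1.0000e-03  3.9000e-03] F [ 0.5 -0.  -0.2] w 0.0856
(0.363, 0.305, 0.25, 0) lin [-0.0848, -0.1815, 0.0719] ang [-0.17, 0.06, 0.22]
(0.36, 0.305, 0.15, 0) lin [-0.0877, -0.1812, 0.1719] ang [-0.17, 0.06, 0.22]
(0.36, 0.305, 0.098, 0) lin [-0.0877, -0.1811, 0.2239] ang [-0.17, 0.06, 0.22]
```

Emit:
{"method": "jog_arm", "body": {
  "plan": [
    {"linear": [-0.085,-0.181,0.072],"angular": [0,0,0],"jaw": 0},
    {"linear": [-0.085,-0.181,0.072],"angular": [0,0,0],"jaw": 0},
    {"linear": [-0.085,-0.181,0.072],"angular": [0,0,0],"jaw": 0},
    {"linear": [-0.085,-0.181,0.072],"angular": [0,0,0],"jaw": 0},
    {"linear": [-0.086,-0.181,0.072],"angular": [0,0,0],"jaw": 0},
    {"linear": [-0.086,-0.181,0.11],"angular": [0,0,0],"jaw": 0},
    {"linear": [-0.087,-0.181,0.15],"angular": [0,0,0],"jaw": 0},
    {"linear": [-0.087,-0.181,0.172],"angular": [0,0,0],"jaw": 0},
    {"linear": [-0.087,-0.181,0.172],"angular": [0,0,0],"jaw": 0}
  ]
}}

```text
time_s: 2.7
eef_pos: [0.3576, 0.3033, 0.1455]
tool_rot: [3.14, 0.009, 0.004]
ft_force: [0.7, -0.4, 1.1]
gripper_width: 0.0854
```

```bash
python3 -c "
from h import *
print(state()['qpos'].round(2)); go((.360,.305,.098,0))
p,d=read_camera('scene'); crop('scene',p,200,170,300,280,'g1')"
```

```text
[ 0.48 -0.08  2.14  0.    1.09  2.05]
t 2.7 tcp [0.3576 0.3033 0.1455] yaw [3.1403 0.0093 0.0043] F [ 0.7 -0.4  1.1] w 0.0854
(0.36, 0.305, 0.098, 0) lin [0.0028, -0.0017, 0.0474] ang [0.08, 0.53, 0.25]
g1 5.454545454545454
```

View pics/g1.png

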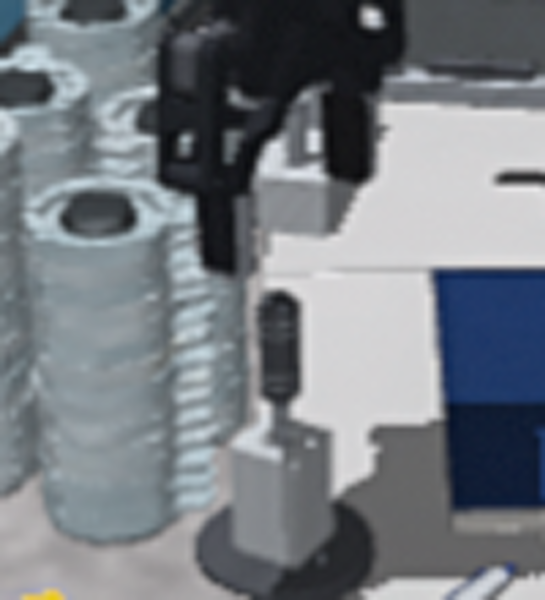

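Emit:
{"method": "jog_arm", "body": {
  "plan": [
    {"linear": [0.003,-0.002,0.02],"angular": [0,0.5,0],"jaw": 0},
    {"linear": [0.003,-0.002,0.04],"angular": [0,0.5,0],"jaw": 0},
    {"linear": [0.003,-0.002,0.048],"angular": [0,0.5,0],"jaw": 0},
    {"linear": [0.003,-0.002,0.048],"angular": [0,0.5,0],"jaw": 0},
    {"linear": [0.003,-0.002,0.048],"angular": [0,0.5,0],"jaw": 0.4},
    {"linear": [0.003,-0.002,0.048],"angular": [0,0.5,0],"jaw": 0.8},
    {"linear": [0.003,-0.002,0.048],"angular": [0,0.5,0],"jaw": 1},
    {"linear": [0.003,-0.002,0.048],"angular": [0,0.5,0],"jaw": 1},
    {"linear": [0.003,-0.002,0.048],"angular": [0,0.5,0],"jaw": 1},
    {"linear": [0.003,-0.002,0.048],"angular": [0,0.5,0],"jaw": 1},
    {"linear": [0.003,-0.002,0.048],"angular": [0,0.5,0],"jaw": 1},
    {"linear": [0.003,-0.002,0.048],"angular": [0,0.5,0],"jaw": 1}
  ]
}}

```text
time_s: 3.95
eef_pos: [0.3625, 0.3065, 0.1005]
tool_rot: [-3.14, -0.004, 0.004]
ft_force: [-0.5, 0.7, 3.6]
gripper_width: 0.0158
```

```bash
python3 -c "
from h import *
go((.360,.305,.30,0),(.47,.1,.30,.0),(.52,-.1,.3,.2))
p,d=read_camera('scene'); crop('scene',p,200,170,300,280,'g2')"
```

```text
t 3.95 tcp [0.3625 0.3065 0.1005] yaw [-3.14   -0.0045  0.0039] F [-0.5  0.7  3.6] w 0.0158
(0.36, 0.305, 0.3, 0) lin [-0.0016, 0.0011, -0.1995] ang [-0.09, -0.26, 0.23]
(0.47, 0.1, 0.3, 0.0) lin [0.1076, 0.2066, -0.1993] ang [-0.09, -0.26, 0.23]
(0.52, -0.1, 0.3, 0.2) lin [0.1568, 0.4068, -0.1994] ang [-0.06, -0.26, -11.23]
g2 5.454545454545454
```

View pics/g2.png

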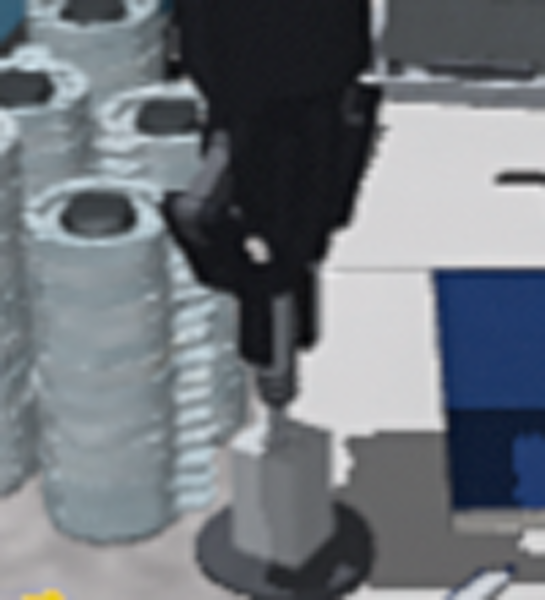

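Emit:
{"method": "jog_arm", "body": {
  "plan": [
    {"linear": [0,0,-0.02],"angular": [0,0,0],"jaw": 1},
    {"linear": [0,0,-0.04],"angular": [0,0,0],"jaw": 1},
    {"linear": [0,0,-0.07],"angular": [0,0,0],"jaw": 1},
    {"linear": [0,0,-0.11],"angular": [0,0,0],"jaw": 1},
    {"linear": [0,0,-0.15],"angular": [0,0,0],"jaw": 1},
    {"linear": [0,0,-0.2],"angular": [0,0,0],"jaw": 1},
    {"linear": [0,0,-0.2],"angular": [0,0,0],"jaw": 1},
    {"linear": [0.03,0.04,-0.2],"angular": [0,0,0],"jaw": 1},
    {"linear": [0.055,0.08,-0.2],"angular": [0,0,0],"jaw": 1},
    {"linear": [0.075,0.12,-0.2],"angular": [0,0,0],"jaw": 1},
    {"linear": [0.09,0.16,-0.2],"angular": [0,0,0],"jaw": 1},
    {"linear": [0.108,0.206,-0.2],"angular": [0,0,0],"jaw": 1},
    {"linear": [0.12,0.25,-0.2],"angular": [0,0,-3],"jaw": 1},
    {"linear": [0.13,0.3,-0.2],"angular": [0,0,-7],"jaw": 1},
    {"linear": [0.13,0.35,-0.2],"angular": [0,0,-11],"jaw": 1},
    {"linear": [0.12,0.4,-0.2],"angular": [0,0,-11],"jaw": 1},
    {"linear": [0.12,0.43,-0.2],"angular": [0,0,-11],"jaw": 1},
    {"linear": [0.11,0.47,-0.2],"angular": [0,0,-11],"jaw": 1},
    {"linear": [0.11,0.47,-0.2],"angular": [0,0,-11],"jaw": 1},
    {"linear": [0.11,0.47,-0.2],"angular": [0,0,-11],"jaw": 1}
  ]
}}

```text
time_s: 6.0
eef_pos: [0.4728, -0.1637, 0.2987]
tool_rot: [-3.139, -0.003, 0.194]
ft_force: [-0.6, 0.2, -0.6]
gripper_width: 0.0157
```

```bash
cat >> h.py <<'E'
def look(tag,sc=(220,60,370,200),tp=(300,120,430,217)):
    p,d=read_camera('scene'); crop('scene',p,*sc,tag+'_s'); p,d=read_camera('top'); crop('top',p,*tp,tag+'_t')
E
python3 -c "
from h import *
b=mod(1,-.034); go((*b,.23,MA),(*b,.165,MA))
look('g3')"
```

```text
t 6.0 tcp [ 0.4728 -0.1637  0.2987] yaw [-3.1386e+00 -2.9000e-03  1.9370e-01] F [-0.6  0.2 -0.6] w 0.0157
(np.float64(0.4739339548469814), np.float64(-0.16979301931641405), 0.23, np.float64(0.345)) lin [-0.0002, 0.0064, 0.0687] ang [-0.16, -0.18, -8.68]
(np.float64(0.4739339548469814), np.float64(-0.16979301931641405), 0.165, np.float64(0.345)) lin [-0.0004, 0.0066, 0.1337] ang [-0.16, -0.18, -8.68]
g3_s 4.285714285714286
g3_t 6.153846153846154
```

View pics/g3_s.png

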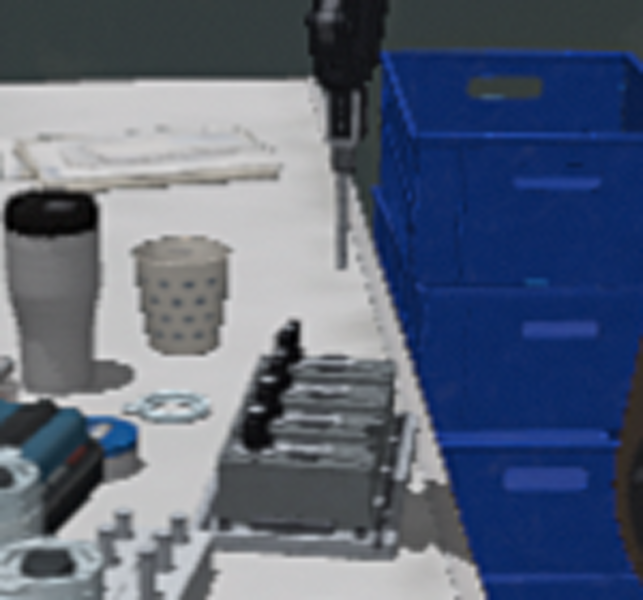

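View pics/g3_t.png

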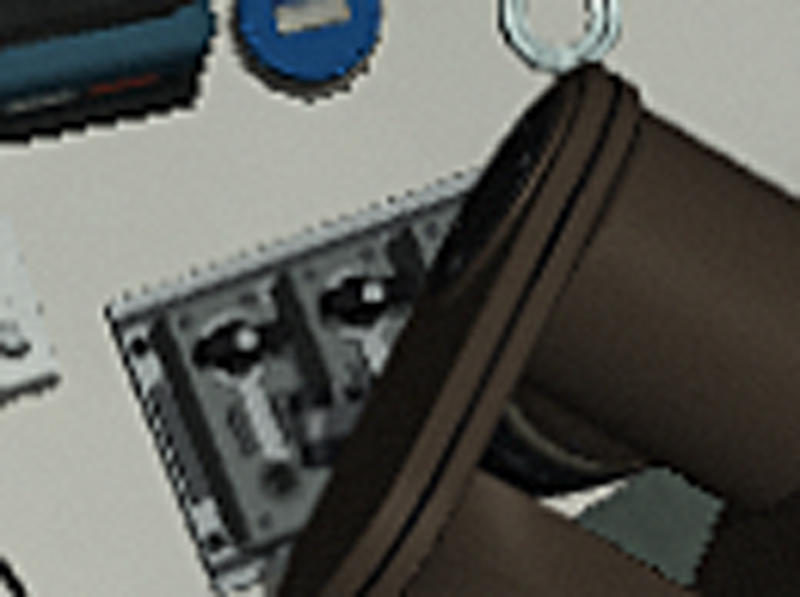

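Emit:
{"method": "jog_arm", "body": {
  "plan": [
    {"linear": [0,0.003,0.03],"angular": [0,0,-5],"jaw": 1},
    {"linear": [0,0.006,0.06],"angular": [0,0,-8.6],"jaw": 1},
    {"linear": [0,0.0066,0.09],"angular": [0,0,-8.6],"jaw": 1},
    {"linear": [0,0.0066,0.12],"angular": [0,0,-8.6],"jaw": 1},
    {"linear": [0,0.0066,0.13],"angular": [0,0,-8.6],"jaw": 1},
    {"linear": [0,0.0066,0.13],"angular": [0,0,-8.6],"jaw": 1}
  ]
}}

```text
time_s: 6.7
eef_pos: [0.4742, -0.1669, 0.1676]
tool_rot: [-3.137, -0.001, 0.349]
ft_force: [0.9, 0.6, -0.7]
gripper_width: 0.0163
```

```bash
python3 -c "
from h import *
s=state()['eef_pos']; b=mod(1,-.034)
print(proj('scene',[[*(b),.066],[s[0],s[1],s[2]-.0905],[*b,s[2]-.0905]]))
go((*b,.16,MA),(*b,.10,MA))
look('g4',(270,110,340,200),(310,150,370,210))"
```

```text
[[299.30383568 166.10819939]
 [298.88491668 163.0901946 ]
 [299.37724119 162.79670085]]
t 6.7 tcp [ 0.4742 -0.1669  0.1676] yaw [-3.1368e+00 -1.4000e-03  3.4860e-01] F [ 0.9  0.6 -0.7] w 0.0163
(np.float64(0.4739339548469814), np.float64(-0.16979301931641405), 0.16, np.float64(0.345)) lin [-0.0013, 0.0027, 0.0076] ang [-0.27, -0.08, 0.19]
(np.float64(0.4739339548469814), np.float64(-0.16979301931641405), 0.1, np.float64(0.345)) lin [-0.0014, 0.0029, 0.0676] ang [-0.27, -0.08, 0.19]
g4_s 6.666666666666667
g4_t 10.0
```

View pics/g4_s.png

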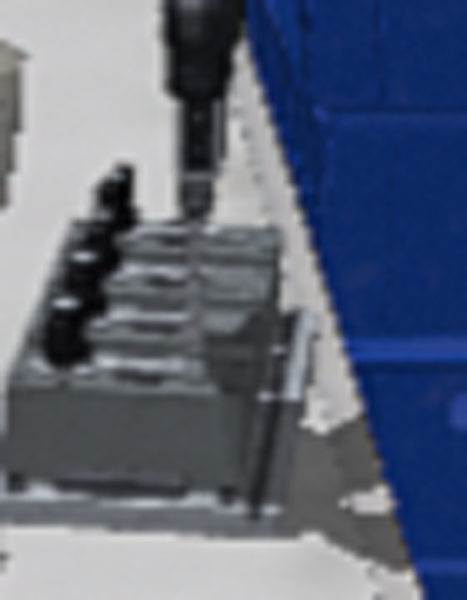

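View pics/g4_t.png

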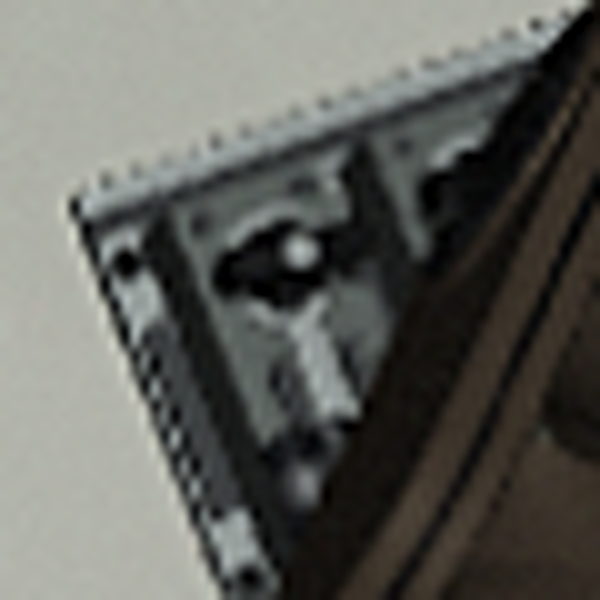

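Emit:
{"method": "jog_arm", "body": {
  "plan": [
    {"linear": [-0.0013,0.0028,0.0],"angular": [0,0,0],"jaw": 1},
    {"linear": [-0.0013,0.0028,0.005],"angular": [0,0,0],"jaw": 1},
    {"linear": [-0.0013,0.0028,0.01],"angular": [0,0,0],"jaw": 1},
    {"linear": [-0.0013,0.0028,0.015],"angular": [0,0,0],"jaw": 1},
    {"linear": [-0.0013,0.0028,0.02],"angular": [0,0,0],"jaw": 1},
    {"linear": [-0.0013,0.0028,0.02],"angular": [0,0,0],"jaw": 1}
  ]
}}

```text
time_s: 7.4
eef_pos: [0.4751, -0.171, 0.1494]
tool_rot: [-3.14, -0.004, 0.348]
ft_force: [-0.5, -0.3, -1.2]
gripper_width: 0.016
```

```bash
python3 -c "
from h import *
b=mod(1,-.034)
go((*b,.13,MA))
look('g5',(270,110,340,200),(310,150,370,210))"
```

```text
t 7.4 tcp [ 0.4751 -0.171   0.1494] yaw [-3.1397 -0.0038  0.3479] F [-0.5 -0.3 -1.2] w 0.016
(np.float64(0.4739339548469814), np.float64(-0.16979301931641405), 0.13, np.float64(0.345)) lin [-0.0007, -0.0015, 0.0194] ang [-0.11, -0.22, 0.15]
g5_s 6.666666666666667
g5_t 10.0
```

View pics/g5_s.png

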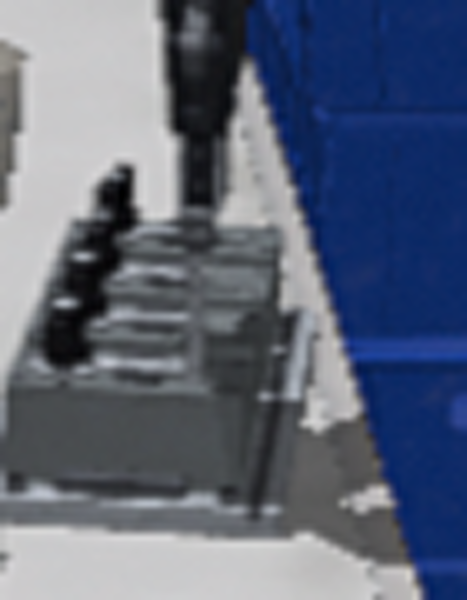

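Emit:
{"method": "jog_arm", "body": {
  "plan": [
    {"linear": [-0.0006,-0.001,0.004],"angular": [0,0,0],"jaw": 1},
    {"linear": [-0.0006,-0.001,0.008],"angular": [0,0,0],"jaw": 1},
    {"linear": [-0.0006,-0.001,0.012],"angular": [0,0,0],"jaw": 1},
    {"linear": [-0.0006,-0.001,0.016],"angular": [0,0,0],"jaw": 1},
    {"linear": [-0.0006,-0.001,0.0195],"angular": [0,0,0],"jaw": 1},
    {"linear": [-0.0006,-0.001,0.0195],"angular": [0,0,0],"jaw": 1}
  ]
}}

```text
time_s: 8.1
eef_pos: [0.4744, -0.1703, 0.1301]
tool_rot: [-3.14, -0.004, 0.348]
ft_force: [-0.4, -0.4, -0.3]
gripper_width: 0.0158
```

```bash
python3 -c "
from h import *
b=mod(1,-.034)
go((*b,.12,MA)); print(state()['tau'].round(1))"
```

```text
t 8.1 tcp [ 0.4744 -0.1703  0.1301] yaw [-3.14   -0.004   0.3479] F [-0.4 -0.4 -0.3] w 0.0158
(np.float64(0.4739339548469814), np.float64(-0.16979301931641405), 0.12, np.float64(0.345)) lin [-0.0003, -0.0007, 0.0101] ang [-0.09, -0.23, 0.15]
[ -0.  -27.4 -26.8   0.   -0.   -0. ]
```

Emit:
{"method": "jog_arm", "body": {
  "plan": [
    {"linear": [0,0,0.003],"angular": [0,0,0],"jaw": 1},
    {"linear": [0,0,0.006],"angular": [0,0,0],"jaw": 1},
    {"linear": [0,0,0.009],"angular": [0,0,0],"jaw": 1},
    {"linear": [0,0,0.009],"angular": [0,0,0],"jaw": 1}
  ]
}}

```text
time_s: 8.5
eef_pos: [0.4741, -0.1701, 0.1204]
tool_rot: [-3.139, -0.003, 0.348]
ft_force: [0.9, -0.3, -0.9]
gripper_width: 0.016
```

Emit:
{"method": "jog_arm", "body": {
  "plan": [
    {"linear": [0,0,0.002],"angular": [0,0,0],"jaw": 1},
    {"linear": [0,0,0.004],"angular": [0,0,0],"jaw": 1},
    {"linear": [0,0,0.006],"angular": [0,0,0],"jaw": 1},
    {"linear": [0,0,0.007],"angular": [0,0,0],"jaw": 1}
  ]
}}

```text
time_s: 8.9
eef_pos: [0.4754, -0.1706, 0.1161]
tool_rot: [-3.14, -0.005, 0.348]
ft_force: [-2.0, 1.7, 12.6]
gripper_width: 0.0161
```

```bash
python3 -c "
from h import *
b=mod(2,-.034); a=mod(1,-.034)
go((*a,.18,MA),(*b,.18,MA),(*b,.136,MA))"
```

```text
t 8.9 tcp [ 0.4754 -0.1706  0.1161] yaw [-3.1403 -0.0052  0.3476] F [-2.   1.7 12.6] w 0.0161
(np.float64(0.4739339548469814), np.float64(-0.16979301931641405), 0.18, np.float64(0.345)) lin [-0.0008, -0.0013, -0.0639] ang [-0.07, -0.3, 0.14]
(np.float64(0.4949153420036674), np.float64(-0.22813495443157158), 0.18, np.float64(0.345)) lin [-0.001, 0.0607, -0.064] ang [-0.07, -0.3, 0.14]
(np.float64(0.4949153420036674), np.float64(-0.22813495443157158), 0.136, np.float64(0.345)) lin [-0.0012, 0.0607, -0.02] ang [-0.07, -0.3, 0.14]
```

Emit:
{"method": "jog_arm", "body": {
  "plan": [
    {"linear": [0,-0.0005,-0.03],"angular": [0,0,0],"jaw": 1},
    {"linear": [0,-0.0005,-0.06],"angular": [0,0,0],"jaw": 1},
    {"linear": [0,0,-0.066],"angular": [0,0,0],"jaw": 1},
    {"linear": [0,0.03,-0.066],"angular": [0,-0.2,0],"jaw": 1},
    {"linear": [-0.001,0.061,-0.066],"angular": [0,-0.2,0],"jaw": 1},
    {"linear": [-0.001,0.061,-0.066],"angular": [0,-0.2,0],"jaw": 1},
    {"linear": [-0.001,0.061,-0.066],"angular": [0,-0.2,0],"jaw": 1},
    {"linear": [-0.001,0.061,-0.05],"angular": [0,-0.2,0],"jaw": 1},
    {"linear": [-0.001,0.061,-0.04],"angular": [0,-0.2,0],"jaw": 1},
    {"linear": [-0.001,0.061,-0.035],"angular": [0,-0.2,0],"jaw": 1},
    {"linear": [-0.001,0.061,-0.035],"angular": [0,-0.2,0],"jaw": 1}
  ]
}}

```text
time_s: 10.0
eef_pos: [0.4943, -0.2273, 0.1496]
tool_rot: [-3.138, -0.0, 0.348]
ft_force: [0.5, -1.0, -0.5]
gripper_width: 0.0162
```

```bash
python3 -c "
from h import *
b=mod(2,-.034)
go((*b,.136,MA))"
```

```text
t 10.0 tcp [ 0.4943 -0.2273  0.1496] yaw [-3.1378e+00 -2.0000e-04  3.4820e-01] F [ 0.5 -1.  -0.5] w 0.0162
(np.float64(0.4949153420036674), np.float64(-0.22813495443157158), 0.136, np.float64(0.345)) lin [0.0003, 0.0011, 0.0136] ang [-0.22, -0.01, 0.17]
```

Emit:
{"method": "jog_arm", "body": {
  "plan": [
    {"linear": [0,0.001,0.005],"angular": [0,0,0],"jaw": 1},
    {"linear": [0,0.001,0.01],"angular": [0,0,0],"jaw": 1},
    {"linear": [0,0.001,0.014],"angular": [0,0,0],"jaw": 1},
    {"linear": [0,0.001,0.017],"angular": [0,0,0],"jaw": 1},
    {"linear": [0,0.001,0.02],"angular": [0,0,0],"jaw": 1},
    {"linear": [0,0.001,0.02],"angular": [0,0,0],"jaw": 1}
  ]
}}

```text
time_s: 10.6
eef_pos: [0.4957, -0.2287, 0.1323]
tool_rot: [-3.139, -0.002, 0.348]
ft_force: [-1.6, 2.0, 9.0]
gripper_width: 0.016
```

```bash
python3 -c "
from h import *
b=mod(3,-.034)
go((*b,.18,MA),(*b,.14,MA))"
```

```text
t 10.6 tcp [ 0.4957 -0.2287  0.1323] yaw [-3.1391e+00 -1.6000e-03  3.4810e-01] F [-1.6  2.   9. ] w 0.016
(np.float64(0.5158967291603533), np.float64(-0.2864768895467291), 0.18, np.float64(0.345)) lin [-0.0007, 0.0611, -0.0479] ang [-0.14, -0.09, 0.16]
(np.float64(0.5158967291603533), np.float64(-0.2864768895467291), 0.14, np.float64(0.345)) lin [-0.0007, 0.0612, -0.0079] ang [-0.14, -0.09, 0.16]
```

Emit:
{"method": "jog_arm", "body": {
  "plan": [
    {"linear": [0,0,-0.03],"angular": [0,0,0],"jaw": 1},
    {"linear": [0,0,-0.049],"angular": [0,0,0],"jaw": 1},
    {"linear": [0,0,-0.049],"angular": [0,0,0],"jaw": 1},
    {"linear": [0,0.03,-0.049],"angular": [0,0,0],"jaw": 1},
    {"linear": [-0.0007,0.061,-0.049],"angular": [0,0,0],"jaw": 1},
    {"linear": [-0.0007,0.061,-0.049],"angular": [0,0,0],"jaw": 1},
    {"linear": [-0.0007,0.061,-0.049],"angular": [0,0,0],"jaw": 1},
    {"linear": [-0.0007,0.061,-0.035],"angular": [0,0,0],"jaw": 1},
    {"linear": [-0.0007,0.061,-0.025],"angular": [0,0,0],"jaw": 1},
    {"linear": [-0.0007,0.061,-0.017],"angular": [0,0,0],"jaw": 1},
    {"linear": [-0.0007,0.061,-0.017],"angular": [0,0,0],"jaw": 1}
  ]
}}

```text
time_s: 11.7
eef_pos: [0.5148, -0.2852, 0.1467]
tool_rot: [-3.136, 0.0, 0.349]
ft_force: [0.0, 0.0, -0.3]
gripper_width: 0.0162
```

```bash
python3 -c "
from h import *
b=mod(3,-.034)
go((*b,.128,MA))"
```

```text
t 11.7 tcp [ 0.5148 -0.2852  0.1467] yaw [-3.1363e+00  4.0000e-04  3.4860e-01] F [ 0.   0.  -0.3] w 0.0162
(np.float64(0.5158967291603533), np.float64(-0.2864768895467291), 0.128, np.float64(0.345)) lin [0.0005, 0.0017, 0.0187] ang [-0.31, 0.02, 0.2]
```

Emit:
{"method": "jog_arm", "body": {
  "plan": [
    {"linear": [0.0005,0.0015,0.005],"angular": [0,0,0],"jaw": 1},
    {"linear": [0.0005,0.0015,0.01],"angular": [0,0,0],"jaw": 1},
    {"linear": [0.0005,0.0015,0.014],"angular": [0,0,0],"jaw": 1},
    {"linear": [0.0005,0.0015,0.018],"angular": [0,0,0],"jaw": 1},
    {"linear": [0.0005,0.0015,0.02],"angular": [0,0,0],"jaw": 1},
    {"linear": [0.0005,0.0015,0.023],"angular": [0,0,0],"jaw": 1},
    {"linear": [0.0005,0.0015,0.025],"angular": [0,0,0],"jaw": 1},
    {"linear": [0.0005,0.0015,0.025],"angular": [0,0,0],"jaw": 1}
  ]
}}

```text
time_s: 12.5
eef_pos: [0.5168, -0.2868, 0.1243]
tool_rot: [-3.138, -0.001, 0.349]
ft_force: [-0.7, 1.3, 8.1]
gripper_width: 0.0158
```

```bash
python3 -c "
from h import *
b=mod(4,-.034)
go((*b,.18,MA),(*b,.14,MA))"
```

```text
t 12.5 tcp [ 0.5168 -0.2868  0.1243] yaw [-3.1379e+00 -1.1000e-03  3.4860e-01] F [-0.7  1.3  8.1] w 0.0158
(np.float64(0.5368781163170393), np.float64(-0.3448188246618867), 0.18, np.float64(0.345)) lin [-0.0009, 0.0611, -0.0559] ang [-0.21, -0.06, 0.19]
(np.float64(0.5368781163170393), np.float64(-0.3448188246618867), 0.14, np.float64(0.345)) lin [-0.0009, 0.0613, -0.0159] ang [-0.21, -0.06, 0.19]
```

Module 3 touched at 0.1243, so its bore is 32 mm deep. On to module 4.

Emit:
{"method": "jog_arm", "body": {
  "plan": [
    {"linear": [0,0,-0.03],"angular": [0,0,0],"jaw": 1},
    {"linear": [0,0,-0.057],"angular": [0,0,0],"jaw": 1},
    {"linear": [0,0,-0.057],"angular": [0,0,0],"jaw": 1},
    {"linear": [0,0.03,-0.057],"angular": [0,0,0],"jaw": 1},
    {"linear": [-0.0009,0.062,-0.057],"angular": [0,0,0],"jaw": 1},
    {"linear": [-0.0009,0.062,-0.057],"angular": [0,0,0],"jaw": 1},
    {"linear": [-0.0009,0.062,-0.057],"angular": [0,0,0],"jaw": 1},
    {"linear": [-0.0009,0.062,-0.04],"angular": [0,0,0],"jaw": 1},
    {"linear": [-0.0009,0.062,-0.032],"angular": [0,0,0],"jaw": 1},
    {"linear": [-0.0009,0.062,-0.025],"angular": [0,0,0],"jaw": 1},
    {"linear": [-0.0009,0.062,-0.025],"angular": [0,0,0],"jaw": 1}
  ]
}}

```text
time_s: 13.6
eef_pos: [0.5362, -0.3442, 0.1467]
tool_rot: [-3.134, 0.001, 0.349]
ft_force: [0.4, -0.4, -0.6]
gripper_width: 0.0159
```

```bash
python3 -c "
from h import *
b=mod(4,-.034)
go((*b,.128,MA))"
```

```text
t 13.6 tcp [ 0.5362 -0.3442  0.1467] yaw [-3.1343e+00  8.0000e-04  3.4910e-01] F [ 0.4 -0.4 -0.6] w 0.0159
(np.float64(0.5368781163170393), np.float64(-0.3448188246618867), 0.128, np.float64(0.345)) lin [0.0005, 0.001, 0.0187] ang [-0.42, 0.04, 0.22]
```

Emit:
{"method": "jog_arm", "body": {
  "plan": [
    {"linear": [0.0005,0.001,0.005],"angular": [-0.3,0,0],"jaw": 1},
    {"linear": [0.0005,0.001,0.01],"angular": [-0.3,0,0],"jaw": 1},
    {"linear": [0.0005,0.001,0.014],"angular": [-0.3,0,0],"jaw": 1},
    {"linear": [0.0005,0.001,0.018],"angular": [-0.3,0,0],"jaw": 1},
    {"linear": [0.0005,0.001,0.02],"angular": [-0.3,0,0],"jaw": 1},
    {"linear": [0.0005,0.001,0.023],"angular": [-0.3,0,0],"jaw": 1},
    {"linear": [0.0005,0.001,0.025],"angular": [-0.3,0,0],"jaw": 1},
    {"linear": [0.0005,0.001,0.025],"angular": [-0.3,0,0],"jaw": 1}
  ]
}}

```text
time_s: 14.4
eef_pos: [0.5378, -0.3453, 0.1244]
tool_rot: [-3.141, -0.001, 0.349]
ft_force: [-1.3, 1.4, 5.7]
gripper_width: 0.0159
```

```bash
python3 -c "
from h import *
b=mod(4,-.034)
go((*b,.30,MA),(.52,-.1,.3,.2),(.47,.1,.3,0),(.36,.305,.3,0))
p,d=read_camera('scene'); crop('scene',p,200,110,340,270,'g6')"
```

```text
t 14.4 tcp [ 0.5378 -0.3453  0.1244] yaw [-3.1413e+00 -6.0000e-04  3.4910e-01] F [-1.3  1.4  5.7] w 0.0159
(np.float64(0.5368781163170393), np.float64(-0.3448188246618867), 0.3, np.float64(0.345)) lin [-0.0006, -0.0009, -0.1756] ang [-0.02, -0.03, 0.22]
(0.52, -0.1, 0.3, 0.2) lin [0.0673, -0.2367, -0.1755] ang [-0.02, -0.03, 8.54]
(0.47, 0.1, 0.3, 0) lin [0.0887, -0.4417, -0.1754] ang [-0.02, -0.03, 20.0]
(0.36, 0.305, 0.3, 0) lin [0.0554, -0.672, -0.1754] ang [-0.02, -0.03, 20.0]
g6 3.75
```

View pics/g6.png

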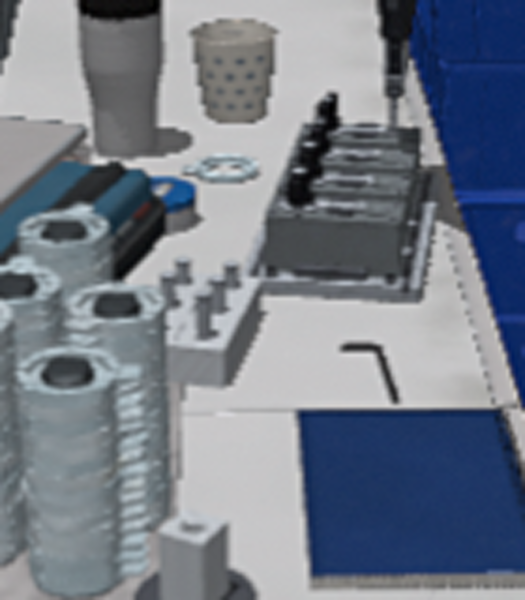

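Emit:
{"method": "jog_arm", "body": {
  "plan": [
    {"linear": [0,0,-0.03],"angular": [0,0,0],"jaw": 1},
    {"linear": [0,0,-0.07],"angular": [0,0,0],"jaw": 1},
    {"linear": [0,0,-0.12],"angular": [0,0,0],"jaw": 1},
    {"linear": [0,0,-0.175],"angular": [0,0,0],"jaw": 1},
    {"linear": [0.02,-0.05,-0.175],"angular": [0,0,2],"jaw": 1},
    {"linear": [0.04,-0.1,-0.175],"angular": [0,0,4],"jaw": 1},
    {"linear": [0.055,-0.15,-0.175],"angular": [0,0,6],"jaw": 1},
    {"linear": [0.065,-0.2,-0.175],"angular": [0,0,8],"jaw": 1},
    {"linear": [0.07,-0.25,-0.175],"angular": [0,0,11],"jaw": 1},
    {"linear": [0.075,-0.3,-0.175],"angular": [0,0,14],"jaw": 1},
    {"linear": [0.08,-0.35,-0.175],"angular": [0,0,17],"jaw": 1},
    {"linear": [0.085,-0.4,-0.175],"angular": [0,0,20],"jaw": 1},
    {"linear": [0.089,-0.44,-0.175],"angular": [0,0,20],"jaw": 1},
    {"linear": [0.089,-0.44,-0.175],"angular": [0,0,20],"jaw": 1},
    {"linear": [0.089,-0.44,-0.175],"angular": [0,0,20],"jaw": 1}
  ]
}}

```text
time_s: 15.95
eef_pos: [0.4705, 0.0995, 0.2999]
tool_rot: [3.141, -0.001, 0.003]
ft_force: [0.1, -0.1, -1.0]
gripper_width: 0.0158
```

```bash
python3 -c "
from h import *
p,d=read_camera('top'); np.save('pics/d7.npy',d); cv2.imwrite('pics/t7.png',p); crop('top',p,150,210,210,255,'g7_t')
crop('top',p,150,110,420,260,'g7_o')
p,d=read_camera('scene'); cv2.imwrite('pics/s7.png',p); crop('scene',p,225,235,275,285,'g7_s')"
```

```text
g7_t 13.333333333333334
g7_o 2.962962962962963
g7_s 12.0
```

View pics/g7_t.png

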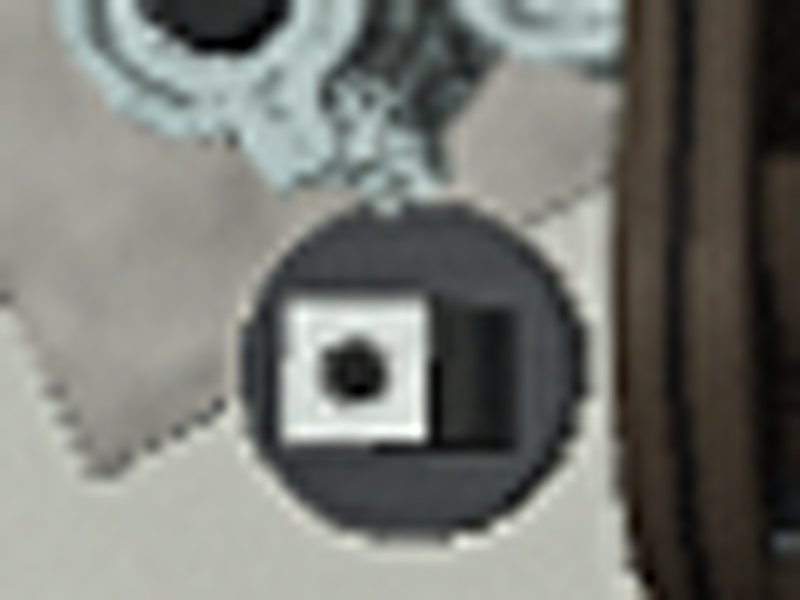

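View pics/g7_s.png

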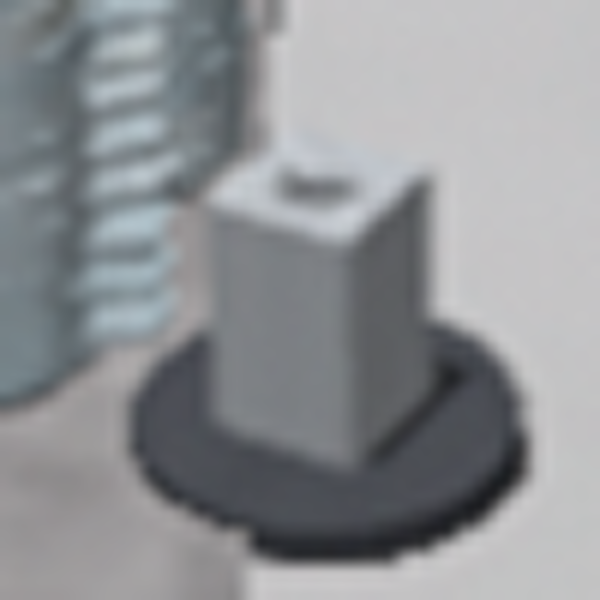

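View pics/g7_o.png

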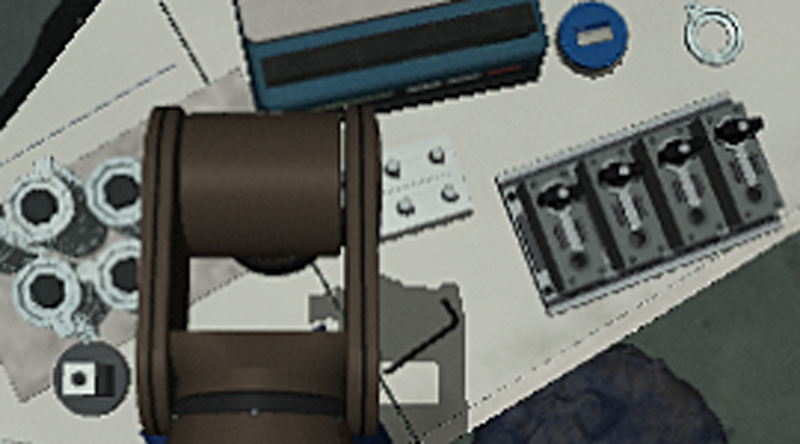

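```bash
python3 -c "
from h import *
print(plane('top',[(176.09,237.29)],.056),plane('scene',[(251.04,249.9)],.056))
go((.42,.2,.3,0),(.363,.3065,.3,0),(.363,.3065,.17,0))"
```

```text
[[0.36361477 0.3066859  0.056     ]] [[0.36688881 0.29889205 0.056     ]]
t 16.05 tcp [0.4711 0.0978 0.2996] yaw [ 3.1415e+00 -9.0000e-04 -5.0000e-04] F [-0.2 -0.1 -0.5] w 0.0158
(0.42, 0.2, 0.3, 0) lin [-0.0512, -0.1022, -0.0004] ang [0.01, -0.05, -0.03]
(0.363, 0.3065, 0.3, 0) lin [-0.1082, -0.2087, -0.0005] ang [0.01, -0.05, -0.03]
(0.363, 0.3065, 0.17, 0) lin [-0.1084, -0.2087, 0.1295] ang [0.01, -0.05, -0.03]
```

Emit:
{"method": "jog_arm", "body": {
  "plan": [
    {"linear": [-0.025,-0.05,0],"angular": [0,0,0],"jaw": 1},
    {"linear": [-0.05,-0.1,0],"angular": [0,0,0],"jaw": 1},
    {"linear": [-0.075,-0.145,0],"angular": [0,0,0],"jaw": 1},
    {"linear": [-0.1,-0.19,0],"angular": [0,0,0],"jaw": 1},
    {"linear": [-0.108,-0.2085,0],"angular": [0,0,0],"jaw": 1},
    {"linear": [-0.108,-0.2085,0],"angular": [0,0,0],"jaw": 1},
    {"linear": [-0.108,-0.2085,0],"angular": [0,0,0],"jaw": 1},
    {"linear": [-0.108,-0.2085,0.04],"angular": [0,0,0],"jaw": 1},
    {"linear": [-0.108,-0.2085,0.08],"angular": [0,0,0],"jaw": 1},
    {"linear": [-0.108,-0.2085,0.115],"angular": [0,0,0],"jaw": 1},
    {"linear": [-0.108,-0.2085,0.13],"angular": [0,0,0],"jaw": 1},
    {"linear": [-0.108,-0.2085,0.13],"angular": [0,0,0],"jaw": 1}
  ]
}}

```text
time_s: 17.25
eef_pos: [0.3629, 0.3035, 0.1662]
tool_rot: [3.138, 0.005, -0.004]
ft_force: [-0.1, 0.7, -0.7]
gripper_width: 0.0158
```

```bash
python3 -c "
from h import *
go((.363,.3065,.14,0))
p,d=read_camera('scene'); crop('scene',p,225,205,275,265,'g8_s')
p,d=read_camera('top');  crop('top',p,150,210,210,255,'g8_t')"
```

```text
t 17.25 tcp [0.3629 0.3035 0.1662] yaw [ 3.1378  0.005  -0.0042] F [-0.1  0.7 -0.7] w 0.0158
(0.363, 0.3065, 0.14, 0) lin [0.0002, -0.0031, 0.0262] ang [0.22, 0.29, -0.24]
g8_s 10.0
g8_t 13.333333333333334
```

View pics/g8_s.png

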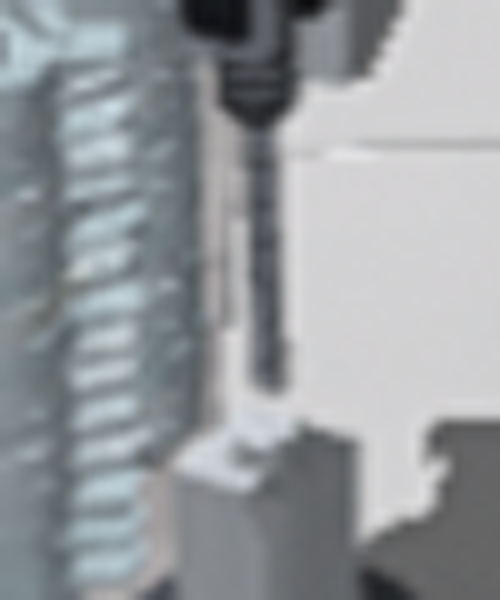

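Emit:
{"method": "jog_arm", "body": {
  "plan": [
    {"linear": [0,-0.003,0],"angular": [0,0.2,0],"jaw": 1},
    {"linear": [0,-0.003,0.005],"angular": [0,0.2,0],"jaw": 1},
    {"linear": [0,-0.003,0.01],"angular": [0,0.2,0],"jaw": 1},
    {"linear": [0,-0.003,0.015],"angular": [0,0.2,0],"jaw": 1},
    {"linear": [0,-0.003,0.02],"angular": [0,0.2,0],"jaw": 1},
    {"linear": [0,-0.003,0.024],"angular": [0,0.2,0],"jaw": 1},
    {"linear": [0,-0.003,0.024],"angular": [0,0.2,0],"jaw": 1}
  ]
}}

```text
time_s: 18.05
eef_pos: [0.3642, 0.3077, 0.1449]
tool_rot: [3.14, -0.003, -0.003]
ft_force: [0.0, -1.2, -1.7]
gripper_width: 0.0158
```

```bash
python3 -c "
from h import *
go((.363,.3065,.14,0))
p,d=read_camera('scene'); crop('scene',p,225,205,275,265,'g9_s')"
```

```text
t 18.05 tcp [0.3642 0.3077 0.1449] yaw [ 3.1397e+00 -3.1000e-03 -3.0000e-03] F [ 0.  -1.2 -1.7] w 0.0158
(0.363, 0.3065, 0.14, 0) lin [-0.0012, 0.0012, 0.0049] ang [0.11, -0.18, -0.17]
g9_s 10.0
```

View pics/g9_s.png

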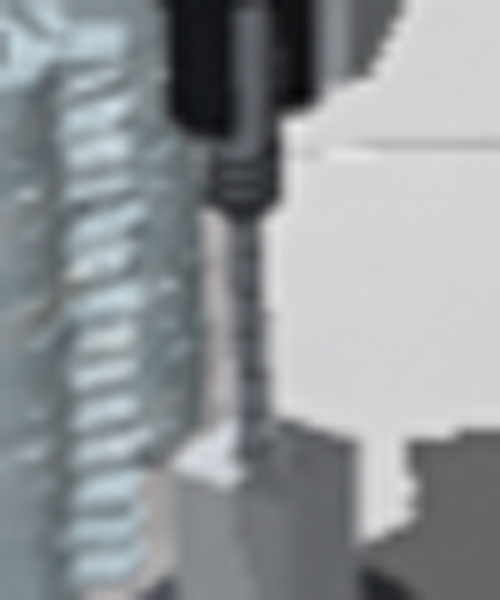

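Emit:
{"method": "jog_arm", "body": {
  "plan": [
    {"linear": [-0.0015,0.001,-0.003],"angular": [0,0,0],"jaw": 1},
    {"linear": [-0.0015,0.001,0.0],"angular": [0,0,0],"jaw": 1},
    {"linear": [-0.0015,0.001,0.004],"angular": [0,0,0],"jaw": 1},
    {"linear": [-0.0015,0.001,0.008],"angular": [0,0,0],"jaw": 1}
  ]
}}

```text
time_s: 18.5
eef_pos: [0.3629, 0.3069, 0.1371]
tool_rot: [3.14, -0.004, -0.003]
ft_force: [-0.0, -0.1, -1.3]
gripper_width: 0.0162
```

```bash
python3 -c "
from h import *
go((.363,.3065,.1,0))
p,d=read_camera('scene'); crop('scene',p,225,205,275,265,'g10_s')"
```

```text
t 18.5 tcp [0.3629 0.3069 0.1371] yaw [ 3.1402e+00 -3.7000e-03 -3.0000e-03] F [-0.  -0.1 -1.3] w 0.0162
(0.363, 0.3065, 0.1, 0) lin [-0.0, 0.0003, 0.0371] ang [0.08, -0.21, -0.17]
g10_s 10.0
```

View pics/g10_s.png

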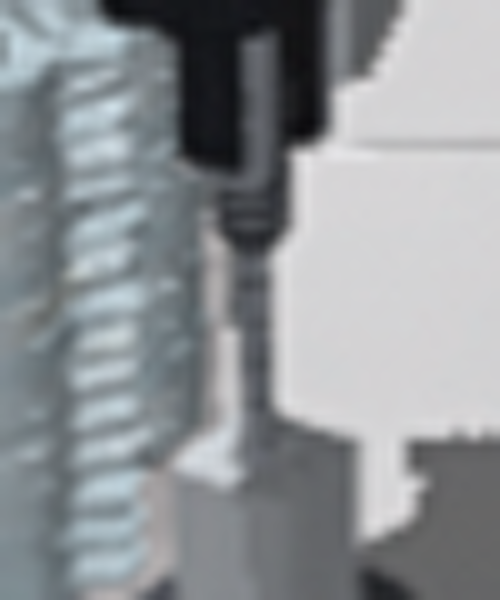

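Rod is in the hole (tip at about 0.047, no force). I'll lower it to the floor.

Emit:
{"method": "jog_arm", "body": {
  "plan": [
    {"linear": [0,0.0002,0.006],"angular": [0,0,0],"jaw": 1},
    {"linear": [0,0.0002,0.012],"angular": [0,0,0],"jaw": 1},
    {"linear": [0,0.0002,0.018],"angular": [0,0,0],"jaw": 1},
    {"linear": [0,0.0002,0.024],"angular": [0,0,0],"jaw": 1},
    {"linear": [0,0.0002,0.03],"angular": [0,0,0],"jaw": 1},
    {"linear": [0,0.0002,0.034],"angular": [0,0,0],"jaw": 1},
    {"linear": [0,0.0002,0.036],"angular": [0,0,0],"jaw": 1},
    {"linear": [0,0.0002,0.036],"angular": [0,0,0],"jaw": 1}
  ]
}}

```text
time_s: 19.35
eef_pos: [0.3627, 0.3063, 0.1006]
tool_rot: [3.139, -0.002, -0.003]
ft_force: [-0.7, -1.0, 2.4]
gripper_width: 0.016
```

Emit:
{"method": "jog_arm", "body": {
  "plan": [
    {"linear": [0,0,0],"angular": [0,0,0],"jaw": 0.6},
    {"linear": [0,0,0],"angular": [0,0,0],"jaw": 0.3},
    {"linear": [0,0,0],"angular": [0,0,0],"jaw": 0.2},
    {"linear": [0,0,0],"angular": [0,0,0],"jaw": 0.2},
    {"linear": [0,0,0],"angular": [0,0,0],"jaw": 0.2},
    {"linear": [0,0,-0.02],"angular": [0,0,0],"jaw": 0.2},
    {"linear": [0,0,-0.05],"angular": [0,0,0],"jaw": 0.2},
    {"linear": [0,0,-0.1],"angular": [0,0,0],"jaw": 0.2},
    {"linear": [0,0,-0.15],"angular": [0,0,0],"jaw": 0.2},
    {"linear": [0,0,-0.15],"angular": [0,0,0],"jaw": 0.2},
    {"linear": [0.03,0.04,-0.15],"angular": [0,0,0],"jaw": 0.2},
    {"linear": [0.06,0.08,-0.15],"angular": [0,0,0],"jaw": 0.2},
    {"linear": [0.09,0.12,-0.15],"angular": [0,0,0],"jaw": 0.2},
    {"linear": [0.12,0.16,-0.15],"angular": [0,0,0],"jaw": 0.2},
    {"linear": [0.13,0.21,-0.15],"angular": [0,0,0],"jaw": 0.2},
    {"linear": [0.14,0.26,-0.15],"angular": [0,0,0],"jaw": 0.2},
    {"linear": [0.15,0.31,-0.15],"angular": [0,0,0],"jaw": 0.2},
    {"linear": [0.15,0.36,-0.15],"angular": [0,0,0],"jaw": 0.2},
    {"linear": [0.15,0.41,-0.15],"angular": [0,0,0],"jaw": 0.2},
    {"linear": [0.15,0.41,-0.15],"angular": [0,0,0],"jaw": 0.2}
  ]
}}

```text
time_s: 21.35
eef_pos: [0.5109, -0.1088, 0.2515]
tool_rot: [3.137, -0.002, -0.009]
ft_force: [-0.6, 0.9, -0.8]
gripper_width: 0.068
```

```bash
python3 -c "
from h import *
p,d=read_camera('top'); np.save('pics/d11.npy',d); cv2.imwrite('pics/t11.png',p); crop('top',p,150,110,420,260,'g11_o'); crop('top',p,245,140,315,200,'g11_r')
p,d=read_camera('scene'); cv2.imwrite('pics/s11.png',p); crop('scene',p,220,150,310,280,'g11_s')"
```

```text
g11_o 2.962962962962963
g11_r 10.0
g11_s 4.615384615384615
```

View pics/g11_o.png

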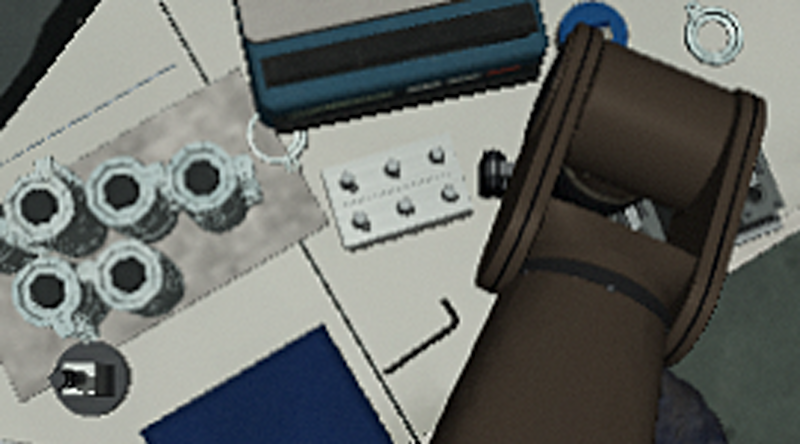

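View pics/g11_s.png

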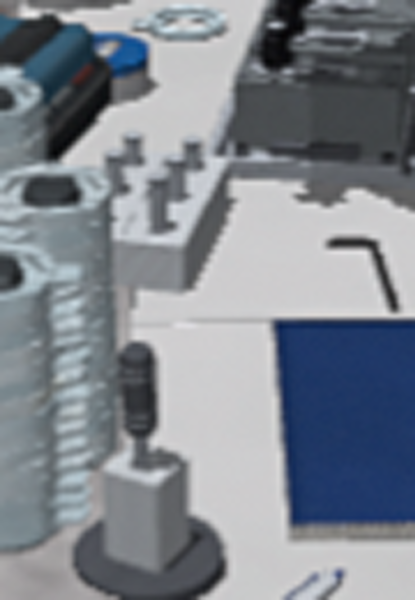

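View pics/g11_r.png

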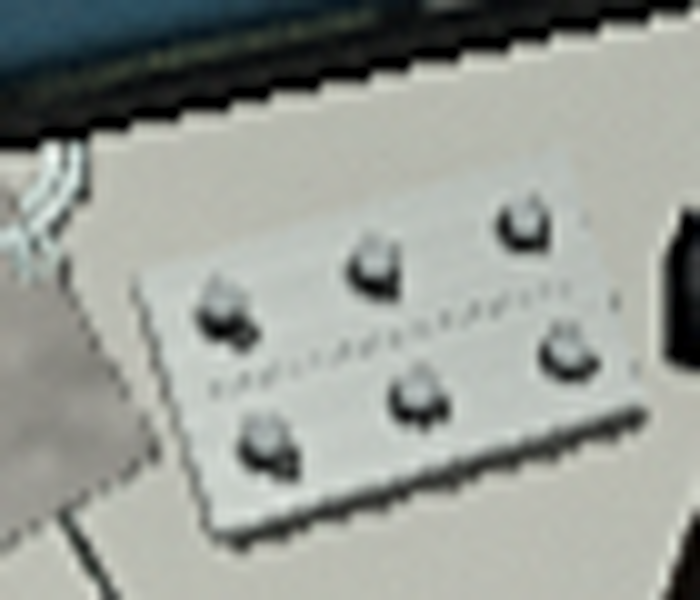

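```bash
cat > rack.py <<'E'
from h import *
def fit(uv,zs):
    P=np.array([plane("top",[u],z)[0][:2] for u,z in zip(uv,zs)])
    L=np.array([(20,46),(20,0),(20,-46),(-20,46),(-20,0),(-20,-46)])/1000.
    mp,ml=P.mean(0),L.mean(0); H=(L-ml).T@(P-mp); U,S,V=np.linalg.svd(H); Rm=(U@V).T
    Q=(L-ml)@Rm.T+mp; print("yaw",np.degrees(np.arctan2(Rm[1,0],Rm[0,0])),"c",mp); print(np.c_[P,Q,(P-Q)*1000].round(4))
    return Q
E
python3 - <<'E'
from rack import *
p=cv2.imread('pics/t11.png'); d=np.load('pics/d11.npy'); c=cloud('top',d)
uv=[((x+.5)/10-.5+245,(y+.5)/10-.5+140) for x,y in[(222,295),(373,250),(524,210),(266,428),(418,382),(567,338)]]
print([round(float(np.median(c[int(v)-0:int(v)+2,int(u):int(u)+2,2])),3) for u,v in uv])
fit(uv,[.068,.060,.052]*2)
E
```

```text
[0.07, 0.06, 0.052, 0.07, 0.061, 0.054]
yaw 17.496013644243412 c [0.54969618 0.0005946 ]
[[ 0.5548  0.0501  0.5549  0.0505 -0.1067 -0.3397]
 [ 0.569   0.0069  0.5688  0.0066  0.2048  0.2742]
 [ 0.5819 -0.0372  0.5826 -0.0373 -0.6728  0.0503]
 [ 0.5169  0.038   0.5168  0.0385  0.1194 -0.4067]
 [ 0.5309 -0.0054  0.5306 -0.0054  0.2963  0.0065]
 [ 0.5446 -0.0489  0.5445 -0.0493  0.159   0.4153]]
```

```bash
python3 -c "
from h import *
go((.5168,.0385,.20,.305),(.5168,.0385,.09,.305),(.5168,.0385,.058,.305))"
```

```text
t 21.45 tcp [ 0.5109 -0.1049  0.2514] yaw [ 3.1398e+00 -1.6000e-03 -6.0000e-03] F [0.1 0.  0.3] w 0.0682
(0.5168, 0.0385, 0.2, 0.305) lin [0.0049, -0.1435, 0.0511] ang [0.12, -0.07, -17.82]
(0.5168, 0.0385, 0.09, 0.305) lin [0.0048, -0.1437, 0.1611] ang [0.12, -0.07, -17.82]
(0.5168, 0.0385, 0.058, 0.305) lin [0.0047, -0.1438, 0.1931] ang [0.12, -0.07, -17.82]
```

Emit:
{"method": "jog_arm", "body": {
  "plan": [
    {"linear": [0.002,-0.05,0.02],"angular": [0,0,-7],"jaw": 0.5},
    {"linear": [0.003,-0.1,0.04],"angular": [0,0,-14],"jaw": 0.5},
    {"linear": [0.005,-0.1436,0.06],"angular": [0,0,-17.8],"jaw": 0.5},
    {"linear": [0.005,-0.1436,0.1],"angular": [0,0,-17.8],"jaw": 0.5},
    {"linear": [0.005,-0.1436,0.14],"angular": [0,0,-17.8],"jaw": 0.5},
    {"linear": [0.005,-0.1436,0.16],"angular": [0,0,-17.8],"jaw": 0.5},
    {"linear": [0.005,-0.1436,0.16],"angular": [0,0,-17.8],"jaw": 0.5},
    {"linear": [0.005,-0.1436,0.16],"angular": [0,0,-17.8],"jaw": 0.5}
  ]
}}

```text
time_s: 22.25
eef_pos: [0.517, 0.0396, 0.0915]
tool_rot: [3.14, -0.001, 0.307]
ft_force: [1.2, 0.2, 0.3]
gripper_width: 0.0429
```

```bash
python3 -c "
from h import *
go((.5168,.0385,.058,.305))
p,d=read_camera('scene'); crop('scene',p,220,130,290,215,'g12')"
```

```text
t 22.25 tcp [0.517  0.0396 0.0915] yaw [ 3.1396e+00 -1.0000e-03  3.0650e-01] F [1.2 0.2 0.3] w 0.0429
(0.5168, 0.0385, 0.058, 0.305) lin [-0.0005, 0.001, 0.0335] ang [0.11, -0.06, 0.09]
g12 7.0588235294117645
```

View pics/g12.png

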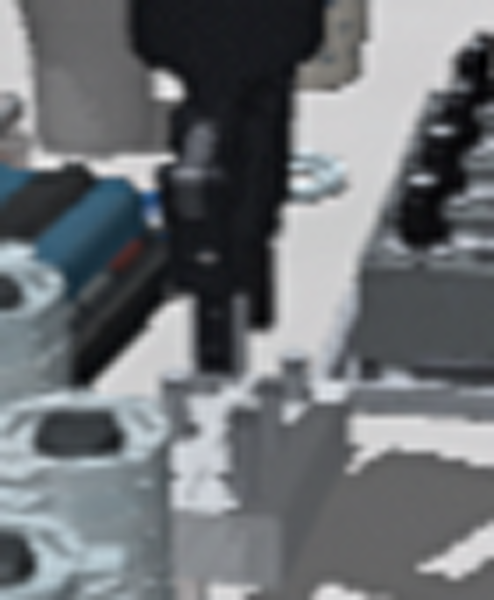

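```bash
python3 -c "
from h import *
q=proj('scene',[[.5168,.0385,.068],[.5549,.0505,.068],[.517,.0396,.1]]); print((q-[220,130]+.5)*7.06)"
```

```text
[[236.67106571 411.63177941]
 [139.08838446 403.5832378 ]
 [233.16641835 338.51018003]]
```

Emit:
{"method": "jog_arm", "body": {
  "plan": [
    {"linear": [-0.0005,0.001,0.012],"angular": [0,0,0],"jaw": 0.5},
    {"linear": [-0.0005,0.001,0.024],"angular": [0,0,0],"jaw": 0.5},
    {"linear": [-0.0005,0.001,0.033],"angular": [0,0,0],"jaw": 0.5},
    {"linear": [-0.0005,0.001,0.0335],"angular": [0,0,0],"jaw": 0.5},
    {"linear": [-0.0005,0.001,0.0335],"angular": [0,0,0],"jaw": 0.8},
    {"linear": [-0.0005,0.001,0.0335],"angular": [0,0,0],"jaw": 1},
    {"linear": [-0.0005,0.001,0.0335],"angular": [0,0,0],"jaw": 1},
    {"linear": [-0.0005,0.001,0.0335],"angular": [0,0,0],"jaw": 1},
    {"linear": [-0.0005,0.001,0.0335],"angular": [0,0,0],"jaw": 1},
    {"linear": [-0.0005,0.001,0.0335],"angular": [0,0,0],"jaw": 1}
  ]
}}

```text
time_s: 23.3
eef_pos: [0.5183, 0.038, 0.0595]
tool_rot: [3.138, -0.004, 0.306]
ft_force: [-0.3, -0.8, 2.4]
gripper_width: 0.0085
```

```bash
python3 -c "
from h import *
go((.5168,.0385,.16,.305),(*mod(1,-.034),.16,.345))
p,d=read_camera('scene'); crop('scene',p,220,130,290,215,'g13')"
```

```text
t 23.3 tcp [0.5183 0.038  0.0595] yaw [ 3.1381 -0.0042  0.3061] F [-0.3 -0.8  2.4] w 0.0085
(0.5168, 0.0385, 0.16, 0.305) lin [-0.0009, -0.0006, -0.1005] ang [0.2, -0.24, 0.06]
(np.float64(0.4739339548469814), np.float64(-0.16979301931641405), 0.16, 0.345) lin [-0.1045, 0.1851, -0.1002] ang [0.21, -0.23, -2.23]
g13 7.0588235294117645
```

View pics/g13.png

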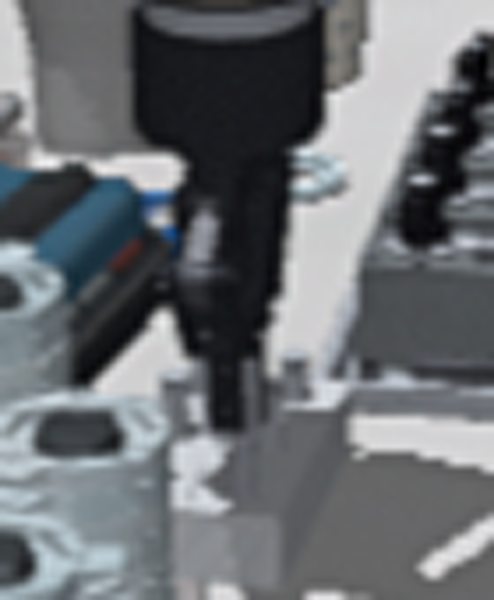

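Emit:
{"method": "jog_arm", "body": {
  "plan": [
    {"linear": [0,0,-0.015],"angular": [0,0,0],"jaw": 1},
    {"linear": [0,0,-0.03],"angular": [0,0,0],"jaw": 1},
    {"linear": [0,0,-0.06],"angular": [0,0,0],"jaw": 1},
    {"linear": [0,0,-0.1],"angular": [0,0,0],"jaw": 1},
    {"linear": [0,0,-0.12],"angular": [0,0,0],"jaw": 1},
    {"linear": [-0.025,0.04,-0.12],"angular": [0,0,0],"jaw": 1},
    {"linear": [-0.045,0.08,-0.12],"angular": [0,0,0],"jaw": 1},
    {"linear": [-0.07,0.12,-0.12],"angular": [0,0,-1],"jaw": 1},
    {"linear": [-0.09,0.16,-0.12],"angular": [0,0,-2.2],"jaw": 1},
    {"linear": [-0.1045,0.185,-0.12],"angular": [0,0,-2.2],"jaw": 1},
    {"linear": [-0.1045,0.185,-0.12],"angular": [0,0,-2.2],"jaw": 1},
    {"linear": [-0.1045,0.185,-0.12],"angular": [0,0,-2.2],"jaw": 1}
  ]
}}

```text
time_s: 24.55
eef_pos: [0.4734, -0.1697, 0.1793]
tool_rot: [3.139, -0.004, 0.343]
ft_force: [0.3, 0.8, 0.2]
gripper_width: 0.0087
```

```bash
python3 -c "
from h import *
b=mod(1,-.034)
go((*b,.125,MA))
look('g14',(260,90,340,190),(240,140,370,210))"
```

```text
t 24.55 tcp [ 0.4734 -0.1697  0.1793] yaw [ 3.1392 -0.0037  0.3428] F [0.3 0.8 0.2] w 0.0087
(np.float64(0.4739339548469814), np.float64(-0.16979301931641405), 0.125, np.float64(0.345)) lin [0.0003, 0.0001, 0.0543] ang [0.14, -0.21, -0.14]
g14_s 6.0
g14_t 6.153846153846154
```

View pics/g14_s.png

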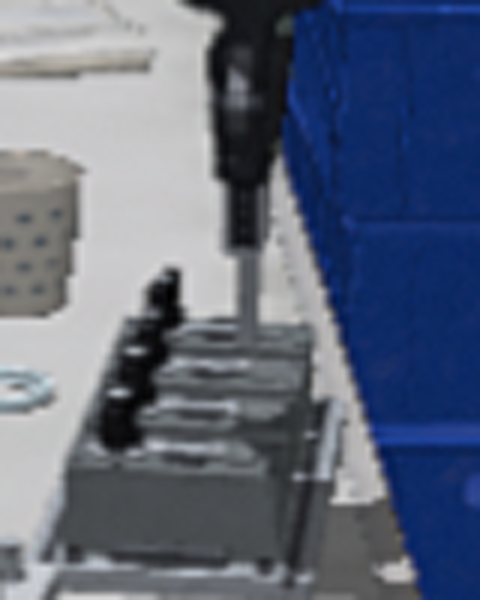

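View pics/g14_t.png

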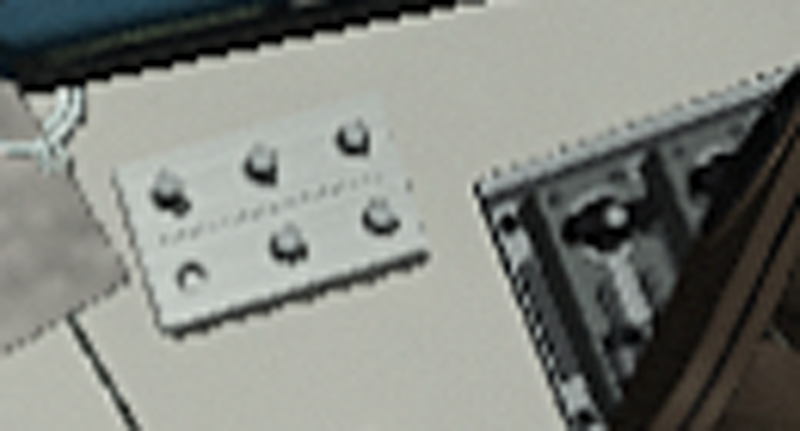

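Emit:
{"method": "jog_arm", "body": {
  "plan": [
    {"linear": [0.0003,0,0.02],"angular": [0,0,0],"jaw": 1},
    {"linear": [0.0003,0,0.04],"angular": [0,0,0],"jaw": 1},
    {"linear": [0.0003,0,0.054],"angular": [0,0,0],"jaw": 1},
    {"linear": [0.0003,0,0.054],"angular": [0,0,0],"jaw": 1},
    {"linear": [0.0003,0,0.06],"angular": [0,0,0],"jaw": 1},
    {"linear": [0.0003,0,0.065],"angular": [0,0,0],"jaw": 1},
    {"linear": [0.0003,0,0.07],"angular": [0,0,0],"jaw": 1},
    {"linear": [0.0003,0,0.07],"angular": [0,0,0],"jaw": 1}
  ]
}}

```text
time_s: 25.45
eef_pos: [0.4744, -0.1688, 0.1091]
tool_rot: [3.138, -0.004, 0.345]
ft_force: [0.5, -0.7, -1.1]
gripper_width: 0.0086
```

```bash
python3 -c "
from h import *
b=mod(1,-.034)
go((*b,.079,MA))"
```

```text
t 25.45 tcp [ 0.4744 -0.1688  0.1091] yaw [ 3.1384 -0.0037  0.3454] F [ 0.5 -0.7 -1.1] w 0.0086
(np.float64(0.4739339548469814), np.float64(-0.16979301931641405), 0.079, np.float64(0.345)) lin [-0.0008, 0.0007, 0.0301] ang [0.19, -0.21, 0.01]
```

Emit:
{"method": "jog_arm", "body": {
  "plan": [
    {"linear": [-0.0006,0.0006,0.005],"angular": [0,0,0],"jaw": 1},
    {"linear": [-0.0006,0.0006,0.01],"angular": [0,0,0],"jaw": 1},
    {"linear": [-0.0006,0.0006,0.015],"angular": [0,0,0],"jaw": 1},
    {"linear": [-0.0006,0.0006,0.02],"angular": [0,0,0],"jaw": 1},
    {"linear": [-0.0006,0.0006,0.025],"angular": [0,0,0],"jaw": 1},
    {"linear": [-0.0006,0.0006,0.03],"angular": [0,0,0],"jaw": 1},
    {"linear": [-0.0006,0.0006,0.03],"angular": [0,0,0],"jaw": 1}
  ]
}}

```text
time_s: 26.15
eef_pos: [0.4743, -0.1702, 0.0785]
tool_rot: [3.137, -0.004, 0.346]
ft_force: [1.8, -4.4, -3.1]
gripper_width: 0.0088
```

Pin is in. Release and rise, then look.

Emit:
{"method": "jog_arm", "body": {
  "plan": [
    {"linear": [0,0,0],"angular": [0,0,0],"jaw": 0.8},
    {"linear": [0,0,0],"angular": [0,0,0],"jaw": 0.6},
    {"linear": [0,0,0],"angular": [0,0,0],"jaw": 0.6},
    {"linear": [0,0,0],"angular": [0,0,0],"jaw": 0.6},
    {"linear": [0,0,-0.02],"angular": [0,0,0],"jaw": 0.6},
    {"linear": [0,0,-0.06],"angular": [0,0,0],"jaw": 0.6},
    {"linear": [0,0,-0.08],"angular": [0,0,0],"jaw": 0.6},
    {"linear": [0,0,-0.08],"angular": [0,0,0],"jaw": 0.6}
  ]
}}

```text
time_s: 26.95
eef_pos: [0.476, -0.171, 0.1625]
tool_rot: [3.131, -0.009, 0.346]
ft_force: [0.4, 0.1, 0.1]
gripper_width: 0.0343
```

```bash
python3 -c "
from h import *
w=mod(1,.03)
go((*w,.16,MA+np.pi/2),(*w,.085,MA+np.pi/2)); print(state()['qpos'].round(2))
p,d=read_camera('top'); cv2.imwrite('pics/t15.png',p); np.save('pics/d15.npy',d)
look('g15',(260,110,340,190),(310,135,420,217))"
```

```text
t 26.95 tcp [ 0.476  -0.171   0.1625] yaw [ 3.1313 -0.0088  0.3458] F [0.4 0.1 0.1] w 0.0343
(np.float64(0.5341578878690796), np.float64(-0.1481348132191898), 0.16, np.float64(1.916)) lin [0.0624, -0.0018, 0.003] ang [0.86, 0.07, -89.97]
(np.float64(0.5341578878690796), np.float64(-0.1481348132191898), 0.085, np.float64(1.916)) lin [0.0618, -0.0026, 0.078] ang [0.86, 0.07, -89.97]
[-0.55 -0.03  2.06  0.    1.1   0.68]
g15_s 7.5
g15_t 7.2727272727272725
```

View pics/g15_s.png

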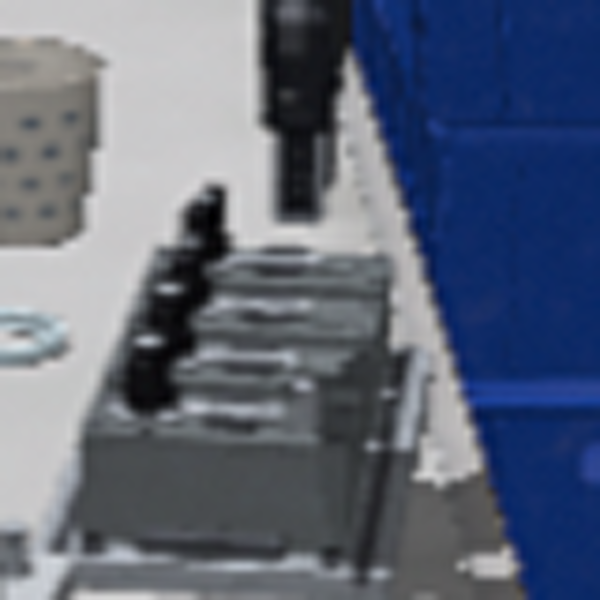

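View pics/g15_t.png

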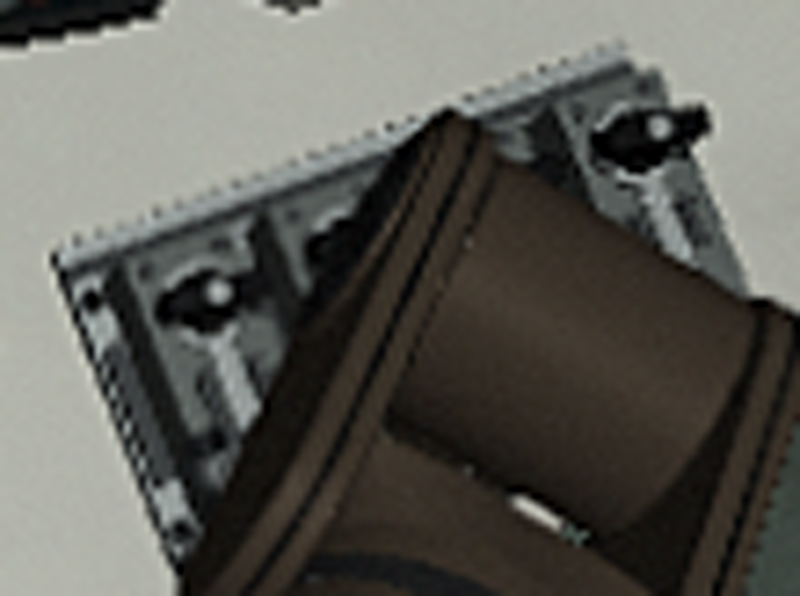

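```bash
python3 -c "
from h import *
for i,(x,y) in enumerate([(218,292),(368,236),(515,182),(660,127)],1):
    u=((x+.5)/7.2727-.5+310,(y+.5)/7.2727-.5+135); print(mod(i,.03).round(4),plane('top',[u],.1)[0].round(4),plane('top',[u],.105)[0].round(4))
p,d=read_camera('top'); c=cloud('top',d); print(c[174,339].round(3), c[172:180,334:344,2].round(3))"
```

```text
[ 0.5342 -0.1481] [ 0.5329 -0.1487  0.1   ] [ 0.5321 -0.1476  0.105 ]
[ 0.5551 -0.2065] [ 0.5542 -0.2069  0.1   ] [ 0.5533 -0.2055  0.105 ]
[ 0.5761 -0.2648] [ 0.575  -0.2649  0.1   ] [ 0.574  -0.2632  0.105 ]
[ 0.5971 -0.3232] [ 0.5965 -0.3232  0.1   ] [ 0.5954 -0.3213  0.105 ]
[ 0.535 -0.148  0.097] [[0.067 0.073 0.068 0.081 0.078 0.075 0.072 0.069 0.065 0.066]
 [0.071 0.074 0.077 0.08  0.081 0.08  0.097 0.095 0.099 0.098]
 [0.066 0.095 0.097 0.098 0.096 0.097 0.101 0.102 0.098 0.097]
 [0.099 0.096 0.098 0.097 0.095 0.106 0.097 0.1   0.1   0.099]
 [0.1   0.098 0.099 0.098 0.098 0.097 0.099 0.098 0.098 0.097]
 [0.098 0.097 0.099 0.098 0.095 0.1   0.098 0.096 0.091 0.086]
 [0.098 0.099 0.097 0.097 0.089 0.084 0.081 0.082 0.08  0.07 ]
 [0.087 0.077 0.079 0.083 0.08  0.081 0.081 0.083 0.072 0.072]]
```

Emit:
{"method": "jog_arm", "body": {
  "plan": [
    {"linear": [0.02,0,-0.01],"angular": [0,0,-8],"jaw": 0.5},
    {"linear": [0.04,0,-0.01],"angular": [0,0,-16],"jaw": 0.5},
    {"linear": [0.062,-0.002,-0.01],"angular": [0,0,-24],"jaw": 0.5},
    {"linear": [0.062,-0.002,-0.01],"angular": [0,0,-32],"jaw": 0.5},
    {"linear": [0.062,-0.002,-0.01],"angular": [0,0,-40],"jaw": 0.5},
    {"linear": [0.062,-0.002,-0.01],"angular": [0,0,-48],"jaw": 0.5},
    {"linear": [0.062,-0.002,0],"angular": [0,0,-56],"jaw": 0.5},
    {"linear": [0.062,-0.002,0],"angular": [0,0,-64],"jaw": 0.5},
    {"linear": [0.062,-0.002,0],"angular": [0,0,-72],"jaw": 0.5},
    {"linear": [0.062,-0.002,0.01],"angular": [0,0,-80],"jaw": 0.5},
    {"linear": [0.062,-0.002,0.02],"angular": [0,0,-84],"jaw": 0.5},
    {"linear": [0.062,-0.002,0.03],"angular": [0,0,-84],"jaw": 0.5},
    {"linear": [0.062,-0.002,0.03],"angular": [0,0,-84],"jaw": 0.5}
  ]
}}

```text
time_s: 28.45
eef_pos: [0.5286, -0.1455, 0.1235]
tool_rot: [-3.139, -0.002, 1.81]
ft_force: [-0.5, 1.2, -0.6]
gripper_width: 0.0427
```

```bash
python3 -c "
from h import *
w=mod(1,.03)
go((*w,.085,MA+np.pi/2-.1)); print(state()['qpos'].round(2))
look('g16',(260,90,340,190),(310,135,420,217))"
```

```text
t 28.45 tcp [ 0.5286 -0.1455  0.1235] yaw [-3.1389e+00 -2.3000e-03  1.8100e+00] F [-0.5  1.2 -0.6] w 0.0427
(np.float64(0.5341578878690796), np.float64(-0.1481348132191898), 0.085, np.float64(1.816)) lin [-0.004, 0.0048, 0.0385] ang [-0.15, -0.13, -0.35]
[-0.45  0.13  1.97  0.    1.04 -0.69]
g16_s 6.0
g16_t 7.2727272727272725
```

View pics/g16_s.png

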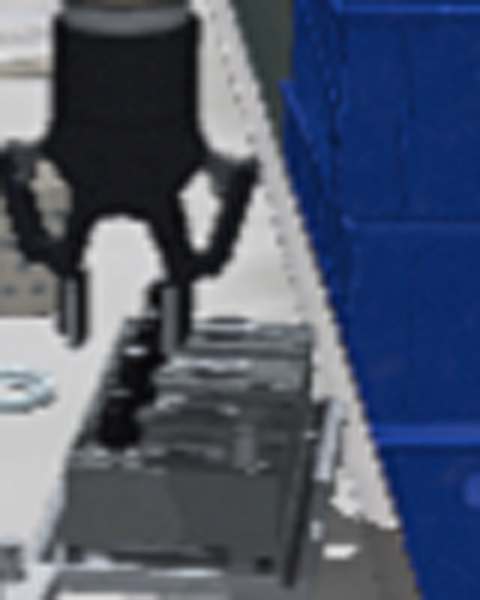

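Emit:
{"method": "jog_arm", "body": {
  "plan": [
    {"linear": [-0.004,0.0048,0.0],"angular": [0,0,0],"jaw": 0.5},
    {"linear": [-0.004,0.0048,0.012],"angular": [0,0,0],"jaw": 0.5},
    {"linear": [-0.004,0.0048,0.025],"angular": [0,0,0],"jaw": 0.5},
    {"linear": [-0.004,0.0048,0.037],"angular": [0,0,0],"jaw": 0.5},
    {"linear": [-0.004,0.0048,0.0375],"angular": [0,0,0],"jaw": 0.5},
    {"linear": [-0.004,0.0048,0.0375],"angular": [0,0,0],"jaw": 0.8},
    {"linear": [-0.004,0.0048,0.0375],"angular": [0,0,0],"jaw": 1},
    {"linear": [-0.004,0.0048,0.0375],"angular": [0,0,0],"jaw": 1},
    {"linear": [-0.004,0.0048,0.0375],"angular": [0,0,0],"jaw": 1},
    {"linear": [-0.004,0.0048,0.0375],"angular": [0,0,0],"jaw": 1}
  ]
}}

```text
time_s: 29.55
eef_pos: [0.5345, -0.1494, 0.0888]
tool_rot: [-3.139, 0.0, 1.811]
ft_force: [-5.2, -1.5, 2.3]
gripper_width: 0.0098
```

```bash
python3 -c "
from h import *
w=mod(1,.03)
go((*w,.085,MA+np.pi/2-.1),(*w,.085,MA+np.pi/2-1.5)); print(state()['wrist_torque'])
look('g17',(260,90,340,190),(310,135,420,217))"
```

```text
t 29.55 tcp [ 0.5345 -0.1494  0.0888] yaw [-3.1385e+00  3.0000e-04  1.8110e+00] F [-5.2 -1.5  2.3] w 0.0098
(np.float64(0.5341578878690796), np.float64(-0.1481348132191898), 0.085, np.float64(1.816)) lin [0.0013, 0.0, 0.0038] ang [-0.18, 0.01, -0.29]
(np.float64(0.5341578878690796), np.float64(-0.1481348132191898), 0.085, np.float64(0.416)) lin [0.0013, 0.0, 0.0038] ang [-0.14, 0.14, 79.92]
[-0.20497238  0.82439139 -0.0874625 ]
g17_s 6.0
g17_t 7.2727272727272725
```

View pics/g17_s.png

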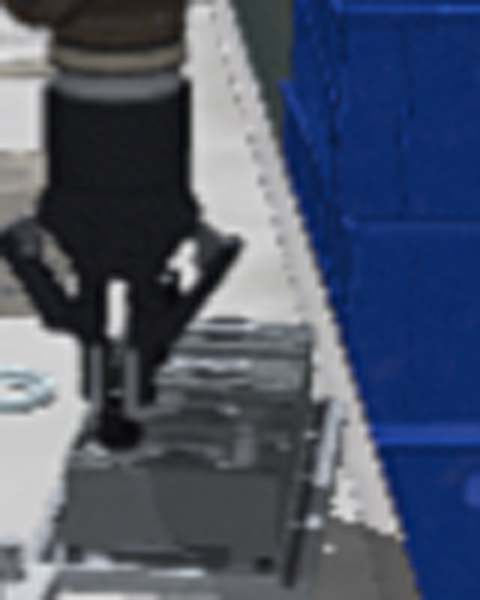

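Emit:
{"method": "jog_arm", "body": {
  "plan": [
    {"linear": [0.0005,0,0.001],"angular": [0,0,8],"jaw": 1},
    {"linear": [0.0005,0,0.001],"angular": [0,0,16],"jaw": 1},
    {"linear": [0.0005,0,0.001],"angular": [0,0,24],"jaw": 1},
    {"linear": [0.0005,0,0.001],"angular": [0,0,32],"jaw": 1},
    {"linear": [0.0005,0,0.001],"angular": [0,0,40],"jaw": 1},
    {"linear": [0.0005,0,0.001],"angular": [0,0,48],"jaw": 1},
    {"linear": [0.0005,0,0.001],"angular": [0,0,56],"jaw": 1},
    {"linear": [0.0005,0,0.001],"angular": [0,0,64],"jaw": 1},
    {"linear": [0.0005,0,0.001],"angular": [0,0,72],"jaw": 1},
    {"linear": [0.0005,0,0.001],"angular": [0,0,77],"jaw": 1},
    {"linear": [0.0005,0,0.001],"angular": [0,0,82],"jaw": 1},
    {"linear": [0.0005,0,0.001],"angular": [0,0,86],"jaw": 1},
    {"linear": [0.0005,0,0.001],"angular": [0,0,89],"jaw": 1},
    {"linear": [0.0005,0,0.001],"angular": [0,0,89],"jaw": 1}
  ]
}}

```text
time_s: 31.05
eef_pos: [0.5359, -0.1512, 0.089]
tool_rot: [3.133, 0.001, 0.266]
ft_force: [3.8, -4.6, -3.7]
gripper_width: 0.01
```

```bash
python3 -c "
from h import *
s=state();print(s['wrist_torque'], 'bolt if aligned',MA+np.pi/2-s['tool_rot'][2])
look('g18',(260,90,340,190),(310,135,420,217))"
```

```text
[-0.79372801 -0.50311672  1.54252238] bolt if aligned 1.6499220650985857
g18_s 6.0
g18_t 7.2727272727272725
```

View pics/g18_s.png

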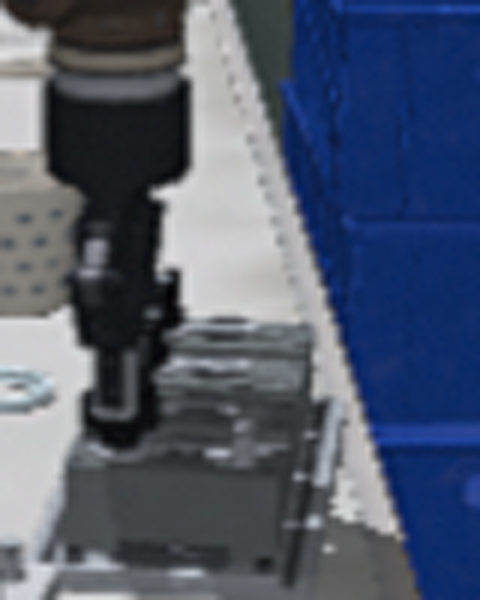

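Emit:
{"method": "jog_arm", "body": {
  "plan": [
    {"linear": [0,0,0],"angular": [0,0,0],"jaw": 0.8},
    {"linear": [0,0,0],"angular": [0,0,0],"jaw": 0.6},
    {"linear": [0,0,0],"angular": [0,0,0],"jaw": 0.55},
    {"linear": [0,0,0],"angular": [0,0,0],"jaw": 0.55},
    {"linear": [0,0,-0.03],"angular": [0,0,0],"jaw": 0.55},
    {"linear": [0,0,-0.07],"angular": [0,0,0],"jaw": 0.55},
    {"linear": [0,0,-0.1],"angular": [0,0,0],"jaw": 0.55},
    {"linear": [0.01,-0.05,-0.1],"angular": [0,0,0],"jaw": 0.55},
    {"linear": [0.02,-0.08,-0.1],"angular": [0,0,-2],"jaw": 0.55},
    {"linear": [0.02,-0.08,-0.1],"angular": [0,0,-2],"jaw": 0.55}
  ]
}}

```text
time_s: 32.15
eef_pos: [0.5335, -0.0648, 0.1885]
tool_rot: [3.134, 0.001, 0.306]
ft_force: [-0.3, -0.5, -0.3]
gripper_width: 0.0382
```

```bash
python3 -c "
from h import *
go((.5445,-.0493,.08,.305),(.5445,-.0493,.042,.305))
look('g19',(240,110,340,190),(240,130,400,220))"
```

```text
t 32.15 tcp [ 0.5335 -0.0648  0.1885] yaw [3.1342e+00 1.0000e-03 3.0580e-01] F [-0.3 -0.5 -0.3] w 0.0382
(0.5445, -0.0493, 0.08, 0.305) lin [0.0152, -0.0123, 0.1084] ang [0.43, 0.06, 0.05]
(0.5445, -0.0493, 0.042, 0.305) lin [0.0153, -0.0125, 0.1464] ang [0.43, 0.06, 0.05]
g19_s 7.5
g19_t 5.0
```

View pics/g19_s.png

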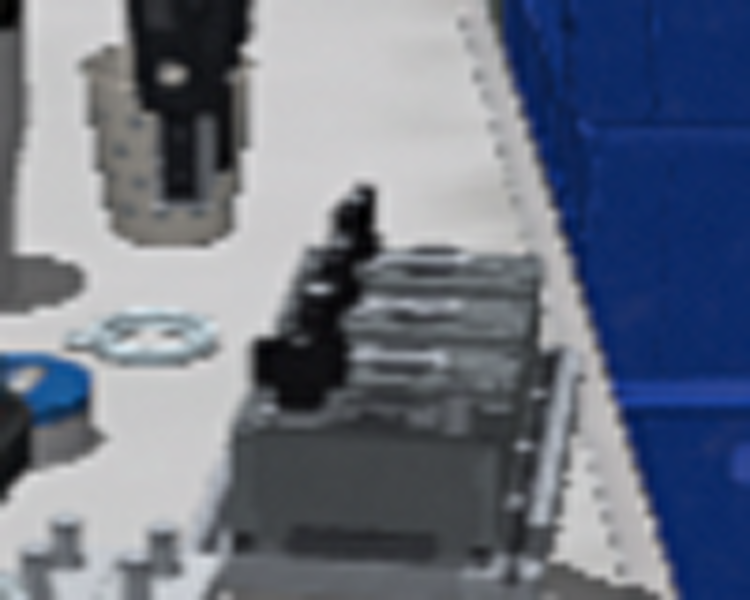

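View pics/g19_t.png

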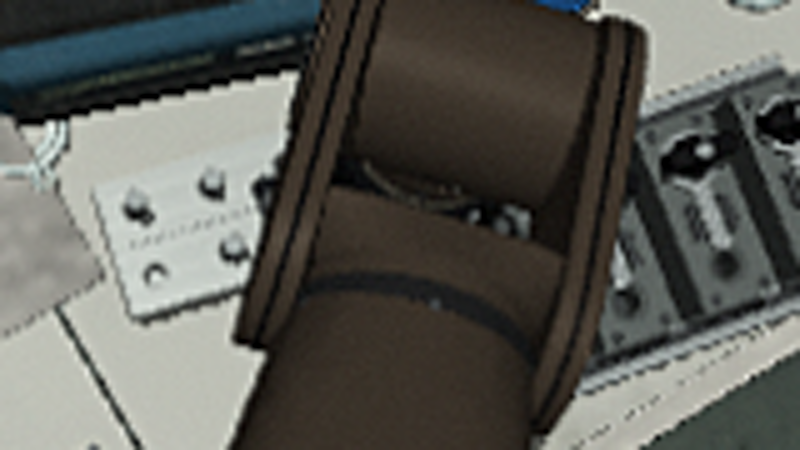

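Emit:
{"method": "jog_arm", "body": {
  "plan": [
    {"linear": [0.015,-0.0123,0.03],"angular": [0.4,0,0],"jaw": 0.55},
    {"linear": [0.015,-0.0123,0.07],"angular": [0.4,0,0],"jaw": 0.55},
    {"linear": [0.015,-0.0123,0.1],"angular": [0.4,0,0],"jaw": 0.55},
    {"linear": [0.015,-0.0123,0.108],"angular": [0.4,0,0],"jaw": 0.55},
    {"linear": [0.015,-0.0123,0.108],"angular": [0.4,0,0],"jaw": 0.55},
    {"linear": [0.015,-0.0123,0.108],"angular": [0.4,0,0],"jaw": 0.55}
  ]
}}

```text
time_s: 32.85
eef_pos: [0.5458, -0.0531, 0.0817]
tool_rot: [3.138, -0.001, 0.302]
ft_force: [0.4, 0.8, 0.4]
gripper_width: 0.0382
```

```bash
python3 -c "
from h import *
go((.5445,-.0493,.043,.305))"
```

```text
t 32.85 tcp [ 0.5458 -0.0531  0.0817] yaw [ 3.1382e+00 -5.0000e-04  3.0210e-01] F [0.4 0.8 0.4] w 0.0382
(0.5445, -0.0493, 0.043, 0.305) lin [-0.0001, -0.0042, 0.0387] ang [0.19, -0.03, -0.17]
```

Emit:
{"method": "jog_arm", "body": {
  "plan": [
    {"linear": [0,-0.004,0.0],"angular": [0,0,0],"jaw": 0.55},
    {"linear": [0,-0.004,0.012],"angular": [0,0,0],"jaw": 0.55},
    {"linear": [0,-0.004,0.024],"angular": [0,0,0],"jaw": 0.55},
    {"linear": [0,-0.004,0.036],"angular": [0,0,0],"jaw": 0.55},
    {"linear": [0,-0.004,0.0385],"angular": [0,0,0],"jaw": 0.55},
    {"linear": [0,-0.004,0.0385],"angular": [0,0,0],"jaw": 0.8},
    {"linear": [0,-0.004,0.0385],"angular": [0,0,0],"jaw": 1},
    {"linear": [0,-0.004,0.0385],"angular": [0,0,0],"jaw": 1},
    {"linear": [0,-0.004,0.0385],"angular": [0,0,0],"jaw": 1},
    {"linear": [0,-0.004,0.0385],"angular": [0,0,0],"jaw": 1}
  ]
}}

```text
time_s: 33.85
eef_pos: [0.545, -0.0496, 0.0436]
tool_rot: [3.138, -0.001, 0.302]
ft_force: [-0.2, -0.4, -0.3]
gripper_width: 0.0087
```

```bash
python3 -c "
from h import *
go((.5445,-.0493,.16,.305),(*mod(1,-.034),.16,.345),(*mod(2,-.034),.16,.345))"
```

```text
t 33.85 tcp [ 0.545  -0.0496  0.0436] yaw [ 3.1376e+00 -1.4000e-03  3.0210e-01] F [-0.2 -0.4 -0.3] w 0.0087
(0.5445, -0.0493, 0.16, 0.305) lin [-0.0003, 0.0, -0.1164] ang [0.23, -0.08, -0.17]
(np.float64(0.4739339548469814), np.float64(-0.16979301931641405), 0.16, 0.345) lin [-0.1035, 0.0941, -0.1162] ang [0.23, -0.08, -2.46]
(np.float64(0.4949153420036674), np.float64(-0.22813495443157158), 0.16, 0.345) lin [-0.1008, 0.156, -0.1159] ang [0.23, -0.08, -2.46]
```

Emit:
{"method": "jog_arm", "body": {
  "plan": [
    {"linear": [0,0,-0.015],"angular": [0,0,0],"jaw": 1},
    {"linear": [0,0,-0.035],"angular": [0,0,0],"jaw": 1},
    {"linear": [0,0,-0.075],"angular": [0,0,0],"jaw": 1},
    {"linear": [0,0,-0.116],"angular": [0,0,0],"jaw": 1},
    {"linear": [-0.02,0.03,-0.116],"angular": [0,0,0],"jaw": 1},
    {"linear": [-0.04,0.065,-0.116],"angular": [0,0,0],"jaw": 1},
    {"linear": [-0.065,0.1,-0.116],"angular": [0,0,-1],"jaw": 1},
    {"linear": [-0.09,0.14,-0.116],"angular": [0,0,-2.4],"jaw": 1},
    {"linear": [-0.101,0.156,-0.116],"angular": [0,0,-2.4],"jaw": 1},
    {"linear": [-0.101,0.156,-0.116],"angular": [0,0,-2.4],"jaw": 1},
    {"linear": [-0.101,0.156,-0.116],"angular": [0,0,-2.4],"jaw": 1},
    {"linear": [-0.101,0.156,-0.095],"angular": [0,0,-2.4],"jaw": 1},
    {"linear": [-0.101,0.156,-0.075],"angular": [0,0,-2.4],"jaw": 1},
    {"linear": [-0.101,0.156,-0.07],"angular": [0,0,-2.4],"jaw": 1},
    {"linear": [-0.101,0.156,-0.07],"angular": [0,0,-2.4],"jaw": 1}
  ]
}}

```text
time_s: 35.35
eef_pos: [0.4946, -0.2268, 0.1133]
tool_rot: [3.14, -0.0, 0.346]
ft_force: [0.0, -0.2, -1.7]
gripper_width: 0.0087
```

```bash
python3 -c "
from h import *
go((*mod(2,-.034),.095,MA),(*mod(2,-.034),.079,MA))
look('g20',(260,100,340,190),(240,130,400,220))"
```

```text
t 35.35 tcp [ 0.4946 -0.2268  0.1133] yaw [ 3.1396e+00 -1.0000e-04  3.4560e-01] F [ 0.  -0.2 -1.7] w 0.0087
(np.float64(0.4949153420036674), np.float64(-0.22813495443157158), 0.095, np.float64(0.345)) lin [-0.0002, 0.0014, 0.0183] ang [0.11, -0.0, 0.02]
(np.float64(0.4949153420036674), np.float64(-0.22813495443157158), 0.079, np.float64(0.345)) lin [-0.0002, 0.0013, 0.0343] ang [0.11, -0.0, 0.02]
g20_s 6.666666666666667
g20_t 5.0
```

View pics/g20_s.png

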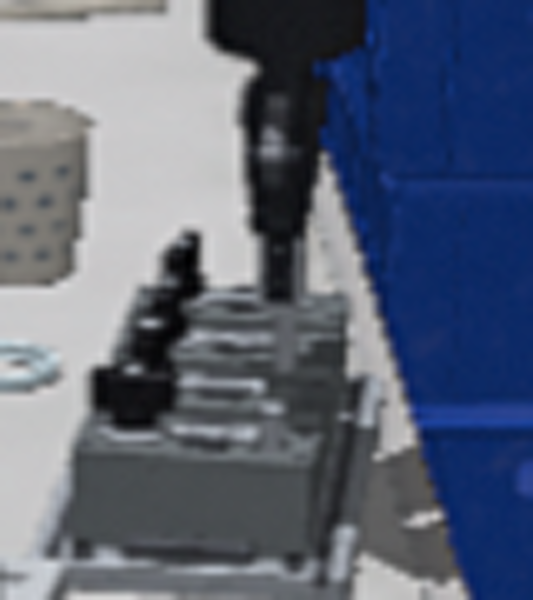

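View pics/g20_t.png

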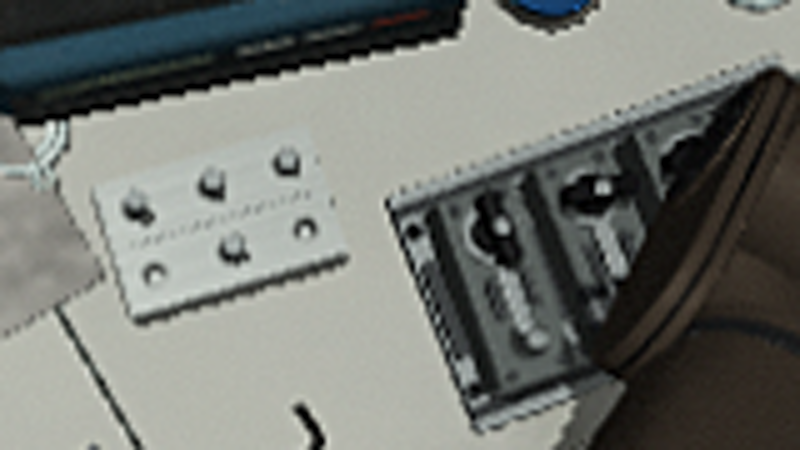

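Emit:
{"method": "jog_arm", "body": {
  "plan": [
    {"linear": [0,0.0012,0.006],"angular": [0,0,0],"jaw": 1},
    {"linear": [0,0.0012,0.012],"angular": [0,0,0],"jaw": 1},
    {"linear": [0,0.0012,0.018],"angular": [0,0,0],"jaw": 1},
    {"linear": [0,0.0012,0.023],"angular": [0,0,0],"jaw": 1},
    {"linear": [0,0.0012,0.028],"angular": [0,0,0],"jaw": 1},
    {"linear": [0,0.0012,0.033],"angular": [0,0,0],"jaw": 1},
    {"linear": [0,0.0012,0.0345],"angular": [0,0,0],"jaw": 1},
    {"linear": [0,0.0012,0.0345],"angular": [0,0,0],"jaw": 1}
  ]
}}

```text
time_s: 36.25
eef_pos: [0.4959, -0.2291, 0.0801]
tool_rot: [3.137, -0.002, 0.345]
ft_force: [0.5, -0.4, -0.6]
gripper_width: 0.0087
```

Emit:
{"method": "jog_arm", "body": {
  "plan": [
    {"linear": [0,0,0],"angular": [0,0,0],"jaw": 0.8},
    {"linear": [0,0,0],"angular": [0,0,0],"jaw": 0.6},
    {"linear": [0,0,0],"angular": [0,0,0],"jaw": 0.55},
    {"linear": [0,0,0],"angular": [0,0,0],"jaw": 0.55},
    {"linear": [0,0,-0.025],"angular": [0,0,0],"jaw": 0.5},
    {"linear": [0,0,-0.06],"angular": [0,0,0],"jaw": 0.5},
    {"linear": [0,0,-0.08],"angular": [0,0,0],"jaw": 0.5},
    {"linear": [0.02,0,-0.08],"angular": [0,0,-8],"jaw": 0.5},
    {"linear": [0.04,0,-0.08],"angular": [0,0,-16],"jaw": 0.5},
    {"linear": [0.063,0,-0.08],"angular": [0,0,-24],"jaw": 0.5},
    {"linear": [0.063,0,-0.08],"angular": [0,0,-32],"jaw": 0.5},
    {"linear": [0.063,0,-0.08],"angular": [0,0,-40],"jaw": 0.5},
    {"linear": [0.063,0,-0.08],"angular": [0,0,-48],"jaw": 0.5},
    {"linear": [0.063,0,-0.08],"angular": [0,0,-56],"jaw": 0.5},
    {"linear": [0.063,0,-0.08],"angular": [0,0,-64],"jaw": 0.5},
    {"linear": [0.063,0,-0.08],"angular": [0,0,-72],"jaw": 0.5},
    {"linear": [0.063,0,-0.07],"angular": [0,0,-80],"jaw": 0.5},
    {"linear": [0.063,0,-0.06],"angular": [0,0,-84],"jaw": 0.5},
    {"linear": [0.063,0,-0.05],"angular": [0,0,-84],"jaw": 0.5},
    {"linear": [0.063,0,-0.05],"angular": [0,0,-84],"jaw": 0.5}
  ]
}}

```text
time_s: 38.25
eef_pos: [0.554, -0.207, 0.1283]
tool_rot: [-3.141, 0.002, 1.81]
ft_force: [-0.7, -0.5, -0.4]
gripper_width: 0.0425
```

```bash
python3 -c "
from h import *
go((*mod(2,.03),.086,MA+np.pi/2-.1))
look('g21',(260,100,340,190),(300,130,400,220))"
```

```text
t 38.25 tcp [ 0.554  -0.207   0.1283] yaw [-3.1411e+00  1.7000e-03  1.8096e+00] F [-0.7 -0.5 -0.4] w 0.0425
(np.float64(0.5551392750257655), np.float64(-0.20647674833434737), 0.086, np.float64(1.816)) lin [0.0003, 0.0013, 0.0423] ang [-0.03, 0.1, -0.37]
g21_s 6.666666666666667
g21_t 6.666666666666667
```

View pics/g21_s.png

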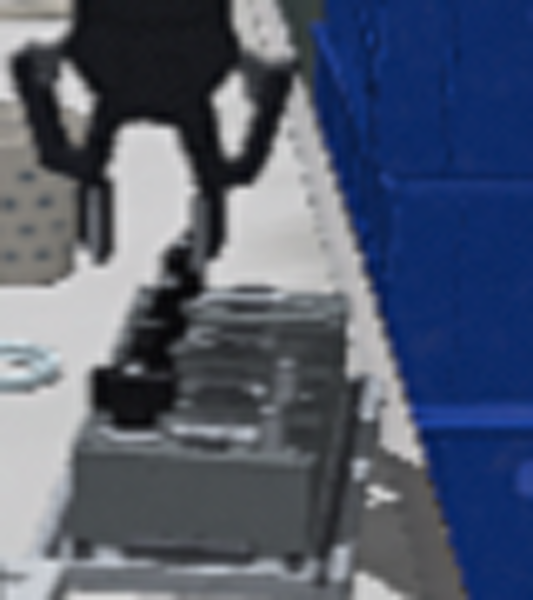

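View pics/g21_t.png

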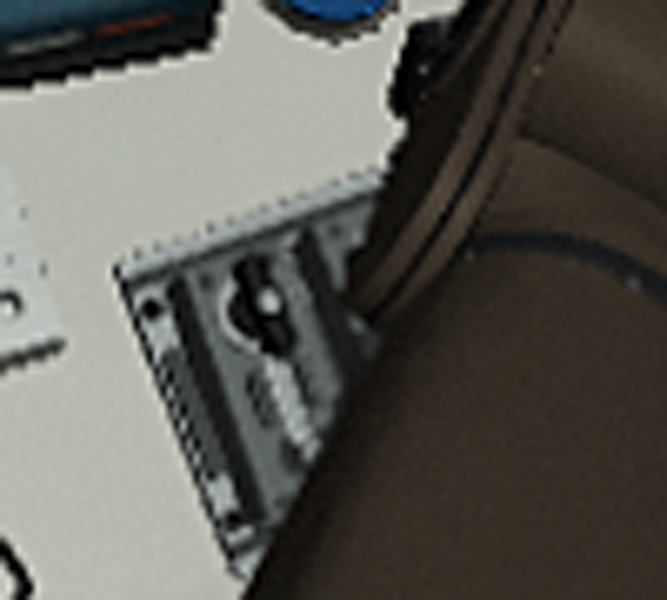

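Both pins, (275,425) and (287,375), stand at about the same height in the scene. Now wing 2. Wing 1 already lies along x.

Emit:
{"method": "jog_arm", "body": {
  "plan": [
    {"linear": [0.0003,0.0013,0.015],"angular": [0,0,0],"jaw": 0.5},
    {"linear": [0.0003,0.0013,0.03],"angular": [0,0,0],"jaw": 0.5},
    {"linear": [0.0003,0.0013,0.042],"angular": [0,0,0],"jaw": 0.5},
    {"linear": [0.0003,0.0013,0.042],"angular": [0,0,0],"jaw": 0.5},
    {"linear": [0.0003,0.0013,0.042],"angular": [0,0,0],"jaw": 0.8},
    {"linear": [0.0003,0.0013,0.042],"angular": [0,0,0],"jaw": 1},
    {"linear": [0.0003,0.0013,0.042],"angular": [0,0,0],"jaw": 1},
    {"linear": [0.0003,0.0013,0.042],"angular": [0,0,0],"jaw": 1},
    {"linear": [0.0003,0.0013,0.042],"angular": [0,0,0],"jaw": 1}
  ]
}}

```text
time_s: 39.25
eef_pos: [0.5555, -0.2076, 0.0887]
tool_rot: [-3.141, 0.004, 1.81]
ft_force: [-4.6, -1.7, 2.5]
gripper_width: 0.0098
```

Emit:
{"method": "jog_arm", "body": {
  "plan": [
    {"linear": [0.0005,0,0.001],"angular": [0,0,8],"jaw": 1},
    {"linear": [0.0005,0,0.001],"angular": [0,0,16],"jaw": 1},
    {"linear": [0.0005,0,0.001],"angular": [0,0,24],"jaw": 1},
    {"linear": [0.0005,0,0.001],"angular": [0,0,32],"jaw": 1},
    {"linear": [0.0005,0,0.001],"angular": [0,0,40],"jaw": 1},
    {"linear": [0.0005,0,0.001],"angular": [0,0,48],"jaw": 1},
    {"linear": [0.0005,0,0.001],"angular": [0,0,56],"jaw": 1},
    {"linear": [0.0005,0,0.001],"angular": [0,0,64],"jaw": 1},
    {"linear": [0.0005,0,0.001],"angular": [0,0,72],"jaw": 1},
    {"linear": [0.0005,0,0.001],"angular": [0,0,77],"jaw": 1},
    {"linear": [0.0005,0,0.001],"angular": [0,0,82],"jaw": 1},
    {"linear": [0.0005,0,0.001],"angular": [0,0,86],"jaw": 1},
    {"linear": [0.0005,0,0.001],"angular": [0,0,89],"jaw": 1},
    {"linear": [0.0005,0,0.001],"angular": [0,0,89],"jaw": 1}
  ]
}}

```text
time_s: 40.65
eef_pos: [0.5575, -0.2093, 0.0889]
tool_rot: [3.129, -0.003, 0.263]
ft_force: [3.0, -5.4, -3.3]
gripper_width: 0.0101
```

```bash
python3 -c "
from h import *
s=state();print(s['wrist_torque'], 'bolt if aligned',MA+np.pi/2-s['tool_rot'][2]); go((.54,-.1,.19,.3))"
```

```text
[-0.75332603 -0.52639263  1.28483239] bolt if aligned 1.6526126966877994
t 40.65 tcp [ 0.5575 -0.2093  0.0889] yaw [ 3.1292 -0.0033  0.2634] F [ 3.  -5.4 -3.3] w 0.0101
(0.54, -0.1, 0.19, 0.3) lin [0.0119, -0.1089, -0.1024] ang [0.71, -0.18, -2.1]
```

Emit:
{"method": "jog_arm", "body": {
  "plan": [
    {"linear": [0,0,0],"angular": [0,0,0],"jaw": 0.8},
    {"linear": [0,0,0],"angular": [0,0,0],"jaw": 0.6},
    {"linear": [0,0,0],"angular": [0,0,0],"jaw": 0.55},
    {"linear": [0,0,0],"angular": [0,0,0],"jaw": 0.55},
    {"linear": [0,0,-0.03],"angular": [0,0,0],"jaw": 0.55},
    {"linear": [0,0,-0.07],"angular": [0,0,0],"jaw": 0.55},
    {"linear": [0,0,-0.1],"angular": [0,0,0],"jaw": 0.55},
    {"linear": [0.005,-0.04,-0.1],"angular": [0.7,0,0],"jaw": 0.55},
    {"linear": [0.01,-0.08,-0.1],"angular": [0.7,0,-2],"jaw": 0.55},
    {"linear": [0.012,-0.09,-0.1],"angular": [0.7,0,-2],"jaw": 0.55},
    {"linear": [0.012,-0.09,-0.1],"angular": [0.7,0,-2],"jaw": 0.55}
  ]
}}

```text
time_s: 41.75
eef_pos: [0.5448, -0.1168, 0.1878]
tool_rot: [3.141, -0.003, 0.3]
ft_force: [0.3, -0.4, -0.6]
gripper_width: 0.0383
```

```bash
python3 -c "
from h import *
go((.5306,-.0054,.09,.305),(.5306,-.0054,.05,.305))
look('g22',(240,110,340,190),(240,130,400,220))"
```

```text
t 41.75 tcp [ 0.5448 -0.1168  0.1878] yaw [ 3.1413e+00 -3.1000e-03  3.0040e-01] F [ 0.3 -0.4 -0.6] w 0.0383
(0.5306, -0.0054, 0.09, 0.305) lin [0.0191, -0.1106, 0.0978] ang [0.02, -0.18, -0.26]
(0.5306, -0.0054, 0.05, 0.305) lin [0.019, -0.1106, 0.1378] ang [0.02, -0.18, -0.26]
g22_s 7.5
g22_t 5.0
```

View pics/g22_t.png

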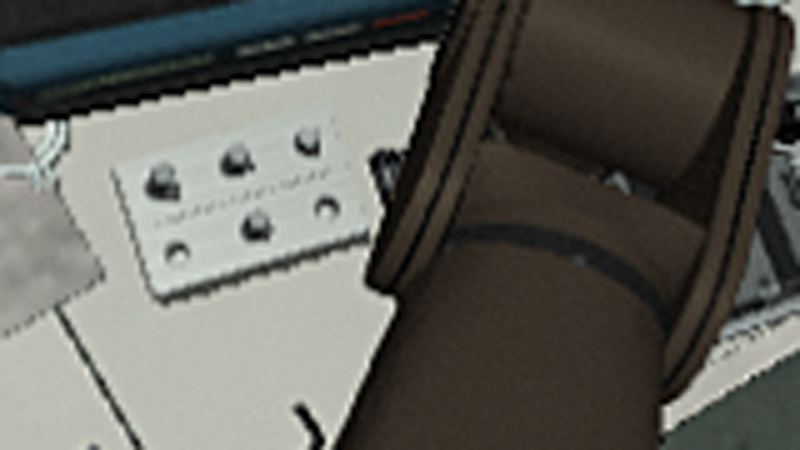

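The rack has been knocked aside, as the brief warned: the empty hole went from (155,272) to (178,252) in the crop. I'll measure it again.

```bash
python3 -c "
from h import *
p,d=read_camera('top'); np.save('pics/d23.npy',d); cv2.imwrite('pics/t23.png',p); crop('top',p,255,145,320,194,'g23')
c=cloud('top',d); np.save('pics/c23.npy',c)"
```

```text
g23 12.244897959183673
```

View pics/g23.png

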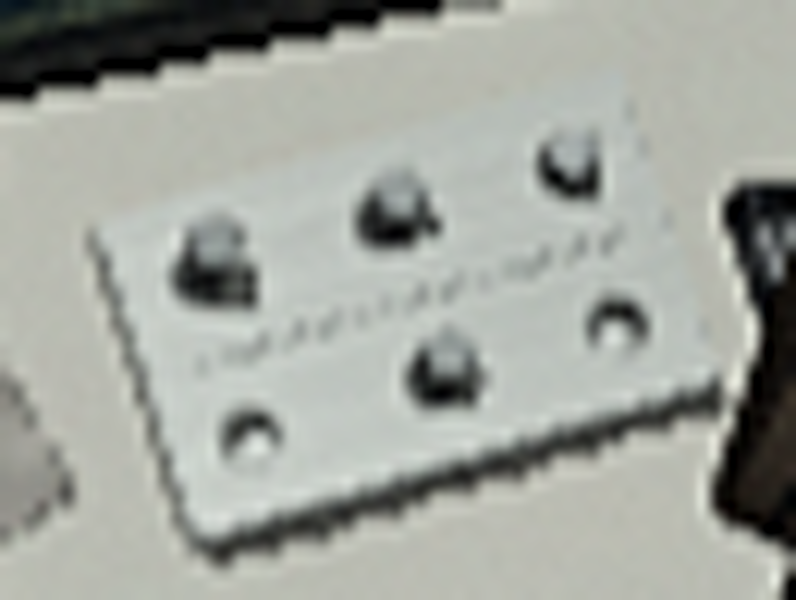

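```bash
python3 - <<'E'
from rack import *
s=12.2449
uv=[((x+.5)/s-.5+255,(y+.5)/s-.5+145) for x,y in[(218,238),(402,193),(575,150),(250,438),(448,358),(617,328)]]
fit(uv,[.068,.060,.052,.032,.060,.032])
go((.5306,-.0054,.09,.305))
E
```

```text
yaw 15.58497278010421 c [ 0.56115589 -0.01344646]
[[ 0.5693  0.0342  0.5681  0.0362  1.2329 -2.0176]
 [ 0.5812 -0.009   0.5804 -0.0081  0.7954 -0.9685]
 [ 0.5929 -0.0506  0.5928 -0.0524  0.1179  1.8281]
 [ 0.5276  0.0259  0.5295  0.0255 -1.9351  0.3713]
 [ 0.5423 -0.0191  0.5419 -0.0188  0.3622 -0.3301]
 [ 0.5537 -0.062   0.5542 -0.0631 -0.5732  1.1167]]
t 41.9 tcp [ 0.5453 -0.1191  0.1879] yaw [ 3.1407 -0.0032  0.2975] F [-0.2 -0.   0.5] w 0.0388
(0.5306, -0.0054, 0.09, 0.305) lin [0.019, -0.1131, 0.0978] ang [0.05, -0.18, -0.43]
```

```bash
python3 - <<'E'
from h import *
go((.5422,-.019,.09,.275))
E
```

```text
t 41.9 tcp [ 0.5453 -0.1191  0.1879] yaw [ 3.1407 -0.0032  0.2975] F [-0.2 -0.   0.5] w 0.0388
(0.5422, -0.019, 0.09, 0.275) lin [0.0261, -0.0967, 0.0979] ang [0.05, -0.18, 1.29]
```

Emit:
{"method": "jog_arm", "body": {
  "plan": [
    {"linear": [0.013,-0.048,0],"angular": [0,0,1.3],"jaw": 0.55},
    {"linear": [0.026,-0.097,0.02],"angular": [0,0,1.3],"jaw": 0.55},
    {"linear": [0.026,-0.097,0.06],"angular": [0,0,1.3],"jaw": 0.55},
    {"linear": [0.026,-0.097,0.09],"angular": [0,0,1.3],"jaw": 0.55},
    {"linear": [0.026,-0.097,0.098],"angular": [0,0,1.3],"jaw": 0.55},
    {"linear": [0.026,-0.097,0.098],"angular": [0,0,1.3],"jaw": 0.55},
    {"linear": [0.026,-0.097,0.098],"angular": [0,0,1.3],"jaw": 0.55}
  ]
}}

```text
time_s: 42.6
eef_pos: [0.5434, -0.0199, 0.0914]
tool_rot: [3.139, -0.005, 0.273]
ft_force: [0.2, 0.1, 1.6]
gripper_width: 0.0382
```

```bash
python3 - <<'E'
from h import *
go((.5422,-.019,.0505,.275))
p,d=read_camera('scene'); crop('scene',p,230,130,290,205,'g24')
E
```

```text
t 42.6 tcp [ 0.5434 -0.0199  0.0914] yaw [ 3.1395 -0.0055  0.2735] F [0.2 0.1 1.6] w 0.0382
(0.5422, -0.019, 0.0505, 0.275) lin [-0.0012, -0.0013, 0.0409] ang [0.12, -0.31, -0.09]
g24 8.0
```

View pics/g24.png

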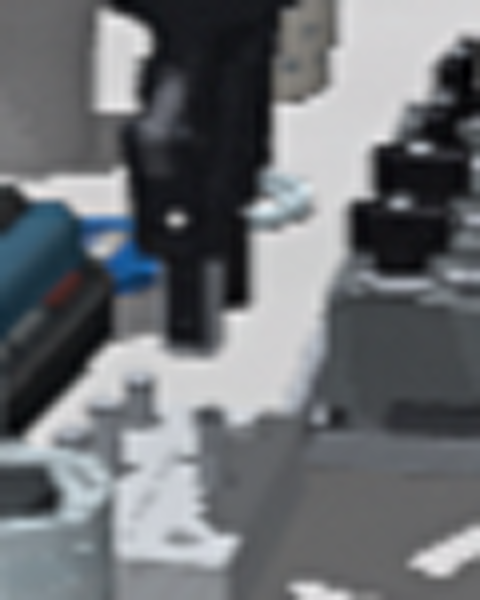

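Emit:
{"method": "jog_arm", "body": {
  "plan": [
    {"linear": [-0.001,-0.001,0.013],"angular": [0,0,0],"jaw": 0.55},
    {"linear": [-0.001,-0.001,0.026],"angular": [0,0,0],"jaw": 0.55},
    {"linear": [-0.001,-0.001,0.038],"angular": [0,0,0],"jaw": 0.55},
    {"linear": [-0.001,-0.001,0.0405],"angular": [0,0,0],"jaw": 0.55},
    {"linear": [-0.001,-0.001,0.0405],"angular": [0,0,0],"jaw": 0.55},
    {"linear": [-0.001,-0.001,0.0405],"angular": [0,0,0],"jaw": 0.8},
    {"linear": [-0.001,-0.001,0.0405],"angular": [0,0,0],"jaw": 1},
    {"linear": [-0.001,-0.001,0.0405],"angular": [0,0,0],"jaw": 1},
    {"linear": [-0.001,-0.001,0.0405],"angular": [0,0,0],"jaw": 1},
    {"linear": [-0.001,-0.001,0.0405],"angular": [0,0,0],"jaw": 1},
    {"linear": [-0.001,-0.001,0.0405],"angular": [0,0,0],"jaw": 1}
  ]
}}

```text
time_s: 43.75
eef_pos: [0.5433, -0.0193, 0.052]
tool_rot: [3.138, -0.007, 0.274]
ft_force: [1.7, 0.8, 3.2]
gripper_width: 0.0088
```

```bash
python3 - <<'E'
from h import *
go((.5422,-.019,.165,.275),(*mod(3,-.034),.165,MA))
E
```

```text
t 43.75 tcp [ 0.5433 -0.0193  0.052 ] yaw [ 3.1384 -0.0075  0.2737] F [1.7 0.8 3.2] w 0.0088
(0.5422, -0.019, 0.165, 0.275) lin [-0.0001, -0.0002, -0.113] ang [0.18, -0.43, -0.08]
(np.float64(0.5158967291603533), np.float64(-0.2864768895467291), 0.165, np.float64(0.345)) lin [-0.0977, 0.2502, -0.113] ang [0.2, -0.42, -4.1]
```

Emit:
{"method": "jog_arm", "body": {
  "plan": [
    {"linear": [0,0,-0.015],"angular": [0,0,0],"jaw": 1},
    {"linear": [0,0,-0.035],"angular": [0,0,0],"jaw": 1},
    {"linear": [0,0,-0.075],"angular": [0,0,0],"jaw": 1},
    {"linear": [0,0,-0.115],"angular": [0,0,0],"jaw": 1},
    {"linear": [-0.015,0.04,-0.118],"angular": [0,0,0],"jaw": 1},
    {"linear": [-0.03,0.08,-0.118],"angular": [0,0,-1],"jaw": 1},
    {"linear": [-0.05,0.125,-0.118],"angular": [0,0,-2],"jaw": 1},
    {"linear": [-0.065,0.17,-0.118],"angular": [0,0,-3],"jaw": 1},
    {"linear": [-0.08,0.21,-0.118],"angular": [0,-0.4,-4],"jaw": 1},
    {"linear": [-0.0977,0.25,-0.118],"angular": [0,-0.4,-4.1],"jaw": 1},
    {"linear": [-0.0977,0.25,-0.118],"angular": [0,-0.4,-4.1],"jaw": 1},
    {"linear": [-0.0977,0.25,-0.115],"angular": [0,-0.4,-4.1],"jaw": 1},
    {"linear": [-0.0977,0.25,-0.09],"angular": [0,-0.4,-4.1],"jaw": 1},
    {"linear": [-0.0977,0.25,-0.07],"angular": [0,-0.4,-4.1],"jaw": 1},
    {"linear": [-0.0977,0.25,-0.07],"angular": [0,-0.4,-4.1],"jaw": 1}
  ]
}}

```text
time_s: 45.25
eef_pos: [0.5143, -0.283, 0.1185]
tool_rot: [-3.138, 0.004, 0.347]
ft_force: [-0.4, -0.0, -0.5]
gripper_width: 0.0084
```

```bash
python3 -c "
from h import *
go((*mod(3,-.034),.079,MA))
look('g25',(260,100,340,190),(240,130,400,220))"
```

```text
t 45.25 tcp [ 0.5143 -0.283   0.1185] yaw [-3.138   0.0036  0.3469] F [-0.4 -0.  -0.5] w 0.0084
(np.float64(0.5158967291603533), np.float64(-0.2864768895467291), 0.079, np.float64(0.345)) lin [0.0004, 0.004, 0.0395] ang [-0.2, 0.2, 0.1]
g25_s 6.666666666666667
g25_t 5.0
```

View pics/g25_s.png

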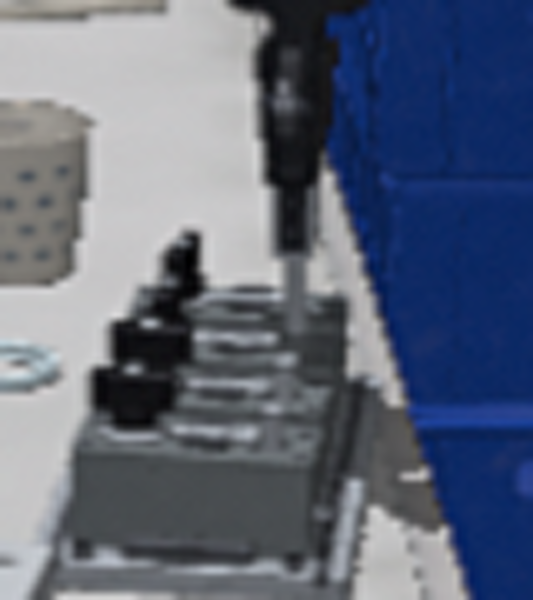

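View pics/g25_t.png

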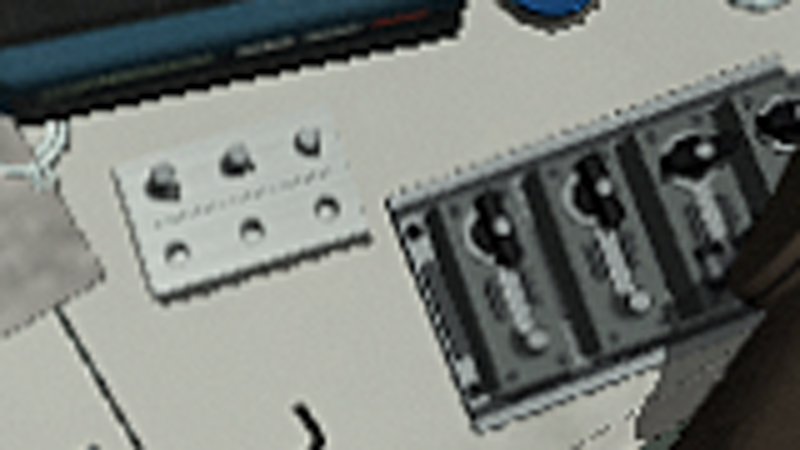

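Emit:
{"method": "jog_arm", "body": {
  "plan": [
    {"linear": [0.0004,0.004,0.0],"angular": [-0.2,0.2,0],"jaw": 1},
    {"linear": [0.0004,0.004,0.002],"angular": [-0.2,0.2,0],"jaw": 1},
    {"linear": [0.0004,0.004,0.008],"angular": [-0.2,0.2,0],"jaw": 1},
    {"linear": [0.0004,0.004,0.014],"angular": [-0.2,0.2,0],"jaw": 1},
    {"linear": [0.0004,0.004,0.02],"angular": [-0.2,0.2,0],"jaw": 1},
    {"linear": [0.0004,0.004,0.02],"angular": [-0.2,0.2,0],"jaw": 1}
  ]
}}

```text
time_s: 45.95
eef_pos: [0.5172, -0.288, 0.1004]
tool_rot: [3.138, -0.002, 0.347]
ft_force: [-0.6, 0.2, -1.4]
gripper_width: 0.0084
```

```bash
python3 -c "
from h import *
go((*mod(3,-.034),.079,MA))"
```

```text
t 45.95 tcp [ 0.5172 -0.288   0.1004] yaw [ 3.1384e+00 -1.8000e-03  3.4660e-01] F [-0.6  0.2 -1.4] w 0.0084
(np.float64(0.5158967291603533), np.float64(-0.2864768895467291), 0.079, np.float64(0.345)) lin [-0.0007, -0.0019, 0.0214] ang [0.19, -0.1, 0.08]
```

Emit:
{"method": "jog_arm", "body": {
  "plan": [
    {"linear": [-0.0005,-0.0015,0.005],"angular": [0,0,0],"jaw": 1},
    {"linear": [-0.0005,-0.0015,0.01],"angular": [0,0,0],"jaw": 1},
    {"linear": [-0.0005,-0.0015,0.015],"angular": [0,0,0],"jaw": 1},
    {"linear": [-0.0005,-0.0015,0.02],"angular": [0,0,0],"jaw": 1},
    {"linear": [-0.0005,-0.0015,0.021],"angular": [0,0,0],"jaw": 1},
    {"linear": [-0.0005,-0.0015,0.021],"angular": [0,0,0],"jaw": 1}
  ]
}}

```text
time_s: 46.55
eef_pos: [0.5164, -0.2872, 0.0792]
tool_rot: [3.137, -0.002, 0.347]
ft_force: [0.2, -2.7, -1.7]
gripper_width: 0.0087
```

Emit:
{"method": "jog_arm", "body": {
  "plan": [
    {"linear": [0,0,0],"angular": [0,0,0],"jaw": 0.8},
    {"linear": [0,0,0],"angular": [0,0,0],"jaw": 0.6},
    {"linear": [0,0,0],"angular": [0,0,0],"jaw": 0.55},
    {"linear": [0,0,0],"angular": [0,0,0],"jaw": 0.55},
    {"linear": [0,0,-0.025],"angular": [0,0,0],"jaw": 0.5},
    {"linear": [0,0,-0.06],"angular": [0,0,0],"jaw": 0.5},
    {"linear": [0,0,-0.08],"angular": [0,0,0],"jaw": 0.5},
    {"linear": [0.02,0,-0.08],"angular": [0,0,-8],"jaw": 0.5},
    {"linear": [0.04,0,-0.08],"angular": [0,0,-16],"jaw": 0.5},
    {"linear": [0.063,0,-0.08],"angular": [0,0,-24],"jaw": 0.5},
    {"linear": [0.063,0,-0.08],"angular": [0,0,-32],"jaw": 0.5},
    {"linear": [0.063,0,-0.08],"angular": [0,0,-40],"jaw": 0.5},
    {"linear": [0.063,0,-0.08],"angular": [0,0,-48],"jaw": 0.5},
    {"linear": [0.063,0,-0.08],"angular": [0,0,-56],"jaw": 0.5},
    {"linear": [0.063,0,-0.08],"angular": [0,0,-64],"jaw": 0.5},
    {"linear": [0.063,0,-0.08],"angular": [0,0,-72],"jaw": 0.5},
    {"linear": [0.063,0,-0.07],"angular": [0,0,-80],"jaw": 0.5},
    {"linear": [0.063,0,-0.06],"angular": [0,0,-84],"jaw": 0.5},
    {"linear": [0.063,0,-0.05],"angular": [0,0,-84],"jaw": 0.5},
    {"linear": [0.063,0,-0.05],"angular": [0,0,-84],"jaw": 0.5}
  ]
}}

```text
time_s: 48.55
eef_pos: [0.5743, -0.2648, 0.1272]
tool_rot: [-3.141, 0.001, 1.811]
ft_force: [-0.5, 0.6, -0.4]
gripper_width: 0.0426
```

```bash
python3 -c "
from h import *
go((*mod(3,.03),.086,MA+np.pi/2-.1))
look('g26',(260,100,340,190),(300,130,400,220))"
```

```text
t 48.55 tcp [ 0.5743 -0.2648  0.1272] yaw [-3.1413e+00  1.0000e-03  1.8112e+00] F [-0.5  0.6 -0.4] w 0.0426
(np.float64(0.5761206621824515), np.float64(-0.26481868344950493), 0.086, np.float64(1.816)) lin [-0.0004, 0.0018, 0.0412] ang [-0.02, 0.06, -0.28]
g26_s 6.666666666666667
g26_t 6.666666666666667
```

View pics/g26_s.png

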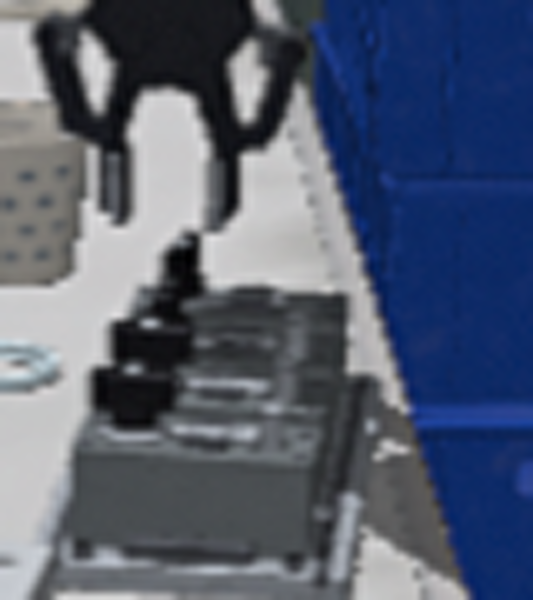

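```bash
cat >> h.py <<'E'
def pins():
    for n in('scene','top'):
        p,d=read_camera(n); P=cloud(n,d).reshape(-1,3)
        for i in(1,2,3,4):
            b=mod(i,-.034); m=(np.hypot(P[:,0]-b[0],P[:,1]-b[1])<.012)
            print(n,i,m.sum(),"pts z>.072:",np.sort(P[m&(P[:,2]>.072)&(P[:,2]<.1)][:,2]).round(3)[-8:], P[m&(P[:,2]>.075)&(P[:,2]<.1)].mean(0).round(3))
E
python3 -W ignore -c "
from h import *
pins()"
```

```text
scene 1 72 pts z>.072: [0.081 0.081 0.082 0.082 0.084 0.084 0.085 0.086] [ 0.473 -0.17   0.08 ]
scene 2 39 pts z>.072: [0.081 0.082 0.083 0.083 0.084 0.084 0.085 0.085] [ 0.492 -0.227  0.082]
scene 3 62 pts z>.072: [0.081 0.081 0.082 0.083 0.083 0.084 0.084 0.086] [ 0.514 -0.284  0.081]
scene 4 11 pts z>.072: [] [nan nan nan]
top 1 187 pts z>.072: [0.084 0.084 0.085 0.085 0.086 0.086 0.086 0.088] [ 0.473 -0.172  0.083]
top 2 134 pts z>.072: [0.084 0.084 0.085 0.085 0.087 0.087 0.087 0.088] [ 0.494 -0.229  0.084]
top 3 85 pts z>.072: [] [nan nan nan]
top 4 0 pts z>.072: [] [nan nan nan]
```

Depth puts all three pin tops at about 0.084, the expected height. Next is wing 3.

Emit:
{"method": "jog_arm", "body": {
  "plan": [
    {"linear": [-0.0004,0.0018,0.015],"angular": [0,0,0],"jaw": 0.5},
    {"linear": [-0.0004,0.0018,0.03],"angular": [0,0,0],"jaw": 0.5},
    {"linear": [-0.0004,0.0018,0.041],"angular": [0,0,0],"jaw": 0.5},
    {"linear": [-0.0004,0.0018,0.041],"angular": [0,0,0],"jaw": 0.5},
    {"linear": [-0.0004,0.0018,0.041],"angular": [0,0,0],"jaw": 0.8},
    {"linear": [-0.0004,0.0018,0.041],"angular": [0,0,0],"jaw": 1},
    {"linear": [-0.0004,0.0018,0.041],"angular": [0,0,0],"jaw": 1},
    {"linear": [-0.0004,0.0018,0.041],"angular": [0,0,0],"jaw": 1},
    {"linear": [-0.0004,0.0018,0.041],"angular": [0,0,0],"jaw": 1}
  ]
}}

```text
time_s: 49.65
eef_pos: [0.577, -0.2663, 0.0895]
tool_rot: [3.141, 0.005, 1.813]
ft_force: [-5.5, -0.7, 2.2]
gripper_width: 0.0101
```

Emit:
{"method": "jog_arm", "body": {
  "plan": [
    {"linear": [0.0005,0,0.001],"angular": [0,0,8],"jaw": 1},
    {"linear": [0.0005,0,0.001],"angular": [0,0,16],"jaw": 1},
    {"linear": [0.0005,0,0.001],"angular": [0,0,24],"jaw": 1},
    {"linear": [0.0005,0,0.001],"angular": [0,0,32],"jaw": 1},
    {"linear": [0.0005,0,0.001],"angular": [0,0,40],"jaw": 1},
    {"linear": [0.0005,0,0.001],"angular": [0,0,48],"jaw": 1},
    {"linear": [0.0005,0,0.001],"angular": [0,0,56],"jaw": 1},
    {"linear": [0.0005,0,0.001],"angular": [0,0,64],"jaw": 1},
    {"linear": [0.0005,0,0.001],"angular": [0,0,72],"jaw": 1},
    {"linear": [0.0005,0,0.001],"angular": [0,0,77],"jaw": 1},
    {"linear": [0.0005,0,0.001],"angular": [0,0,82],"jaw": 1},
    {"linear": [0.0005,0,0.001],"angular": [0,0,86],"jaw": 1},
    {"linear": [0.0005,0,0.001],"angular": [0,0,89],"jaw": 1},
    {"linear": [0.0005,0,0.001],"angular": [0,0,89],"jaw": 1}
  ]
}}

```text
time_s: 51.05
eef_pos: [0.5784, -0.2678, 0.0896]
tool_rot: [3.13, -0.003, 0.264]
ft_force: [2.0, -4.9, -1.9]
gripper_width: 0.01
```

```bash
python3 -c "
from h import *
s=state();print(s['wrist_torque'], 'bolt if aligned',MA+np.pi/2-s['tool_rot'][2]); go((.5812,-.009,.19,.275),(.57,-.12,.19,.275))"
```

```text
[-0.89299387 -0.22599426  1.11848825] bolt if aligned 1.6516700796224122
t 51.05 tcp [ 0.5784 -0.2678  0.0896] yaw [ 3.1299 -0.0033  0.2644] F [ 2.  -4.9 -1.9] w 0.01
(0.5812, -0.009, 0.19, 0.275) lin [0.0707, -0.2479, -0.1031] ang [0.67, -0.19, -0.61]
(0.57, -0.12, 0.19, 0.275) lin [0.0309, -0.1437, -0.102] ang [0.67, -0.19, -0.61]
```

Emit:
{"method": "jog_arm", "body": {
  "plan": [
    {"linear": [0,0,0],"angular": [0,0,0],"jaw": 0.8},
    {"linear": [0,0,0],"angular": [0,0,0],"jaw": 0.6},
    {"linear": [0,0,0],"angular": [0,0,0],"jaw": 0.55},
    {"linear": [0,0,0],"angular": [0,0,0],"jaw": 0.55},
    {"linear": [0,0,-0.03],"angular": [0,0,0],"jaw": 0.55},
    {"linear": [0,0,-0.07],"angular": [0,0,0],"jaw": 0.55},
    {"linear": [0,0,-0.102],"angular": [0,0,0],"jaw": 0.55},
    {"linear": [0.01,-0.05,-0.102],"angular": [0.6,0,0],"jaw": 0.55},
    {"linear": [0.02,-0.1,-0.102],"angular": [0.6,0,-0.6],"jaw": 0.55},
    {"linear": [0.03,-0.135,-0.102],"angular": [0.6,0,-0.6],"jaw": 0.55},
    {"linear": [0.03,-0.135,-0.102],"angular": [0.6,0,-0.6],"jaw": 0.55},
    {"linear": [0.03,-0.135,-0.102],"angular": [0.6,0,-0.6],"jaw": 0.55}
  ]
}}

```text
time_s: 52.25
eef_pos: [0.5715, -0.1278, 0.1902]
tool_rot: [3.14, -0.003, 0.277]
ft_force: [-0.4, -0.3, 0.6]
gripper_width: 0.0382
```

```bash
python3 -W ignore - <<'E'
from rack import *
p,d=read_camera('top'); cv2.imwrite('pics/t27.png',p); crop('top',p,255,145,320,194,'g27')
c=np.load('pics/c23.npy'); P=c.reshape(-1,3); m=(np.hypot(P[:,0]-.5812,P[:,1]+.009)<.075)&(P[:,2]>.075)&(P[:,1]>-.06)&(P[:,2]<.3); print(P[m].round(3)[:10],m.sum())
go((.5812,-.009,.09,.275))
E
```

```text
g27 12.244897959183673
[[ 0.654  0.009  0.077]
 [ 0.654  0.006  0.076]
 [ 0.654  0.003  0.076]
 [ 0.654  0.001  0.077]
 [ 0.654 -0.005  0.077]
 [ 0.654 -0.008  0.075]
 [ 0.653 -0.011  0.078]
 [ 0.654 -0.013  0.078]
 [ 0.654 -0.017  0.076]
 [ 0.653 -0.022  0.078]] 80
t 52.3 tcp [ 0.5716 -0.1288  0.1903] yaw [ 3.1398 -0.0036  0.2751] F [ 0.3 -1.2 -0. ] w 0.0386
(0.5812, -0.009, 0.09, 0.275) lin [0.0414, -0.1128, 0.1003] ang [0.1, -0.2, 0.01]
```

View pics/g27.png

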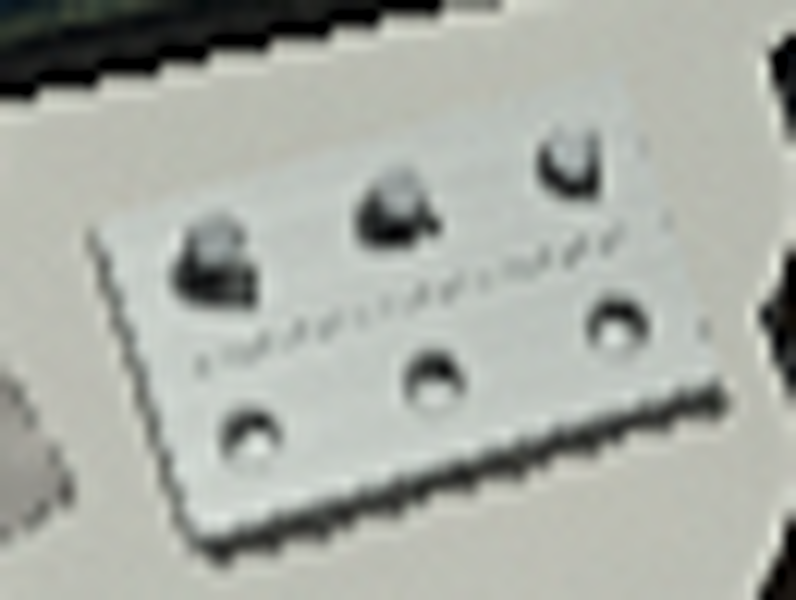

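The rack hasn't moved since the last measurement, and the middle pin's top is still at (402,193).

Emit:
{"method": "jog_arm", "body": {
  "plan": [
    {"linear": [0.02,-0.05,0],"angular": [0,0,0],"jaw": 0.55},
    {"linear": [0.04,-0.1,0.01],"angular": [0,0,0],"jaw": 0.55},
    {"linear": [0.041,-0.113,0.03],"angular": [0,0,0],"jaw": 0.55},
    {"linear": [0.041,-0.113,0.07],"angular": [0,0,0],"jaw": 0.55},
    {"linear": [0.041,-0.113,0.095],"angular": [0,0,0],"jaw": 0.55},
    {"linear": [0.041,-0.113,0.1],"angular": [0,0,0],"jaw": 0.55},
    {"linear": [0.041,-0.113,0.1],"angular": [0,0,0],"jaw": 0.55},
    {"linear": [0.041,-0.113,0.1],"angular": [0,0,0],"jaw": 0.55}
  ]
}}

```text
time_s: 53.1
eef_pos: [0.5821, -0.0101, 0.0919]
tool_rot: [3.139, -0.006, 0.274]
ft_force: [-0.3, -0.2, 0.3]
gripper_width: 0.0389
```

```bash
python3 - <<'E'
from h import *
go((.5812,-.009,.0505,.275))
E
```

```text
t 53.1 tcp [ 0.5821 -0.0101  0.0919] yaw [ 3.1386 -0.0061  0.2738] F [-0.3 -0.2  0.3] w 0.0389
(0.5812, -0.009, 0.0505, 0.275) lin [-0.0009, -0.0015, 0.0414] ang [0.17, -0.35, -0.07]
```

Emit:
{"method": "jog_arm", "body": {
  "plan": [
    {"linear": [-0.001,-0.0013,0.013],"angular": [0,0,0],"jaw": 0.55},
    {"linear": [-0.001,-0.0013,0.026],"angular": [0,0,0],"jaw": 0.55},
    {"linear": [-0.001,-0.0013,0.038],"angular": [0,0,0],"jaw": 0.55},
    {"linear": [-0.001,-0.0013,0.041],"angular": [0,0,0],"jaw": 0.55},
    {"linear": [-0.001,-0.0013,0.041],"angular": [0,0,0],"jaw": 0.55},
    {"linear": [-0.001,-0.0013,0.041],"angular": [0,0,0],"jaw": 0.8},
    {"linear": [-0.001,-0.0013,0.041],"angular": [0,0,0],"jaw": 1},
    {"linear": [-0.001,-0.0013,0.041],"angular": [0,0,0],"jaw": 1},
    {"linear": [-0.001,-0.0013,0.041],"angular": [0,0,0],"jaw": 1},
    {"linear": [-0.001,-0.0013,0.041],"angular": [0,0,0],"jaw": 1},
    {"linear": [-0.001,-0.0013,0.041],"angular": [0,0,0],"jaw": 1}
  ]
}}

```text
time_s: 54.2
eef_pos: [0.5816, -0.0093, 0.0516]
tool_rot: [3.138, -0.007, 0.274]
ft_force: [-0.1, 0.7, 2.1]
gripper_width: 0.0087
```

```bash
python3 - <<'E'
from h import *
go((.5812,-.009,.165,.275),(*mod(4,-.034),.175,MA))
E
```

```text
t 54.2 tcp [ 0.5816 -0.0093  0.0516] yaw [ 3.1381 -0.0072  0.2737] F [-0.1  0.7  2.1] w 0.0087
(0.5812, -0.009, 0.165, 0.275) lin [0.0005, 0.0, -0.1134] ang [0.2, -0.41, -0.08]
(np.float64(0.5368781163170393), np.float64(-0.3448188246618867), 0.175, np.float64(0.345)) lin [-0.1329, 0.3114, -0.1233] ang [0.22, -0.41, -4.1]
```

Emit:
{"method": "jog_arm", "body": {
  "plan": [
    {"linear": [0,0,-0.015],"angular": [0,0,0],"jaw": 1},
    {"linear": [0,0,-0.035],"angular": [0,0,0],"jaw": 1},
    {"linear": [0,0,-0.075],"angular": [0,0,0],"jaw": 1},
    {"linear": [0,0,-0.12],"angular": [0,0,0],"jaw": 1},
    {"linear": [-0.017,0.04,-0.124],"angular": [0,0,0],"jaw": 1},
    {"linear": [-0.034,0.08,-0.124],"angular": [0,0,-1],"jaw": 1},
    {"linear": [-0.051,0.12,-0.124],"angular": [0,0,-2],"jaw": 1},
    {"linear": [-0.068,0.16,-0.124],"angular": [0,0,-3],"jaw": 1},
    {"linear": [-0.085,0.2,-0.124],"angular": [0,-0.4,-4],"jaw": 1},
    {"linear": [-0.102,0.24,-0.124],"angular": [0,-0.4,-4.1],"jaw": 1},
    {"linear": [-0.12,0.28,-0.124],"angular": [0,-0.4,-4.1],"jaw": 1},
    {"linear": [-0.133,0.311,-0.124],"angular": [0,-0.4,-4.1],"jaw": 1},
    {"linear": [-0.133,0.311,-0.124],"angular": [0,-0.4,-4.1],"jaw": 1},
    {"linear": [-0.133,0.311,-0.124],"angular": [0,-0.4,-4.1],"jaw": 1},
    {"linear": [-0.133,0.311,-0.1],"angular": [0,-0.4,-4.1],"jaw": 1},
    {"linear": [-0.133,0.311,-0.08],"angular": [0,-0.4,-4.1],"jaw": 1},
    {"linear": [-0.133,0.311,-0.07],"angular": [0,-0.4,-4.1],"jaw": 1},
    {"linear": [-0.133,0.311,-0.07],"angular": [0,-0.4,-4.1],"jaw": 1}
  ]
}}

```text
time_s: 56.0
eef_pos: [0.5364, -0.3424, 0.1198]
tool_rot: [-3.141, 0.002, 0.347]
ft_force: [-0.2, -0.3, -0.6]
gripper_width: 0.0085
```

```bash
python3 -W ignore -c "
from h import *
go((*mod(4,-.034),.079,MA))
look('g28',(260,100,340,190),(240,130,400,220))"
```

```text
t 56.0 tcp [ 0.5364 -0.3424  0.1198] yaw [-3.1415e+00  2.0000e-03  3.4680e-01] F [-0.2 -0.3 -0.6] w 0.0085
(np.float64(0.5368781163170393), np.float64(-0.3448188246618867), 0.079, np.float64(0.345)) lin [-0.0003, 0.0025, 0.0408] ang [-0.01, 0.11, 0.09]
g28_s 6.666666666666667
g28_t 5.0
```

View pics/g28_s.png

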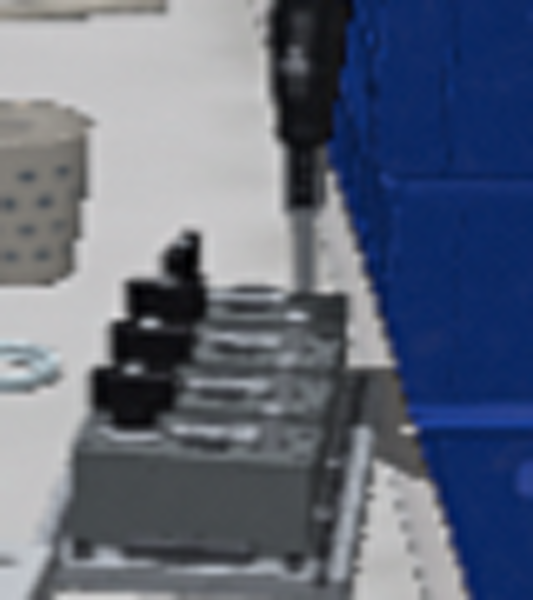

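Emit:
{"method": "jog_arm", "body": {
  "plan": [
    {"linear": [-0.0003,0.0025,0.0],"angular": [0,0,0],"jaw": 1},
    {"linear": [-0.0003,0.0025,0.003],"angular": [0,0,0],"jaw": 1},
    {"linear": [-0.0003,0.0025,0.009],"angular": [0,0,0],"jaw": 1},
    {"linear": [-0.0003,0.0025,0.015],"angular": [0,0,0],"jaw": 1},
    {"linear": [-0.0003,0.0025,0.021],"angular": [0,0,0],"jaw": 1},
    {"linear": [-0.0003,0.0025,0.021],"angular": [0,0,0],"jaw": 1}
  ]
}}

```text
time_s: 56.7
eef_pos: [0.5375, -0.3461, 0.0997]
tool_rot: [3.139, 0.001, 0.346]
ft_force: [-0.3, -0.2, -0.2]
gripper_width: 0.0086
```

```bash
python3 -c "
from h import *
go((*mod(4,-.034),.079,MA))"
```

```text
t 56.7 tcp [ 0.5375 -0.3461  0.0997] yaw [3.1391e+00 9.0000e-04 3.4620e-01] F [-0.3 -0.2 -0.2] w 0.0086
(np.float64(0.5368781163170393), np.float64(-0.3448188246618867), 0.079, np.float64(0.345)) lin [-0.0001, -0.0015, 0.0207] ang [0.14, 0.05, 0.06]
```

Emit:
{"method": "jog_arm", "body": {
  "plan": [
    {"linear": [0,-0.0012,0.005],"angular": [0,0,0],"jaw": 1},
    {"linear": [0,-0.0012,0.01],"angular": [0,0,0],"jaw": 1},
    {"linear": [0,-0.0012,0.015],"angular": [0,0,0],"jaw": 1},
    {"linear": [0,-0.0012,0.02],"angular": [0,0,0],"jaw": 1},
    {"linear": [0,-0.0012,0.0205],"angular": [0,0,0],"jaw": 1},
    {"linear": [0,-0.0012,0.0205],"angular": [0,0,0],"jaw": 1}
  ]
}}

```text
time_s: 57.3
eef_pos: [0.5375, -0.346, 0.0793]
tool_rot: [3.137, 0.0, 0.346]
ft_force: [2.3, -4.5, -0.1]
gripper_width: 0.0086
```

Emit:
{"method": "jog_arm", "body": {
  "plan": [
    {"linear": [0,0,0],"angular": [0,0,0],"jaw": 0.8},
    {"linear": [0,0,0],"angular": [0,0,0],"jaw": 0.6},
    {"linear": [0,0,0],"angular": [0,0,0],"jaw": 0.55},
    {"linear": [0,0,0],"angular": [0,0,0],"jaw": 0.55},
    {"linear": [0,0,-0.025],"angular": [0,0,0],"jaw": 0.5},
    {"linear": [0,0,-0.06],"angular": [0,0,0],"jaw": 0.5},
    {"linear": [0,0,-0.08],"angular": [0,0,0],"jaw": 0.5},
    {"linear": [0.02,0,-0.08],"angular": [0,0,-8],"jaw": 0.5},
    {"linear": [0.04,0,-0.08],"angular": [0,0,-16],"jaw": 0.5},
    {"linear": [0.063,0,-0.08],"angular": [0,0,-24],"jaw": 0.5},
    {"linear": [0.063,0,-0.08],"angular": [0,0,-32],"jaw": 0.5},
    {"linear": [0.063,0,-0.08],"angular": [0,0,-40],"jaw": 0.5},
    {"linear": [0.063,0,-0.08],"angular": [0,0,-48],"jaw": 0.5},
    {"linear": [0.063,0,-0.08],"angular": [0,0,-56],"jaw": 0.5},
    {"linear": [0.063,0,-0.08],"angular": [0,0,-64],"jaw": 0.5},
    {"linear": [0.063,0,-0.08],"angular": [0,0,-72],"jaw": 0.5},
    {"linear": [0.063,0,-0.07],"angular": [0,0,-80],"jaw": 0.5},
    {"linear": [0.063,0,-0.06],"angular": [0,0,-84],"jaw": 0.5},
    {"linear": [0.063,0,-0.05],"angular": [0,0,-84],"jaw": 0.5},
    {"linear": [0.063,0,-0.05],"angular": [0,0,-84],"jaw": 0.5}
  ]
}}

```text
time_s: 59.3
eef_pos: [0.5955, -0.3234, 0.1268]
tool_rot: [-3.139, 0.001, 1.811]
ft_force: [-0.8, -0.7, -0.0]
gripper_width: 0.0427
```

```bash
python3 -W ignore -c "
from h import *
go((*mod(4,.03),.086,MA+np.pi/2-.1))
pins()"
```

```text
t 59.3 tcp [ 0.5955 -0.3234  0.1268] yaw [-3.1391e+00  1.4000e-03  1.8108e+00] F [-0.8 -0.7 -0. ] w 0.0427
(np.float64(0.5971020493391375), np.float64(-0.3231606185646625), 0.086, np.float64(1.816)) lin [-0.0001, 0.0017, 0.0408] ang [-0.15, 0.08, -0.3]
scene 1 136 pts z>.072: [0.08  0.08  0.081 0.082 0.083 0.084 0.084 0.085] [ 0.473 -0.17   0.08 ]
scene 2 60 pts z>.072: [0.082 0.082 0.083 0.083 0.084 0.084 0.084 0.086] [ 0.492 -0.227  0.081]
scene 3 33 pts z>.072: [0.081 0.081 0.082 0.083 0.083 0.084 0.085 0.087] [ 0.514 -0.284  0.081]
scene 4 46 pts z>.072: [0.079 0.079 0.081 0.081 0.082 0.083 0.083 0.084] [ 0.535 -0.341  0.081]
top 1 237 pts z>.072: [0.084 0.084 0.085 0.085 0.085 0.086 0.087 0.088] [ 0.473 -0.172  0.083]
top 2 166 pts z>.072: [0.084 0.084 0.085 0.085 0.086 0.087 0.088 0.089] [ 0.494 -0.229  0.084]
top 3 113 pts z>.072: [0.083 0.083 0.083 0.084 0.084 0.085 0.086 0.086] [ 0.514 -0.286  0.082]
top 4 41 pts z>.072: [] [nan nan nan]
```

Emit:
{"method": "jog_arm", "body": {
  "plan": [
    {"linear": [0,0.0017,0.015],"angular": [0,0,0],"jaw": 0.5},
    {"linear": [0,0.0017,0.03],"angular": [0,0,0],"jaw": 0.5},
    {"linear": [0,0.0017,0.041],"angular": [0,0,0],"jaw": 0.5},
    {"linear": [0,0.0017,0.041],"angular": [0,0,0],"jaw": 0.5},
    {"linear": [0,0.0017,0.041],"angular": [0,0,0],"jaw": 0.8},
    {"linear": [0,0.0017,0.041],"angular": [0,0,0],"jaw": 1},
    {"linear": [0,0.0017,0.041],"angular": [0,0,0],"jaw": 1},
    {"linear": [0,0.0017,0.041],"angular": [0,0,0],"jaw": 1},
    {"linear": [0,0.0017,0.041],"angular": [0,0,0],"jaw": 1}
  ]
}}

```text
time_s: 60.3
eef_pos: [0.5976, -0.3244, 0.0886]
tool_rot: [-3.14, 0.005, 1.811]
ft_force: [-5.8, -0.1, 2.7]
gripper_width: 0.0099
```

Emit:
{"method": "jog_arm", "body": {
  "plan": [
    {"linear": [0.0005,0,0.001],"angular": [0,0,8],"jaw": 1},
    {"linear": [0.0005,0,0.001],"angular": [0,0,16],"jaw": 1},
    {"linear": [0.0005,0,0.001],"angular": [0,0,24],"jaw": 1},
    {"linear": [0.0005,0,0.001],"angular": [0,0,32],"jaw": 1},
    {"linear": [0.0005,0,0.001],"angular": [0,0,40],"jaw": 1},
    {"linear": [0.0005,0,0.001],"angular": [0,0,48],"jaw": 1},
    {"linear": [0.0005,0,0.001],"angular": [0,0,56],"jaw": 1},
    {"linear": [0.0005,0,0.001],"angular": [0,0,64],"jaw": 1},
    {"linear": [0.0005,0,0.001],"angular": [0,0,72],"jaw": 1},
    {"linear": [0.0005,0,0.001],"angular": [0,0,77],"jaw": 1},
    {"linear": [0.0005,0,0.001],"angular": [0,0,82],"jaw": 1},
    {"linear": [0.0005,0,0.001],"angular": [0,0,86],"jaw": 1},
    {"linear": [0.0005,0,0.001],"angular": [0,0,89],"jaw": 1},
    {"linear": [0.0005,0,0.001],"angular": [0,0,89],"jaw": 1}
  ]
}}

```text
time_s: 61.7
eef_pos: [0.5996, -0.3261, 0.0888]
tool_rot: [3.129, -0.002, 0.264]
ft_force: [2.4, -4.7, -1.3]
gripper_width: 0.0104
```

```bash
python3 -c "
from h import *
s=state();print(s['wrist_torque'], 'bolt if aligned',MA+np.pi/2-s['tool_rot'][2]); go((.6,-.32,.3,.26),(.35,-.55,.3,.26))"
```

```text
[-0.70735802 -0.3610419   1.27416202] bolt if aligned 1.6519948709357155
t 61.7 tcp [ 0.5996 -0.3261  0.0888] yaw [ 3.1286e+00 -1.8000e-03  2.6400e-01] F [ 2.4 -4.7 -1.3] w 0.0104
(0.6, -0.32, 0.3, 0.26) lin [0.0024, -0.0031, -0.2112] ang [0.75, -0.1, 0.23]
(0.35, -0.55, 0.3, 0.26) lin [-0.299, 0.1537, -0.2097] ang [0.75, -0.1, 0.23]
```

Release, rise, and move away toward the start pose so both cameras see everything.

Emit:
{"method": "jog_arm", "body": {
  "plan": [
    {"linear": [0,0,0],"angular": [0,0,0],"jaw": 0.8},
    {"linear": [0,0,0],"angular": [0,0,0],"jaw": 0.6},
    {"linear": [0,0,0],"angular": [0,0,0],"jaw": 0.5},
    {"linear": [0,0,0],"angular": [0,0,0],"jaw": 0.5},
    {"linear": [0,0,-0.03],"angular": [0,0,0],"jaw": 0.5},
    {"linear": [0,0,-0.07],"angular": [0,0,0],"jaw": 0.5},
    {"linear": [0,0,-0.12],"angular": [0,0,0],"jaw": 0.5},
    {"linear": [0,0,-0.17],"angular": [0,0,0],"jaw": 0.5},
    {"linear": [0,0,-0.21],"angular": [0,0,0],"jaw": 0.5},
    {"linear": [-0.04,0.02,-0.21],"angular": [0,0,0],"jaw": 0.5},
    {"linear": [-0.08,0.04,-0.21],"angular": [0,0,0],"jaw": 0.5},
    {"linear": [-0.12,0.06,-0.21],"angular": [0,0,0],"jaw": 0.5},
    {"linear": [-0.16,0.08,-0.21],"angular": [0,0,0],"jaw": 0.5},
    {"linear": [-0.2,0.1,-0.21],"angular": [0,0,0],"jaw": 0.5},
    {"linear": [-0.24,0.12,-0.21],"angular": [0,0,0],"jaw": 0.5},
    {"linear": [-0.3,0.15,-0.21],"angular": [0,0,0],"jaw": 0.5},
    {"linear": [-0.35,0.2,-0.21],"angular": [0,0,0],"jaw": 0.5},
    {"linear": [-0.38,0.24,-0.21],"angular": [0,0,0],"jaw": 0.5},
    {"linear": [-0.4,0.26,-0.21],"angular": [0,0,0],"jaw": 0.5},
    {"linear": [-0.4,0.26,-0.21],"angular": [0,0,0],"jaw": 0.5}
  ]
}}

```text
time_s: 63.7
eef_pos: [0.2766, -0.6823, 0.3004]
tool_rot: [3.129, -0.001, 0.259]
ft_force: [0.8, 1.0, -0.3]
gripper_width: 0.0425
```

```bash
python3 -W ignore -c "
from h import *
pins(); look('f',(215,120,345,280),(310,135,420,217)); p,d=read_camera('top'); crop('top',p,100,100,430,260,'f_o'); crop('top',p,160,215,204,248,'f_st')"
```

```text
scene 1 38 pts z>.072: [0.082 0.082 0.083 0.083 0.083 0.083 0.083 0.084] [ 0.473 -0.169  0.081]
scene 2 35 pts z>.072: [0.08  0.082 0.083 0.083 0.083 0.084 0.084 0.084] [ 0.493 -0.228  0.081]
scene 3 29 pts z>.072: [0.081 0.081 0.081 0.082 0.084 0.084 0.084 0.084] [ 0.514 -0.286  0.08 ]
scene 4 27 pts z>.072: [0.078 0.081 0.081 0.082 0.083 0.083 0.084 0.085] [ 0.534 -0.343  0.081]
top 1 59 pts z>.072: [0.084 0.084 0.085 0.085 0.085 0.085 0.085 0.086] [ 0.473 -0.172  0.083]
top 2 55 pts z>.072: [0.085 0.085 0.085 0.086 0.086 0.087 0.088 0.088] [ 0.494 -0.229  0.084]
top 3 56 pts z>.072: [0.084 0.084 0.084 0.085 0.085 0.087 0.087 0.088] [ 0.514 -0.286  0.084]
top 4 54 pts z>.072: [0.083 0.084 0.085 0.085 0.085 0.085 0.086 0.087] [ 0.534 -0.343  0.082]
f_s 3.75
f_t 7.2727272727272725
f_o 2.4242424242424243
f_st 18.181818181818183
```

View pics/f_t.png

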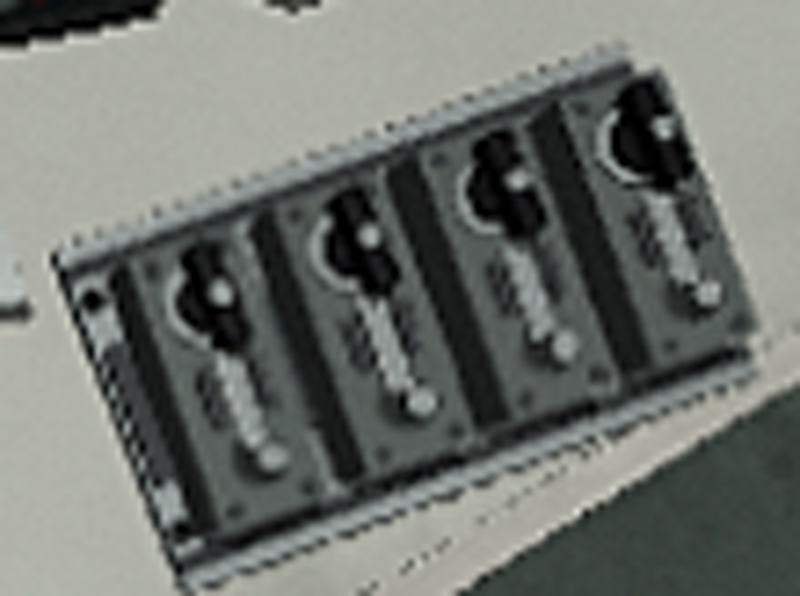

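View pics/f_o.png

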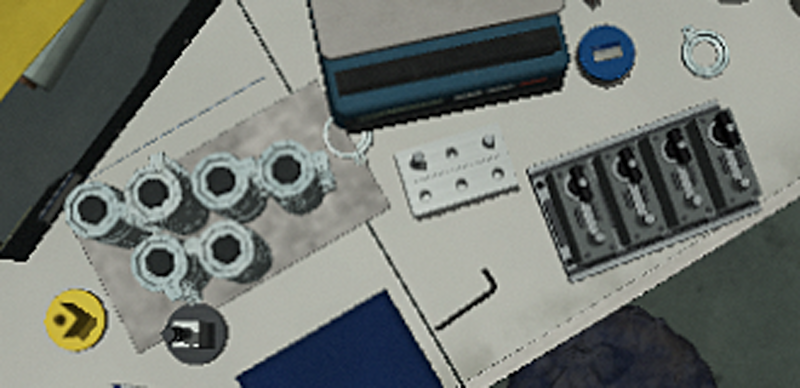

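View pics/f_s.png

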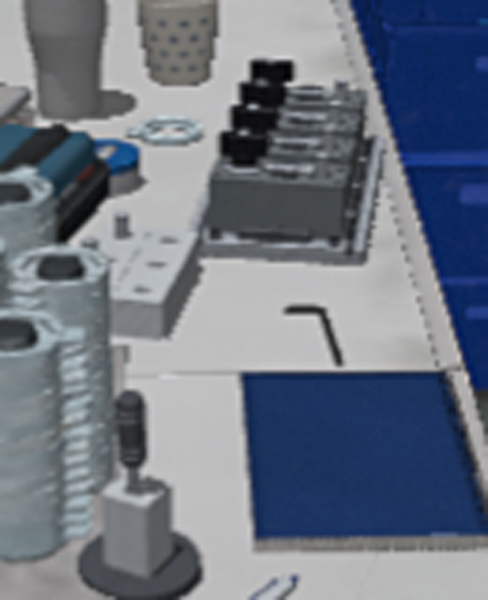

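View pics/f_st.png

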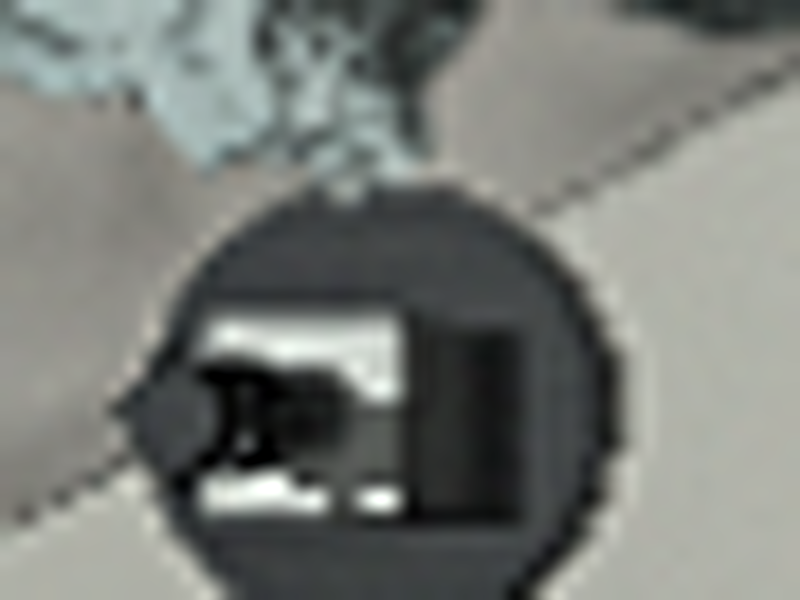

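```bash
python3 -W ignore -c "
from h import *
p,d=read_camera('top'); C=cloud('top',d); g=p.max(2)
for i in(1,2,3,4):
    w=mod(i,.03); m=(np.hypot(C[...,0]-w[0],C[...,1]-w[1])<.03)&(C[...,2]>.092)&(C[...,2]<.106); P=C[m][:,:2]; q=P-P.mean(0)
    v=np.linalg.svd(q,full_matrices=0)[2][0]; a=np.arctan2(v@MX,v@MY); print(i,len(P),'bolt',round((a)%np.pi,3))
c0=np.load('pics/cl.npy')
for n,u in(('tin',(349,122)),): print(c0[122,349],C[122,349])
"
```

```text
1 66 bolt 1.506
2 72 bolt 1.533
3 61 bolt 1.6
4 62 bolt 1.575
[ 0.70358379 -0.19858597  0.02964768] [ 0.70245048 -0.19764747  0.03339041]
```

```bash
python3 -c "
from workcell import *
print(hand_in(), state()['time_s'])"
```

```text
the job is handed in; nothing more can be done
the job is handed in; nothing more can be done
```

The job is done and handed in at about 64 s of robot time. `hand_in()` reports no verdict, so I don't know the judged result.

**What I did:** I felt the four bores from left to right and found depths of 40, 24, 32 and 32 mm. The rod then went back into its stand. I seated a long, a short, a middle and a middle pin in modules 1 to 4, and turned each wing bolt clockwise until the wrist torque rose to 1.1–1.5 N m at the stop. Partway through, the rack was knocked aside, so I measured it again before taking the last two pins.

**Last checks:**
- **Pins:** depth from both cameras put all four pin tops at about 0.084 m (18 mm above the modules), on the bore axes within about 3 mm.
- **Bolts:** the wings measured 1.51, 1.53, 1.60 and 1.58 rad from the depth image. The real stop is 1.5, so readings above it are measurement noise.
- **Rod:** it stands in its stand with a slight lean, about 0.04 rad estimated from the picture.
- **Rack and tin:** the unused long and short pins still stand in the rack, leaning slightly since it was knocked. The tin shows no sign of having moved.

**Disagreement:** the scene camera placed the stand's hole about 8 mm off from where the top camera did. I trusted the top camera and the position where I had gripped the rod, and the rod went in without force.

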